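Fetch the stray ring box and pack the gift carton

TASK

One ring box has slid to the back under the low glass shelf: pick up the reacher, squeeze its trigger so that its jaws grip the box under the shelf, draw the box out, and lay the reacher down flat on the counter clear of the shelf. Then pack the customer's carton: all the square ring boxes on its floor, the white divider plate over them, level on the two end ledges, and all the round tins lying flat on the divider; last, fold the stiff lid fully shut. Leave the other things on the counter where they are.

Things in the scene. Friction and masses are not known exactly. Their poses are not given: they have to be found in the camera images.
- reacher_grip (a point): reacher (0.24 kg), lying flat on its side, 28 high. Point midway between the handle's back face (x = -29) and the trigger's front face (x = +29 released), 14 above its underside; +x runs along the shaft to the jaws, +z up. Squeeze along x at y = 0: 58 wide released, 44 squeezed. Trigger 24 high, y -27 to +33; handle y -50 to +45; shaft, 16 thick, along y = -45; 70 wide head at x 173 to 199
- reacher_jaws (a point): centre between the reacher's two jaw pads, 250 ahead (+x) and 45 aside (-y) of reacher_grip, same height. Jaws swing in the x-y plane; pads 30 long, 22 high. The jaw tips end 25 ahead of this point, the head's front is 51 behind it
- trigger (a joint): reacher's trigger: 0 released, jaws open, to 0.014 m squeezed, jaws shut. Return spring 6 N at 0, 11.6 N at 0.014. Pads are 96 apart at 0, 76 at 0.003, 48 (parallel) at 0.0072, 44 at 0.0078. Pressing it just 2 to 3 mm carries the tool with open jaws; a firm 30 to 40 N grip clamps, 3 to 5 N per jaw
- jaw_left: left (+y) jaw of the reacher; origin on its pivot, 60 behind the pad's centre
- jaw_right: right (-y) jaw of the reacher; origin on its pivot, 60 behind the pad's centre
- riser_mouth (a point): low glass display shelf, fixed: 220 deep, 280 wide, 70 high over all; clear space beneath 62 high, 214 deep and 268 wide, closed by clear walls at back and sides. This point is on the counter at the middle of its open front edge; +x points straight in under the shelf, +z up
- ring_box_1_c (a point): centre of the stray dark ring box, 44 x 44 x 38 high, 60 g, axes along its sides; it starts under the glass shelf, 90 to 120 behind its front edge
- ring_box_2_c (a point): centre of a like ring box, 44 x 44 x 38 high, on the counter (may be absent)
- ring_box_3_c (a point): centre of a like ring box, 44 x 44 x 38 high, on the counter (may be absent)
- tin_1_c (a point): centre of a round aluminium tin, 54 diameter (rim of the cover 56), 24 high, 50 g, upright, at the start on top of the glass shelf (may be absent)
- tin_2_c (a point): centre of a like round tin, at the start on top of the glass shelf (may be absent)
- divider_bar (a point): white dimpled divider plate, 132 (x) x 182 (y) x 5 thick, 0.11 kg, with an upstanding finger bar in its middle, 50 (x) x 12 (y) x 30 high, to pinch across y. This point is the centre of the bar, 20 above the plate's underside; the bar's top is 35 above it
- divider_base (a point): centre of the divider plate's underside, axes as divider_bar
- carton_in (a point): open cardboard gift carton, fixed to the counter, 150 (x) x 200 (y) x 100 high outside, walls 5. This point is the centre of its inner floor, 5 above the counter. Inside 140 x 190; along both y ends a ledge 12 wide, its top 47 above the floor, carries the divider (floor between the ledges 166 long). Rim 95 above the floor. The lid is hinged along the +x rim
- lid (a joint): angle of the carton's lid: 0 shut, grows as it opens, 1.85 at most; a stiff hinge that stays where left and needs 1 to 2 N at its free edge to fold, either way
- lid_hinge (a point): middle of the lid's hinge line; in the lid's own axes the panel runs to -x from here, 150 x 200 (y) x 6 thick
- lid_edge (a point): middle of the lid's free edge, half-way through its thickness
- oval_pad_1: white oval dimpled pad, 85 x 85-125 x 9, near the shelf's robot side; a bystander, origin in the middle of its underside
- oval_pad_2: a second white oval dimpled pad, far side; a bystander, origin in the middle of its underside
- ring_cone: white ceramic ring cone, 57 high, on the glass shelf; a bystander, origin in the middle of its underside
- glasses_case: dark glasses case, 65 x 160 x 45; a bystander, origin in the middle of its underside
- loupe: folded steel loupe, about 70 x 26 x 18; a bystander, origin in the middle of its underside
- spray: clear spray bottle, 44 diameter, 110 high; a bystander, origin in the middle of its underside
- pad_dish: square wooden pen dish, 90 x 90 x 12; a bystander, origin in the middle of its underside
Mind the look-alikes: they are no part of the job. Leave any purple or turquoise look-alike of the part that bears tin_2_c alone.

How it is judged:
On the way, in this order (a step that is already met when the one before it is completed fails the run):
1. both jaws of the reacher grip the stray ring box while it is still under the shelf (contact force between each of jaw_left, jaw_right and ring_box_1 above 0.3 N and x of ring_box_1_c in the frame of riser_mouth above 0.03 m), for 0.2 s.
2. the stray ring box is drawn out clear of the shelf (x of ring_box_1_c in the frame of riser_mouth below -0.025 m), for 0.1 s.
3. all ring boxes are on the carton's floor (x of ring_box_1_c in the frame of carton_in between -0.06 and 0.06 m and y of ring_box_1_c in the frame of carton_in between -0.085 and 0.085 m and z of ring_box_1_c in the frame of carton_in between 0.01 and 0.032 m and x of ring_box_2_c in the frame of carton_in between -0.06 and 0.06 m and y of ring_box_2_c in the frame of carton_in between -0.085 and 0.085 m and z of ring_box_2_c in the frame of carton_in between 0.01 and 0.032 m and x of ring_box_3_c in the frame of carton_in between -0.06 and 0.06 m and y of ring_box_3_c in the frame of carton_in between -0.085 and 0.085 m and z of ring_box_3_c in the frame of carton_in between 0.01 and 0.032 m), for 0.2 s.
4. the divider lies level on the ledges over them (all of step 3 and x of divider_base in the frame of carton_in between -0.012 and 0.012 m and y of divider_base in the frame of carton_in between -0.012 and 0.012 m and z of divider_base in the frame of carton_in between 0.04 and 0.053 m and angle between divider_base's own z axis and vertical below 0.06 rad), for 0.2 s.
5. all tins lie flat on the divider (x of divider_base in the frame of carton_in between -0.012 and 0.012 m and y of divider_base in the frame of carton_in between -0.012 and 0.012 m and z of divider_base in the frame of carton_in between 0.04 and 0.053 m and angle between divider_base's own z axis and vertical below 0.06 rad and x of tin_1_c in the frame of carton_in between -0.06 and 0.06 m and y of tin_1_c in the frame of carton_in between -0.085 and 0.085 m and z of tin_1_c in the frame of carton_in between 0.056 and 0.072 m and angle between each of tin_1_c, tin_2_c's own z axis and vertical below 0.15 rad and x of tin_2_c in the frame of carton_in between -0.06 and 0.06 m and y of tin_2_c in the frame of carton_in between -0.085 and 0.085 m and z of tin_2_c in the frame of carton_in between 0.056 and 0.072 m), for 0.2 s.
At the end, for the whole second after the job is handed in: All ring boxes on the carton's floor (centre 10-32 mm above it); divider on the ledges (underside 40-53 mm above floor, 12 mm of centre, 0.06 rad of level); tins flat on it (0.15 rad); lid within 0.06 rad of shut; reacher flat on the counter (0.12 rad, grip under 24 mm), jaws not under the shelf (all of step 3 and all of step 5 and value of joint lid below 0.06 rad and height (world z) of reacher_grip below 0.024 m and angle between reacher_grip's own z axis and vertical below 0.12 rad and linear speed of reacher below 0.03 m/s and (x of reacher_jaws in the frame of riser_mouth below 0 m or y of reacher_jaws in the frame of riser_mouth above 0.17 m or y of reacher_jaws in the frame of riser_mouth below -0.17 m)); the robot touches nothing.
It fails at once if a bystander is moved more than 60 mm (distance of any of oval_pad_1, oval_pad_2, ring_cone, glasses_case, loupe, spray, pad_dish from where it was at the start of the episode above 0.06 m).
Of ring_box_2, ring_box_3 only 1 to 2 are there at a start; the rules pass over those that are not, and their reading is None.
Of tin_1, tin_2 only 1 to 2 are there at a start; the rules pass over those that are not, and their reading is None.
At some moment in a run one of ring_box_1, ring_box_2, ring_box_3, tin_1, tin_2 may be knocked a few centimetres aside while the robot is not near it.
It also fails if it takes over 210 s, if anything falls off the work surface, if the arm or the gripper's body presses on something with over 40 N, if the wrist force passes 120 N, or if a joint passes its speed limit or range.

ROBOT

A 6-joint arm with a two-finger parallel gripper is mounted at the origin on the work surface. World frame = base frame: x ahead of the robot, y to its left, z up, the work surface at z = 0. Lengths are in m, angles in rad, forces in N, time in s.
With the tool pointing down it reaches from about 0.375 to 0.9 m from the base axis. Payload 3.1 kg.
Tool frame: the origin (TCP) lies at the very end of the fingers, on their centre line; the grasp point (between the pads) lies 19 mm behind it; z points along the fingers, x is the direction in which the jaws open and shut, and the axes are right-handed (so a half turn about z gives the same grasp; the last joint's range is limited). The gripper opens to 87 mm and grips with 3 to 60 N. Pads are 19 mm wide; open, the fingers measure 117 mm over their backs; the gripper's body (75 mm by 190 mm) begins 51 mm behind the grasp point.
Start: joints at [-1.446, 0.527, 1.433, -0, 1.181, -0.178], TCP at [0.186, -0.597, 0.223] pointing down, gripper open.
Joint ranges: [-3.08, 3.08], [-0.75, 2.2], [0.22, 2.44], [-1.43, 4.57], [0, 2.65], [-2.85, 2.85]. Speed limits (rad/s): [2.79, 2.79, 3.14, 3.14, 3.14, 3.14].

INTERFACE

Orientations are given as a unit quaternion [x, y, z, w].
In Python, from rig import robot gives the robot as it stands. The module is installed in compiled form; this text tells all that it offers.
- The arm moves only by the shell command python3 -m creep 'ROWS' [OPENING] [FORCE]. ROWS is a JSON object of lists of equal length, an entry for each row: "dp": the shift along the tool's x, y, z in cm, a list of three; "turn": the turn, a rotation vector about the tool's x, y, z in degrees, a list of three. In form: {"dp": [[x, y, z], ...], "turn": [[wx, wy, wz], ...]}. A call has 1 to 20 rows; each row shifts and turns the commanded pose from where the row before left it, along the tool's axes as they then stand; what a row does not reach is not made up. A row lasts 1/10 s, in which the tool goes at most 50 mm and 8.59 degrees, less where a joint would pass 70% of its speed; a pose out of reach is approached as far as the arm can. A call is refused whole if a number of a shift passes 5 or a number of a turn 8.59, either way. A call with a gripper value outside its range is refused whole. OPENING is the gripper command: -1 is fully open, 1 is shut, values between are in proportion, set as the call begins (- or left out, the last holds). The fingers move at their own pace and stop on an object; FORCE is the grip in N (left out, the last holds). Time passes only in rows, so rows that do not move let the fingers close. It gives the time, the measured TCP pose, the force and the opening at its end, in the units of the state.
- robot.get_obs(): the state, without advancing time (a new reading comes with each control period).
- robot.camera(name): name is "side" or "top"; returns the picture (480x640x3 uint8, red, green, blue); there is no depth.
- robot.calibration(name): a dict with "fx", "fy", "cx", "cy" (pixels), "dist_coeffs" ([k1, k2, p1, p2, k3] as OpenCV has them; the pictures are not rectified), "rvec" (rotation vector, rad) and "tvec" (3), from world to camera coordinates, as OpenCV has them. Camera axes: x right, y down, z forward; pixel columns grow to the right and rows downward; lengths in m; the calibration is good to about 2 mm. A picture is of the moment at which its call begins. calibration takes no time and is no camera call.
- robot.hand_in(): hands the job in, once; it reports no verdict.
Trained networks look in the newest picture that a camera, given by its name, has taken for a name from the list of things; names that differ only in an ending like _2 or _b are one class to them, and where a whole thing is asked for, a point or a joint stands for the part that bears it (a point fixed in the world has none). Each returns a list of dicts, best first, with "confidence" (0 to 1); they miss things now and then, are a little off and sometimes report something else, mostly with a low value. They report only what shows in the picture. A call takes as long as a camera call. They do not tell look-alikes from the thing itself.
- robot.masks_of(name, camera): "pixels" (480x640 bool, what is visible of it).
- robot.tip_of(name, camera): "point" ([x, y, z] in m, in the coordinates of the camera as it stood for that picture, good to about 4 mm: a listed point, or the origin of a listed thing).
The state is a dict: "time": time; "q": joint angles; "joint_velocities": joint speeds; "joint_torque": joint torques, N m; "position": TCP position; "tool_rot": TCP orientation; "ft_force": force on the tool from outside, world axes, zero at the start; "moment": the same for the moment, N m; "grip_width": finger opening in m.
Only numpy, scipy, OpenCV 4.12 (cv2) and the standard library are available. Lean on these libraries where they do the work, as an engineer would, in place of code of your own. Each camera call takes 0.05 s, during which the arm holds its last target.

## Working session

There is one attempt and no reset: what is moved stays moved. The work goes in short steps, Python scripts to look and compute and a shell command to move; the robot and the scene stay as the last step left them, time stands still between calls to the robot, and variables do not carry over. Pictures are saved under pics/ and viewed, and the job is handed in when it is done.

```bash
mkdir -p pics; ls; python3 - <<'E'
from rig import robot
import cv2
o=robot.get_obs()
for k,v in o.items(): print(k,v)
for c in ("side","top"):
    im=robot.camera(c); cv2.imwrite(f"pics/{c}0.png",im[:,:,::-1]); print(robot.calibration(c))
E
```

```text
pics
time 0.0
q [-1.44648558e+00  5.28437831e-01  1.43391867e+00 -8.66000648e-06
  1.18139467e+00 -1.78521073e-01]
joint_velocities [ 0.00070714  0.00103827  0.00021545 -0.00068109  0.00107199  0.00191059]
joint_torque [-4.21809646e-04 -4.40043819e+01 -1.76594514e+01  6.32961025e-02
  5.82491979e-02 -1.68485476e-04]
position [ 0.18631    -0.59580827  0.22158384]
tool_rot [ 8.05675491e-01 -5.92356176e-01 -7.45095992e-04 -7.80801128e-04]
ft_force [ 0.49104261 -0.2512737  -0.02467863]
moment [ 0.04197506 -0.02010982 -0.00438767]
grip_width 0.08702145898455593
{'fx': 507.34841528505194, 'fy': 507.34841528505194, 'cx': 316.7721263690191, 'cy': 234.9151423078346, 'dist_coeffs': array([0.04364228, 0.        , 0.        , 0.        , 0.        ]), 'rvec': array([ 0.16976005, -2.86841072,  1.13512821]), 'tvec': array([0.50830918, 0.06878616, 1.47687486])}
{'fx': 436.4449815360457, 'fy': 436.4449815360457, 'cx': 319.6330897684994, 'cy': 246.22505481291375, 'dist_coeffs': array([-0.00893065,  0.        ,  0.        ,  0.        ,  0.        ]), 'rvec': array([ 2.16415888, -2.21498462,  0.03037498]), 'tvec': array([0.0555039 , 0.50268205, 1.10982066])}
```

View pics/top0.png

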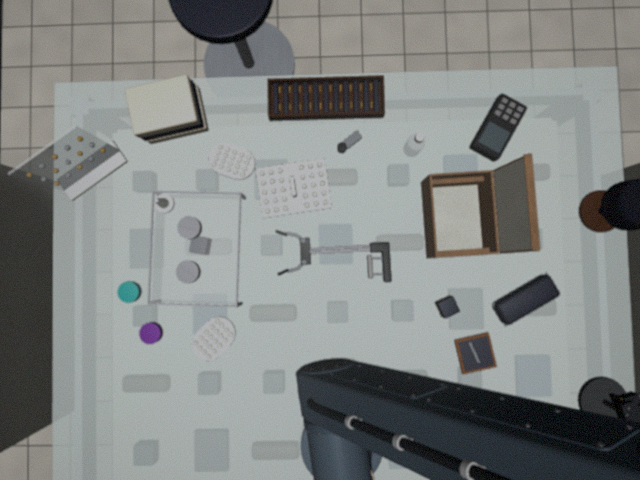

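View pics/side0.png

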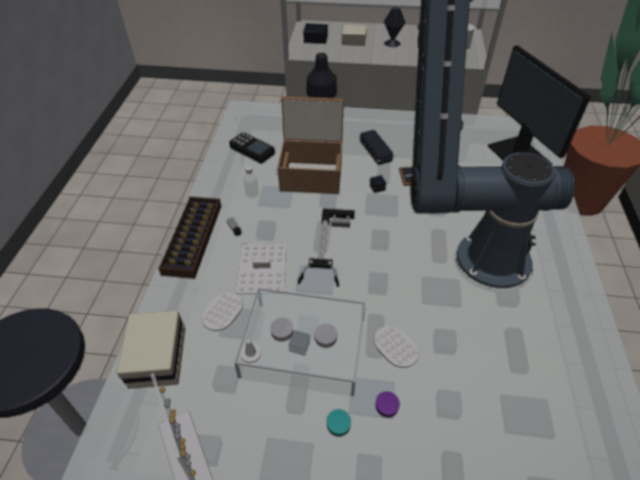

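```bash
cat > h.py <<'E'
from rig import robot
import cv2, numpy as np
from scipy.spatial.transform import Rotation as R
np.set_printoptions(precision=4,suppress=True)
def cal(c):
    k=robot.calibration(c); K=np.array([[k['fx'],0,k['cx']],[0,k['fy'],k['cy']],[0,0,1]]); return K,np.array(k['dist_coeffs']),cv2.Rodrigues(k['rvec'])[0],np.array(k['tvec'])
def c2w(c,p):
    K,d,Rm,t=cal(c); return Rm.T@(np.array(p)-t)
def px(c,P):
    K,d,Rm,t=cal(c); return cv2.projectPoints(np.atleast_2d(np.array(P,float)),cv2.Rodrigues(Rm)[0],t,K,d)[0][:,0]
def ray(c,uv,z):
    K,d,Rm,t=cal(c); uv=np.atleast_2d(np.array(uv,float))
    n=cv2.undistortPoints(uv[:,None],K,d)[:,0]; D=np.c_[n,np.ones(len(n))]@Rm; o=-Rm.T@t
    return o+D*((z-o[2])/D[:,2])[:,None]
def shot(c,name,crop=None,zoom=1):
    im=robot.camera(c)
    j=im
    if crop: u0,v0,u1,v1=crop; j=im[v0:v1,u0:u1]
    j=cv2.resize(j,None,fx=zoom,fy=zoom,interpolation=cv2.INTER_CUBIC); cv2.imwrite(f"pics/{name}.png",j[:,:,::-1]); return im
def tips(names,c,mc=0.2):
    for n in names:
        for r in robot.tip_of(n,c):
            if r['confidence']>mc:
                P=c2w(c,r['point']); print(c,n,round(r['confidence'],2),P,px(c,P)[0].round())
def rect(name,c,z,pick=0):
    r=robot.masks_of(name,c)
    out=[]
    for m in r:
        M=m['pixels']; v,u=np.nonzero(M)
        if len(u)<10: continue
        W=ray(c,np.c_[u,v],z)[:,:2]
        rr=cv2.minAreaRect((W*1000).astype(np.float32)); out.append((round(m['confidence'],2),np.round(rr[0],1),np.round(rr[1],1),round(rr[2],1),len(u)))
    return out
def st():
    o=robot.get_obs(); print("t",round(o['time'],2),"p",o['position'],"euler zyx",R.from_quat(o['tool_rot']).as_matrix().round(3).tolist(),"F",o['ft_force'],"w",o['grip_width'])
E
python3 - <<'E'
from h import *
for c in("top","side"):
    robot.camera(c)
    tips(["reacher_grip","reacher_jaws","riser_mouth","ring_box_1_c","tin_1_c","divider_bar","divider_base","carton_in","lid_hinge","lid_edge"],c,.25)
    for n in ["reacher_grip","divider_bar"]: print(n,rect(n,c,0.015))
print(robot.get_obs()['time'])
E
```

```text
top reacher_grip 0.91 [ 0.4549 -0.1083  0.0143] [380. 264.]
top reacher_grip 0.67 [ 0.7766 -0.0463 -0.0052] [352. 142.]
top riser_mouth 0.6 [ 0.7332  0.2723 -0.0008] [231. 162.]
top tin_1_c 0.69 [0.5569 0.3599 0.0814] [189. 226.]
top tin_1_c 0.27 [ 0.4568 -0.1093  0.0149] [380. 263.]
top divider_bar 0.75 [0.6586 0.1072 0.0199] [294. 187.]
top divider_base 0.63 [ 0.6609  0.1098 -0.0016] [293. 187.]
top carton_in 0.8 [ 0.5716 -0.2956  0.0057] [451. 217.]
top carton_in 0.46 [0.6575 0.1097 0.0227] [293. 187.]
top lid_hinge 0.83 [ 0.5708 -0.3758  0.0996] [496. 212.]
top lid_edge 0.64 [ 0.5681 -0.396   0.2497] [534. 204.]
reacher_grip [(0.73, array([448.9, -82.3]), array([12.7, 58.7]), 88.4, 120), (0.58, array([476.9,   9.8]), array([298.5, 107.4]), 83.8, 1343)]
divider_bar [(0.71, array([656.3, 109. ]), array([135.3, 180.3]), 7.3, 3548)]
side reacher_grip 0.94 [ 0.4543 -0.1073  0.015 ] [339. 217.]
side reacher_jaws 0.7 [0.4915 0.146  0.0117] [318. 280.]
side tin_1_c 0.68 [0.5573 0.3603 0.0798] [280. 330.]
side divider_bar 0.64 [0.6581 0.1119 0.0163] [261. 264.]
side divider_base 0.83 [0.6589 0.1096 0.0017] [261. 267.]
side divider_base 0.69 [0.5561 0.3621 0.0857] [280. 329.]
side divider_base 0.6 [0.6595 0.1125 0.0168] [261. 264.]
side carton_in 0.96 [ 0.5699 -0.301   0.0025] [311. 177.]
side carton_in 0.31 [0.4902 0.145  0.011 ] [318. 280.]
side lid_hinge 0.85 [ 0.5732 -0.3704  0.0983] [312. 141.]
side lid_edge 0.7 [ 0.5763 -0.3951  0.2478] [311.  98.]
side lid_edge 0.7 [0.4927 0.1464 0.0093] [317. 281.]
reacher_grip [(0.69, array([478.7,   9.9]), array([319.8, 116. ]), 85.2, 1126)]
divider_bar [(0.88, array([655.6, 121.4]), array([131.7, 185.1]), 7.9, 2172)]
1.4
```

```bash
python3 - <<'E'
from h import *
im=shot("top","t1",(140,180,300,320),5)
tips(["ring_box_1_c","ring_box_2_c","tin_2_c","reacher_jaws"],"top",.05)
print(rect("ring_box_1_c","top",.038));print(rect("ring_box_1_c","top",.019)); print(rect("tin_1_c","top",.082))
im=shot("side","s1",(225,280,385,400),5)
tips(["ring_box_1_c","ring_box_2_c","tin_2_c","riser_mouth"],"side",.05)
print(rect("ring_box_1_c","side",.03)); print(rect("tin_1_c","side",.082))
shot("top","t2",(420,260,570,390),5)
E
```

```text
top ring_box_1_c 0.18 [ 0.5742 -0.378   0.1008] [497. 211.]
top ring_box_2_c 0.67 [ 0.5717 -0.3747  0.1036] [496. 211.]
top tin_2_c 0.9 [0.2917 0.4825 0.01  ] [151. 333.]
top tin_2_c 0.8 [0.4478 0.3604 0.0803] [189. 271.]
top tin_2_c 0.63 [0.3984 0.5362 0.0161] [129. 292.]
[]
[]
[(0.87, array([553.7, 358.9]), array([58.9, 51.2]), 88.6, 439)]
side ring_box_2_c 0.65 [ 0.2728  0.3228 -0.0015] [395. 346.]
side tin_2_c 0.97 [0.4476 0.3654 0.0819] [325. 336.]
side tin_2_c 0.84 [0.2928 0.4846 0.0081] [386. 405.]
side tin_2_c 0.83 [0.3988 0.5389 0.0151] [338. 422.]
side tin_2_c 0.62 [0.6199 0.4203 0.0666] [249. 352.]
side tin_2_c 0.39 [ 0.3594 -0.4643 -0.0016] [375. 152.]
side tin_2_c 0.32 [ 0.2223 -0.3392 -0.0029] [413. 178.]
[(0.25, array([444.5, 138. ]), array([11.6, 69. ]), 16.8, 74)]
[(0.69, array([554.2, 360.8]), array([53.7, 61.5]), 6.6, 428), (0.3, array([639. , 174.8]), array([123. , 175.7]), 7.2, 2189)]
```

View pics/t1.png

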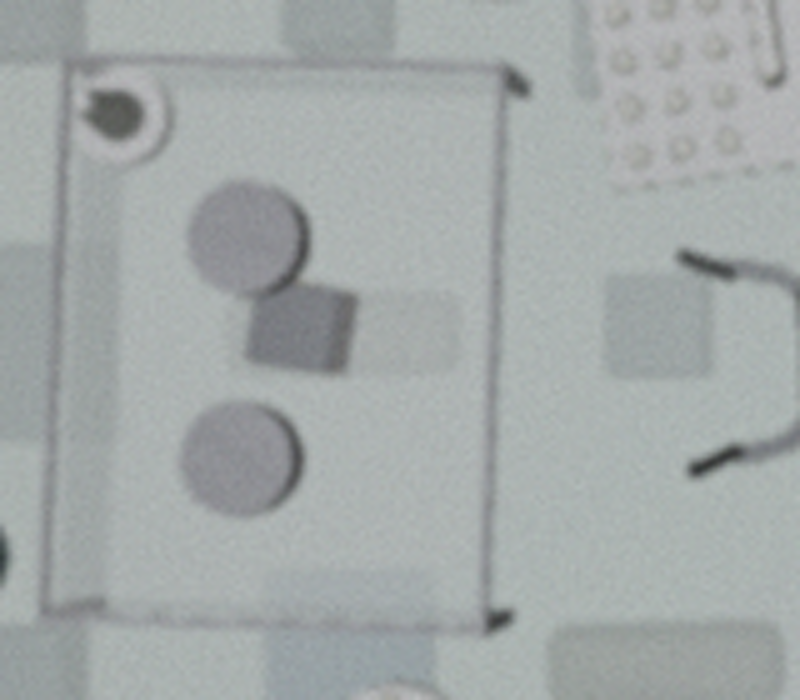

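View pics/s1.png

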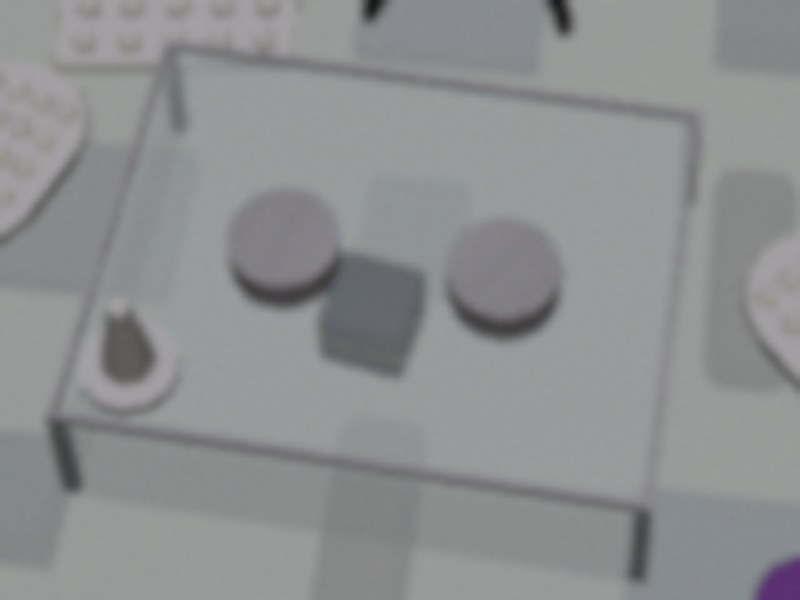

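View pics/t2.png

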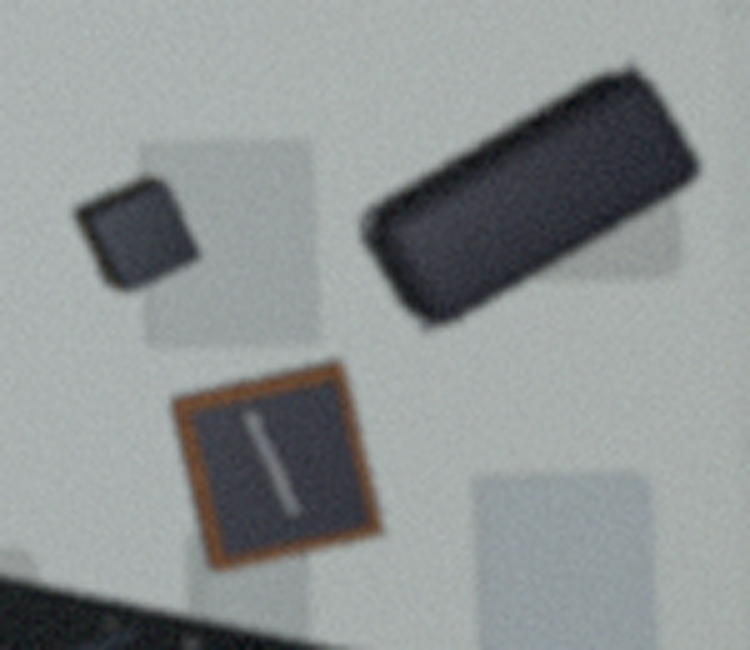

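```bash
python3 - <<'E'
from h import *
def C(c,pts,off,z): return ray(c,np.array(pts)/5+off,z)[:,:2]
print("box top",C("top",[(262,283),(335,291),(326,372),(247,360)],(140,180),.038))
print("box top side",C("side",[(345,252),(425,275),(405,348),(320,325)],(225,280),.038))
print("shelf top",C("top",[(68,62),(503,68),(490,632),(43,613)],(140,180),.07))
print("shelf side",C("side",[(175,47),(697,117),(645,510),(52,418)],(225,280),.07))
print("box2 top",C("top",[(78,212),(153,178),(200,254),(125,290)],(420,260),.03))
print("rb2 from px",ray("top",[(447,307)],.038))
# jaws
print("jaw tips",C("top",[(682,252),(690,470)],(140,180),.02), C("top",[(735,270),(742,455)],(140,180),.02))
E
```

```text
box top [[0.5346 0.3644]
 [0.5296 0.3274]
 [0.4888 0.3324]
 [0.4958 0.3724]]
box top side [[0.5288 0.3313]
 [0.4873 0.3398]
 [0.4916 0.3814]
 [0.5346 0.3737]]
shelf top [[0.644  0.4501]
 [0.6353 0.2342]
 [0.3595 0.2446]
 [0.3732 0.4639]]
shelf side [[0.631  0.2389]
 [0.3593 0.2519]
 [0.3704 0.4684]
 [0.6451 0.4547]]
box2 top [[ 0.3554 -0.2436]
 [ 0.3715 -0.2816]
 [ 0.3332 -0.3037]
 [ 0.3161 -0.2657]]
rb2 from px [[ 0.3441 -0.2695  0.038 ]]
jaw tips [[0.5466 0.1534]
 [0.4351 0.1514]] [[0.5367 0.1264]
 [0.4422 0.1247]]
```

```bash
python3 - <<'E'
from h import *
shot("top","t3",(265,220,405,290),5.7)
shot("side","s3",(280,190,380,300),5.4)
st()
E
```

```text
t 2.3 p [ 0.1864 -0.5965  0.2226] euler zyx [[0.298, -0.955, -0.0], [-0.955, -0.298, 0.0], [-0.0, -0.0, -1.0]] F [-0.1896 -0.1669 -0.1599] w 0.08667601631846696
```

View pics/t3.png

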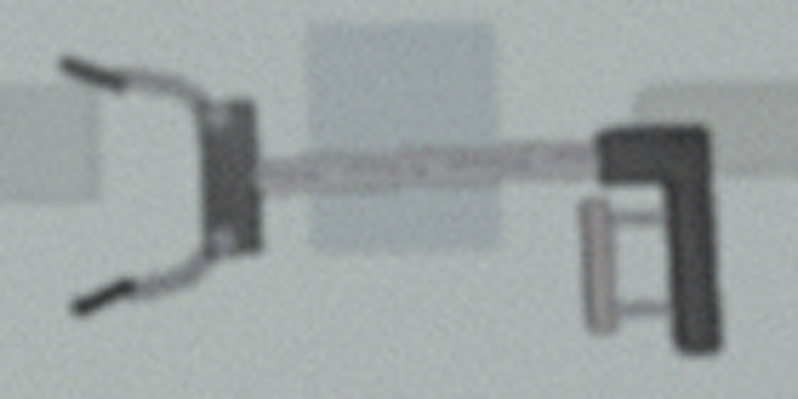

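View pics/s3.png

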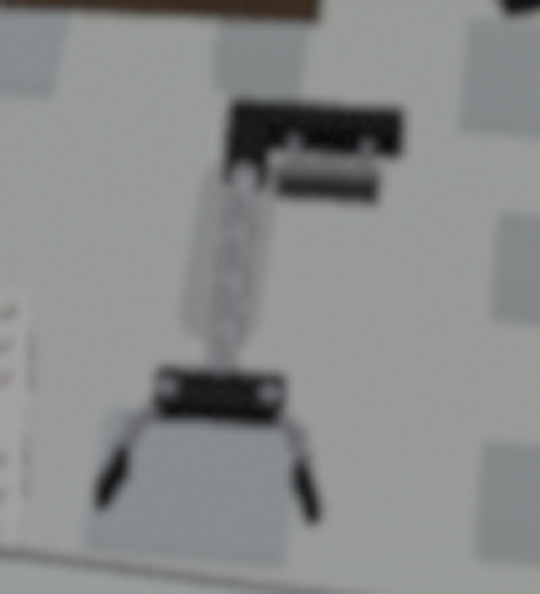

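```bash
python3 - <<'E'
from h import *
def C(c,pts,off,f,z): return ray(c,np.array(pts)/f+off,z)[:,:2]
a=C("top",[(262,173),(598,157),(712,135),(722,345),(580,203),(592,333)],(265,220),5.7,.024)
b=C("side",[(222,365),(240,170),(233,180),(160,375),(285,375)],(280,190),5.4,.024)
print(a);print(b)
for s in (a,b): d=s[0]-s[1]; print(np.degrees(np.arctan2(d[1],d[0])))
for i,j in((3,2),(5,4)):
  d=a[j]-a[i]; print(np.degrees(np.arctan2(d[1],d[0]))+90)
d=b[3]-b[4]; print(np.degrees(np.arctan2(d[1],d[0]))+90)
g=np.array([.4546,-.1075])
for h in (92,93): 
  h=np.radians(h); ex=np.array([np.cos(h),np.sin(h)]); ey=np.array([-ex[1],ex[0]]); print(g+.25*ex-.045*ey, g+.173*ex-.045*ey)
E
```

```text
[[ 0.4933  0.0659]
 [ 0.4969 -0.0839]
 [ 0.5055 -0.1347]
 [ 0.4123 -0.1364]
 [ 0.4766 -0.0753]
 [ 0.4189 -0.079 ]]
[[ 0.4904  0.0735]
 [ 0.4971 -0.0722]
 [ 0.5001 -0.0639]
 [ 0.5222  0.0841]
 [ 0.4565  0.0766]]
91.38254245051986
92.60874940280404
91.00043685162427
93.68666658969673
96.56813922275073
[0.4908 0.1439] [0.4935 0.067 ]
[0.4865 0.1445] [0.4905 0.0676]
```

```bash
cat >> h.py <<'E'
def plan(P,head,k=1):
    """turn needed about tool z (deg), then the shift in the turned tool frame (cm). head: world heading (deg) of tool x"""
    o=robot.get_obs(); M=R.from_quat(o['tool_rot']).as_matrix()
    h=np.degrees(np.arctan2(M[1,0],M[0,0])); t=-((head-h+180)%360-180)
    c,s=np.cos(np.radians(head)),np.sin(np.radians(head)); T=np.array([[c,s,0],[s,-c,0],[0,0,-1]])
    # T columns: x=(c,s,0), z=(0,0,-1), y = z x x
    x=T[:,0]; x=np.array([c,s,0]); z=np.array([0,0,-1]); y=np.cross(z,x)
    d=(np.array(P)-o['position'])*100
    print("head",round(h,2),"tilt",M[:2,2].round(4),"turn z",round(t,2),"shift",np.array([d@x,d@y,d@z]).round(2),"F",o['ft_force'].round(1),"w",round(o['grip_width'],4),"p",o['position'].round(4),"t",round(o['time'],1))
E
python3 - <<'E'
from h import *
plan((.4546,-.1075,.12),-88)
E
```

```text
head -72.65 tilt [-0.  0.] turn z 15.35 shift [-47.94 -28.51  10.26] F [-0.2 -0.2 -0.2] w 0.0867 p [ 0.1864 -0.5965  0.2226] t 2.3
```

Reacher: the only candidate is at top (380,264). Ring box: (200,245) under the glass and (447,307) on the counter; the pen dish at (475,352) is not one. Tins: grey at (189,228) and (187,271); the purple one at (151,333) and the turquoise one at (129,292) are look-alikes to leave alone. The crops confirm these choices.

```bash
python3 -m creep '{"dp":[[0,0,0],[0,0,0],[-3,-1.8,0],[-3,-1.8,0],[-3,-1.8,0],[-3,-1.8,0],[-3,-1.8,0],[-3,-1.8,0],[-3,-1.8,0],[-3,-1.8,0],[-3,-1.8,0],[-3,-1.8,0],[-3,-1.8,0],[-3,-1.8,0],[-3,-1.8,0],[-3,-1.8,0],[-3,-1.8,0],[-3,-1.5,0]],"turn":[[0,0,7.7],[0,0,7.65],[0,0,0],[0,0,0],[0,0,0],[0,0,0],[0,0,0],[0,0,0],[0,0,0],[0,0,0],[0,0,0],[0,0,0],[0,0,0],[0,0,0],[0,0,0],[0,0,0],[0,0,0],[0,0,0]]}' -1
python3 - <<'E'
from h import *
plan((.4546,-.1075,.006),-88)
shot("top","t4")
E
```

```text
time: 4.1
position: [0.4555, -0.1057, 0.2229]
tool_rot: [0.719, -0.695, 0.001, -0.0]
ft_force: [-0.5, -1.1, -0.3]
grip_width: 0.0868
head -87.99 tilt [ 0.0011 -0.0005] turn z 0.01 shift [ 0.18  0.1  21.69] F [-0.5 -1.1 -0.3] w 0.0868 p [ 0.4555 -0.1057  0.2229] t 4.1
```

View pics/t4.png

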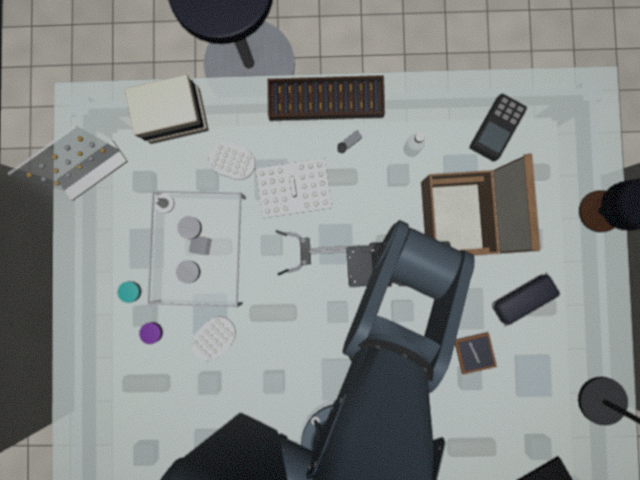

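```bash
python3 -m creep '{"dp":[[0.18,0.1,3],[0,0,4],[0,0,4],[0,0,4],[0,0,3],[0,0,2],[0,0,1],[0,0,0.5],[0,0,0]],"turn":[[0,0,0],[0,0,0],[0,0,0],[0,0,0],[0,0,0],[0,0,0],[0,0,0],[0,0,0],[0,0,0]]}'
python3 - <<'E'
from h import *
plan((.4546,-.1075,.006),-88)
shot("side","s5",(280,130,440,270),5)
E
```

```text
time: 5.05
position: [0.4538, -0.1089, 0.0076]
tool_rot: [0.719, -0.695, 0.0, -0.0]
ft_force: [-0.3, 0.1, 0.5]
grip_width: 0.0869
head -88.0 tilt [ 0.0003 -0.0002] turn z -0.0 shift [-0.14 -0.08  0.16] F [-0.3  0.1  0.5] w 0.0869 p [ 0.4538 -0.1089  0.0076] t 5.0
```

View pics/s5.png

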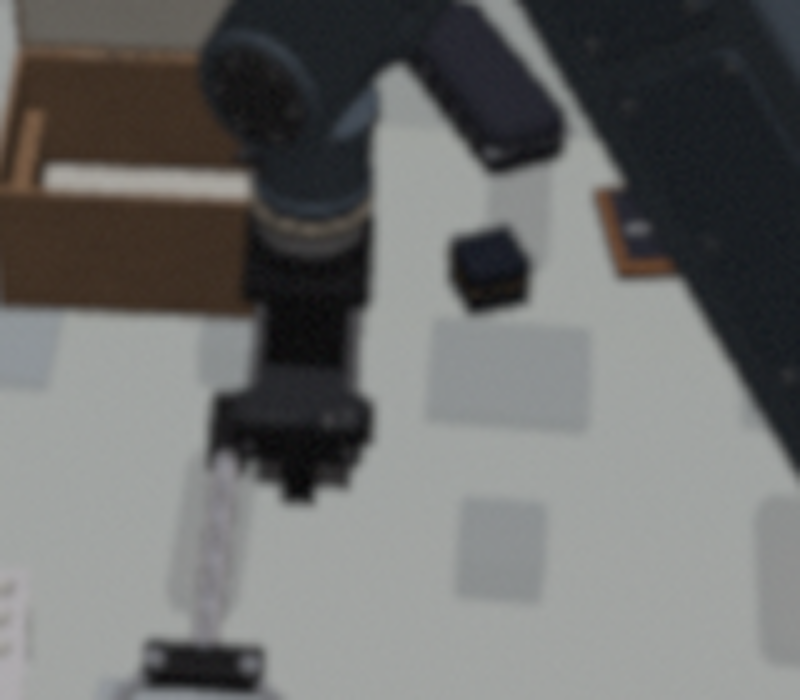

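```bash
python3 -m creep '{"dp":[[0,0,0.15],[0,0,0],[0,0,0],[0,0,0],[0,0,0],[0,0,0],[0,0,0],[0,0,0],[0,0,0]],"turn":[[0,0,0],[0,0,0],[0,0,0],[0,0,0],[0,0,0],[0,0,0],[0,0,0],[0,0,0],[0,0,0]]}' -0.28 20
python3 - <<'E'
from h import *
plan((.4546,-.1075,.006),-88)
shot("top","t6",(265,220,405,290),5.7)
tips(["reacher_jaws","reacher_grip"],"top")
robot.camera("side");tips(["reacher_jaws","reacher_grip"],"side")
E
```

```text
time: 6.0
position: [0.4533, -0.1091, 0.0063]
tool_rot: [0.719, -0.695, 0.0, 0.0]
ft_force: [-3.4, -3.3, 4.8]
grip_width: 0.056
head -87.98 tilt [-0.0003 -0.0004] turn z 0.02 shift [-0.16 -0.13  0.03] F [-3.4 -3.3  4.8] w 0.056 p [ 0.4533 -0.1091  0.0063] t 6.0
top reacher_grip 0.24 [ 0.3551 -0.4751 -0.    ] [523. 300.]
side reacher_jaws 0.72 [0.4895 0.146  0.0123] [318. 280.]
side reacher_jaws 0.48 [0.4505 0.3649 0.0802] [324. 336.]
side reacher_grip 0.88 [ 0.4547 -0.1087  0.0133] [339. 217.]
side reacher_grip 0.62 [0.6595 0.111  0.0157] [261. 264.]
```

View pics/t6.png

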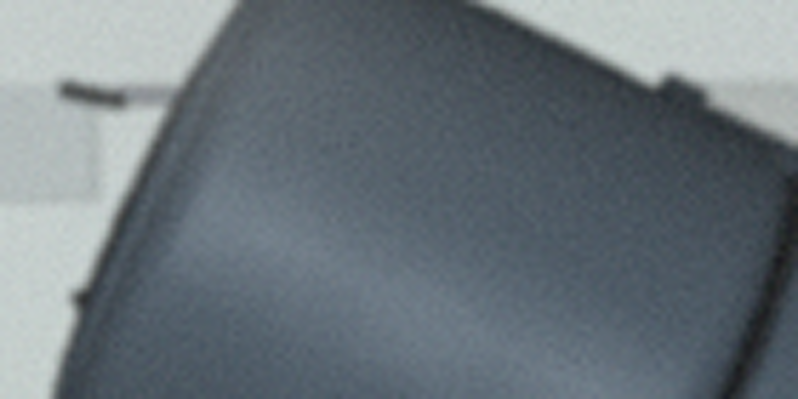

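```bash
python3 - <<'E'
from h import *
plan((.4163,-.0483,.0073),-97)
E
python3 -m creep '{"dp":[[0,0,-0.1],[0,0,0],[0,0,0],[0,0,0],[0,0,0],[0,0,0],[0,0,0],[0,0,0],[0,0,0]],"turn":[[0,0,1],[0,0,1],[0,0,1],[0,0,1],[0,0,1],[0,0,1],[0,0,1],[0,0,1],[0,0,1]]}'
python3 - <<'E'
from h import *
plan((.4163,-.0483,.0073),-97)
shot("side","s6",(280,190,380,300),5.4)
robot.camera("top")
for c in("top","side"):tips(["reacher_jaws","reacher_grip"],c)
E
```

```text
head -87.98 tilt [-0.0002 -0.0005] turn z 9.02 shift [-5.59  4.42 -0.11] F [-3.2 -3.2  5.9] w 0.0562 p [ 0.4533 -0.1092  0.0062] t 6.3
time: 7.2
position: [0.4536, -0.1088, 0.007]
tool_rot: [-0.662, 0.749, -0.0, 0.0]
ft_force: [0.1, -0.0, -2.6]
grip_width: 0.0564
head -97.09 tilt [ 0.0001 -0.    ] turn z -0.09 shift [-5.55  4.44 -0.03] F [ 0.1 -0.  -2.6] w 0.0564 p [ 0.4536 -0.1088  0.007 ] t 7.2
top reacher_jaws 0.71 [0.6586 0.1079 0.0186] [293. 187.]
side reacher_jaws 0.78 [0.5329 0.1367 0.0129] [303. 276.]
side reacher_jaws 0.38 [ 0.5748 -0.3734  0.0988] [311. 141.]
side reacher_grip 0.82 [ 0.4524 -0.1095  0.0154] [340. 216.]
```

View pics/s6.png

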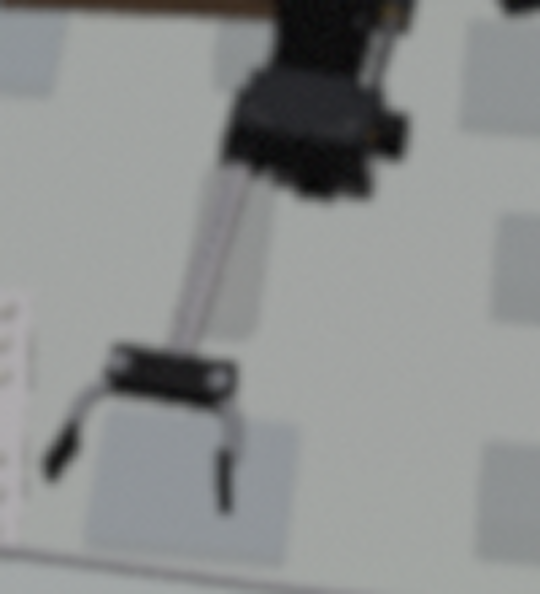

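```bash
python3 -m creep '{"dp":[[-0.3,0.2,0],[-0.6,0.5,0],[-0.8,0.7,0],[-0.8,0.7,0],[-0.8,0.7,0],[-0.8,0.7,0],[-0.7,0.5,0],[-0.5,0.3,0],[-0.25,0.14,0],[0,0,0]],"turn":[[0,0,0],[0,0,0],[0,0,0],[0,0,0],[0,0,0],[0,0,0],[0,0,0],[0,0,0],[0,0,0],[0,0,0]]}'
python3 - <<'E'
from h import *
plan((.4358,.1105,.007),-97)
shot("side","s7",(220,230,400,400),4)
im=shot("top","t7",(140,180,300,320),5)
for c in("top","side"):tips(["reacher_jaws","reacher_grip"],c)
E
```

```text
time: 8.5
position: [0.4163, -0.0479, 0.0071]
tool_rot: [-0.663, 0.749, -0.0, 0.0]
ft_force: [0.5, -0.8, -3.1]
grip_width: 0.0557
head -96.97 tilt [ 0.0001 -0.    ] turn z 0.03 shift [-15.96  -0.01   0.01] F [ 0.5 -0.8 -3.1] w 0.0557 p [ 0.4163 -0.0479  0.0071] t 8.5
side reacher_grip 0.7 [ 0.4171 -0.0464  0.0128] [350. 232.]
```

View pics/s7.png

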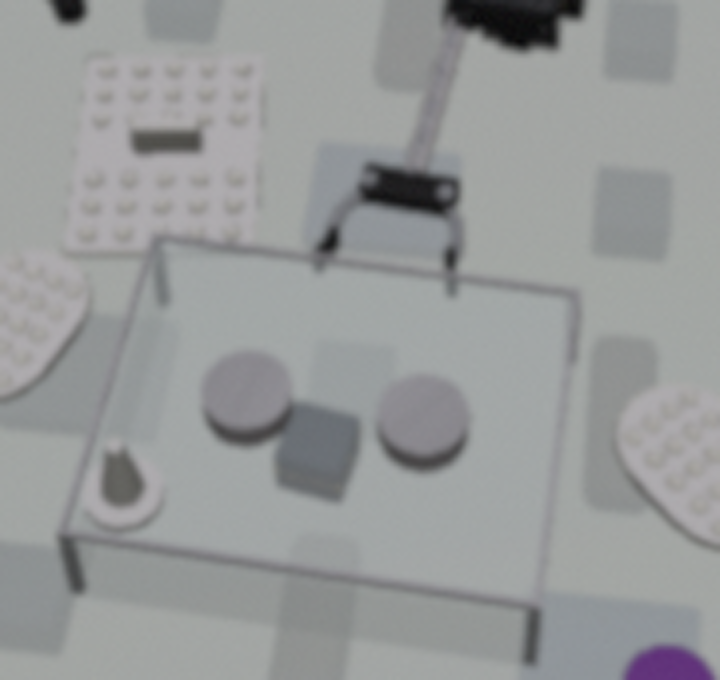

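View pics/t7.png

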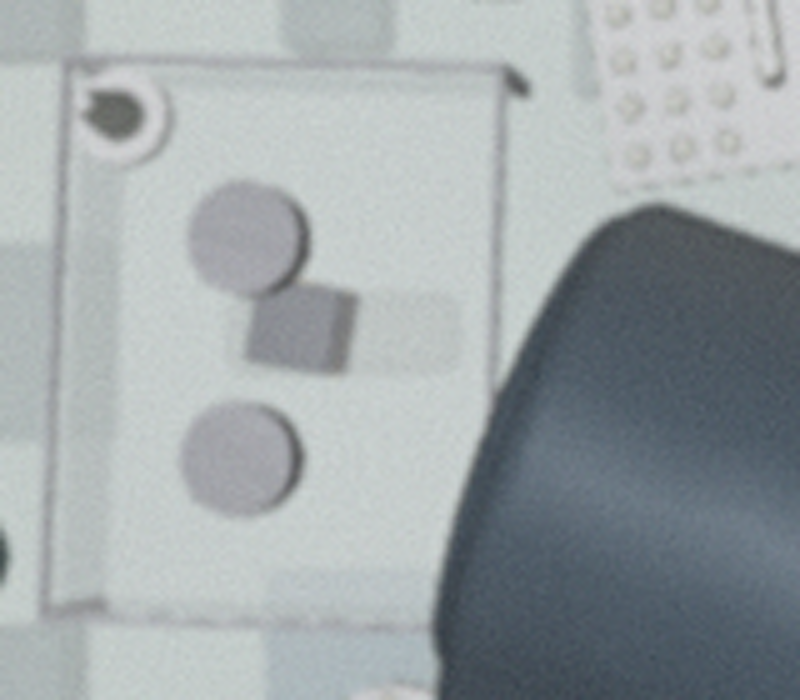

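```bash
python3 - <<'E'
from h import *
f=lambda p:ray("side",np.array(p)/4+(220,230),.016)[:,:2]
a=f([(322,258),(452,288),(368,180),(458,192),(415,168),(452,40)]); print(a, a[:2].mean(0),a[2:4].mean(0))
h=np.radians(83);ex=np.array([np.cos(h),np.sin(h)]);ey=np.array([-ex[1],ex[0]])
B=np.array([.511,.353])
print("lateral of jaws mid", (a[:2].mean(0)-B)@ey,"head",(a[2:4].mean(0)-B)@ey, "shaft",[(x-B)@ey for x in a[4:]])
E
```

```text
[[ 0.5315  0.2036]
 [ 0.4417  0.2181]
 [ 0.5092  0.1333]
 [ 0.4456  0.1366]
 [ 0.4777  0.1188]
 [ 0.464  -0.0059]] [0.4866 0.2109] [0.4774 0.1349]
lateral of jaws mid 0.006906441269431299 head 0.0067886192392546 shaft [np.float64(0.004499141822218212), np.float64(0.0028979337105587443)]
```

```bash
python3 -m creep '{"dp":[[-0.5,-0.2,0],[-1,-0.2,0],[-1.5,0,0],[-1.5,0,0],[-1.5,0,0],[-1.5,0,0],[-1.5,0,0],[-1,0,0],[-0.5,0,0],[0,0,0]],"turn":[[0,0,0],[0,0,0],[0,0,0],[0,0,0],[0,0,0],[0,0,0],[0,0,0],[0,0,0],[0,0,0],[0,0,0]]}'
python3 - <<'E'
from h import *
plan((.440,.1105,.007),-97)
shot("side","s8",(220,230,400,400),4)
im=shot("top","t8",(140,180,300,320),5)
E
```

```text
time: 9.8
position: [0.433, 0.0562, 0.0071]
tool_rot: [-0.663, 0.748, -0.0, 0.0]
ft_force: [0.1, 0.5, -2.0]
grip_width: 0.0565
head -96.92 tilt [ 0.0001 -0.    ] turn z 0.08 shift [-5.47 -0.03  0.01] F [ 0.1  0.5 -2. ] w 0.0565 p [0.433  0.0562 0.0071] t 9.8
```

View pics/s8.png

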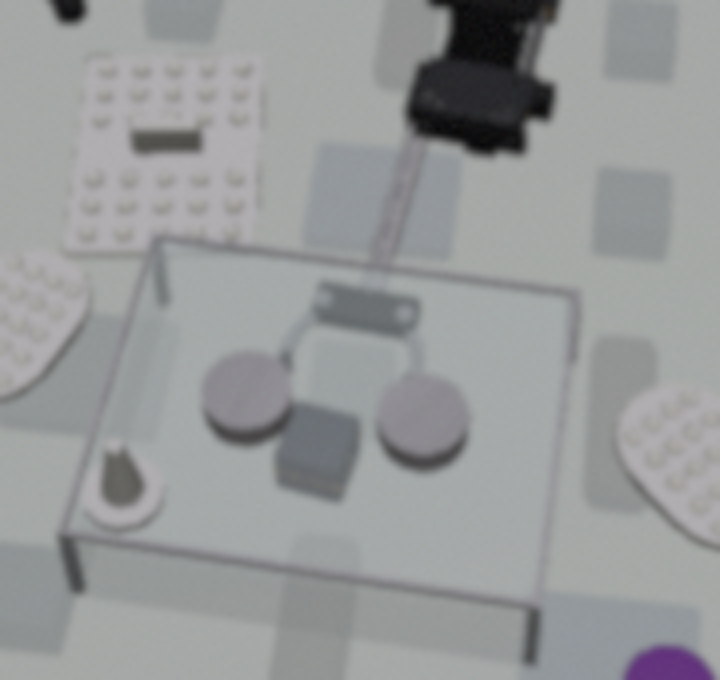

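```bash
python3 -m creep '{"dp":[[-0.5,0,0],[-1,0,0],[-1,0,0],[-1,0,0],[-1,0,0],[-0.7,0,0],[-0.4,0,0],[0,0,0]],"turn":[[0,0,0],[0,0,0],[0,0,0],[0,0,0],[0,0,0],[0,0,0],[0,0,0],[0,0,0]]}'
python3 - <<'E'
from h import *
plan((.440,.1105,.007),-97)
shot("side","s9",(250,290,370,390),6)
im=shot("top","t9",(140,180,300,320),5)
E
```

```text
time: 10.7
position: [0.4399, 0.1117, 0.0071]
tool_rot: [-0.663, 0.749, -0.0, 0.0]
ft_force: [-0.6, -0.8, -3.0]
grip_width: 0.056
head -96.93 tilt [ 0.0002 -0.    ] turn z 0.07 shift [ 0.12 -0.03  0.01] F [-0.6 -0.8 -3. ] w 0.056 p [0.4399 0.1117 0.0071] t 10.7
```

View pics/s9.png

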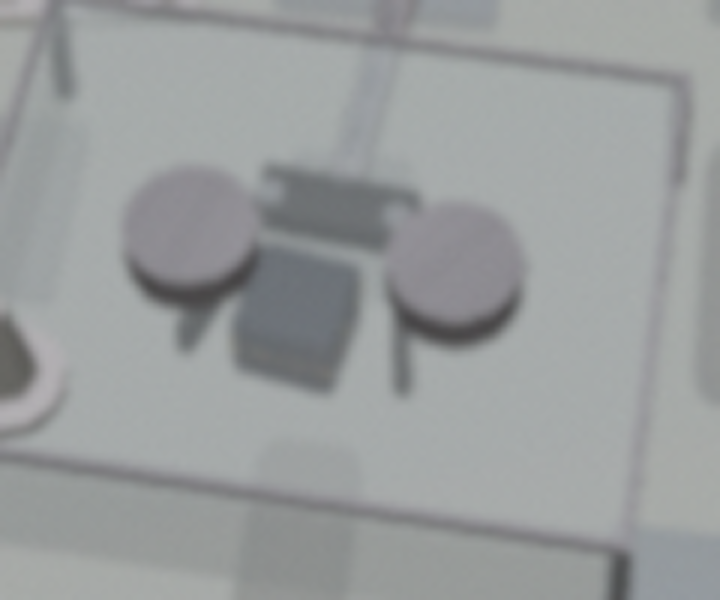

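View pics/t9.png

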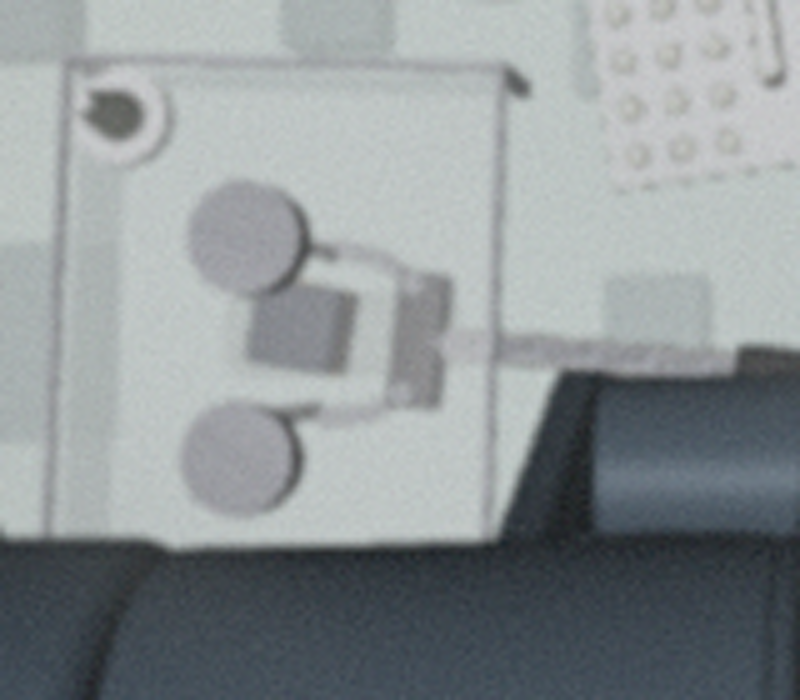

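```bash
python3 -m creep '{"dp":[[0,0,0],[0,0,0],[0,0,0],[0,0,0],[0,0,0],[0,0,0],[0,0,0],[0,0,0],[0,0,0],[0,0,0]],"turn":[[0,0,0],[0,0,0],[0,0,0],[0,0,0],[0,0,0],[0,0,0],[0,0,0],[0,0,0],[0,0,0],[0,0,0]]}' 1 36
python3 - <<'E'
from h import *
plan((.440,.1105,.007),-97)
shot("side","s10",(250,290,370,390),6)
E
```

```text
time: 11.8
position: [0.4399, 0.1111, 0.0071]
tool_rot: [-0.663, 0.749, -0.0, 0.0]
ft_force: [0.1, 0.2, -2.8]
grip_width: 0.0498
head -97.0 tilt [0.0001 0.    ] turn z -0.0 shift [ 0.06 -0.02  0.01] F [ 0.1  0.2 -2.8] w 0.0498 p [0.4399 0.1111 0.0071] t 11.8
```

View pics/s10.png

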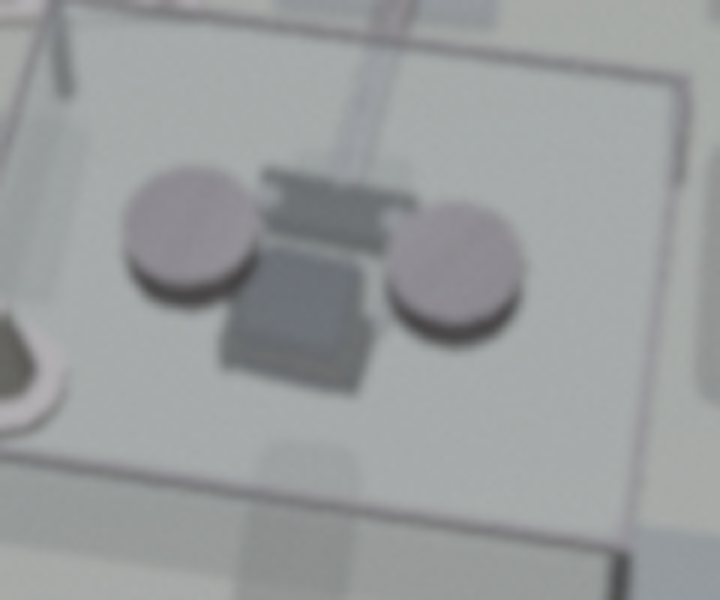

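```bash
python3 -m creep '{"dp":[[0.3,0,0],[0.6,0,0],[1,0,0],[1.3,0,0],[1.3,0,0],[1.3,0,0],[1.3,0,0],[1.3,0,0],[1.3,0,0],[1.3,0,0],[1.3,0,0],[1.3,0,0],[1.3,0,0],[1.3,0,0],[1.3,0,0],[1.3,0,0],[1,0,0],[0.5,0,0],[0,0,0]],"turn":[[0,0,0],[0,0,0],[0,0,0],[0,0,0],[0,0,0],[0,0,0],[0,0,0],[0,0,0],[0,0,0],[0,0,0],[0,0,0],[0,0,0],[0,0,0],[0,0,0],[0,0,0],[0,0,0],[0,0,0],[0,0,0],[0,0,0]]}'
python3 - <<'E'
from h import *
plan((.440,.1105,.007),-97)
shot("side","s11",(220,190,400,390),4)
E
```

```text
time: 13.75
position: [0.4151, -0.0913, 0.0071]
tool_rot: [-0.662, 0.749, -0.0, 0.0]
ft_force: [0.4, -0.2, -2.6]
grip_width: 0.0497
head -97.09 tilt [ 0.0004 -0.0002] turn z -0.09 shift [-20.33  -0.01   0.01] F [ 0.4 -0.2 -2.6] w 0.0497 p [ 0.4151 -0.0913  0.0071] t 13.8
```

View pics/s11.png

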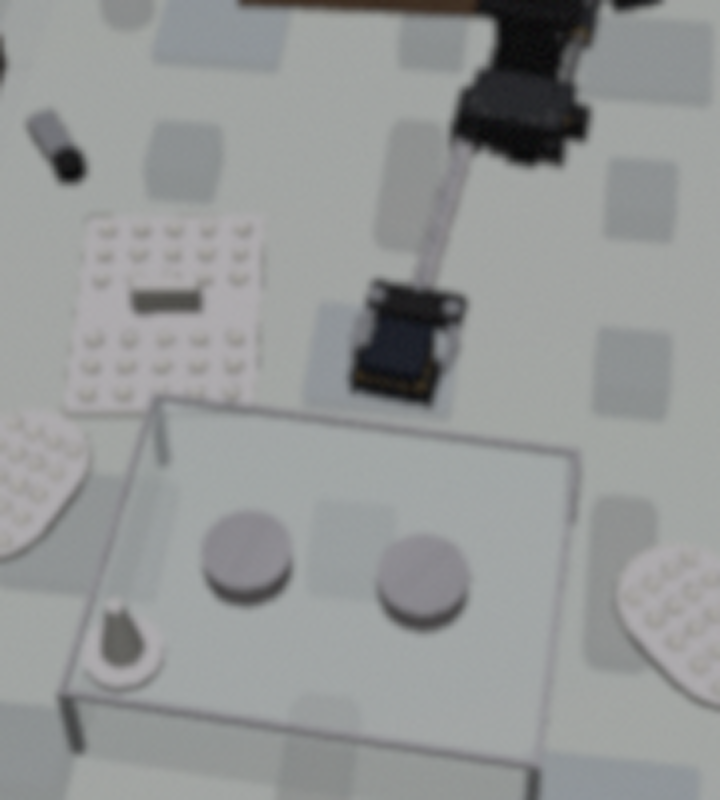

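```bash
python3 -m creep '{"dp":[[0,0,0],[0,0,0],[0,0,0],[0,0,0],[0.2,0,0],[0.5,0,0],[1,0,0],[1,0,0],[1,0,0],[1,0,0],[1,0,0],[1,0,0],[0.5,0,0],[0.2,0,0],[0,0,0],[0,0,0]],"turn":[[0,0,0],[0,0,0],[0,0,0],[0,0,0],[0,0,0],[0,0,0],[0,0,0],[0,0,0],[0,0,0],[0,0,0],[0,0,0],[0,0,0],[0,0,0],[0,0,0],[0,0,0],[0,0,0]]}' -0.28 20
python3 - <<'E'
from h import *
plan((.440,.1105,.007),-97)
shot("side","s12",(220,190,400,390),4)
E
```

```text
time: 15.4
position: [0.4059, -0.1635, 0.007]
tool_rot: [-0.663, 0.749, 0.0, -0.0]
ft_force: [0.0, 0.9, -1.7]
grip_width: 0.0556
head -96.98 tilt [-0.0004  0.0004] turn z 0.02 shift [-27.61  -0.05   0.  ] F [ 0.   0.9 -1.7] w 0.0556 p [ 0.4059 -0.1635  0.007 ] t 15.4
```

View pics/s12.png

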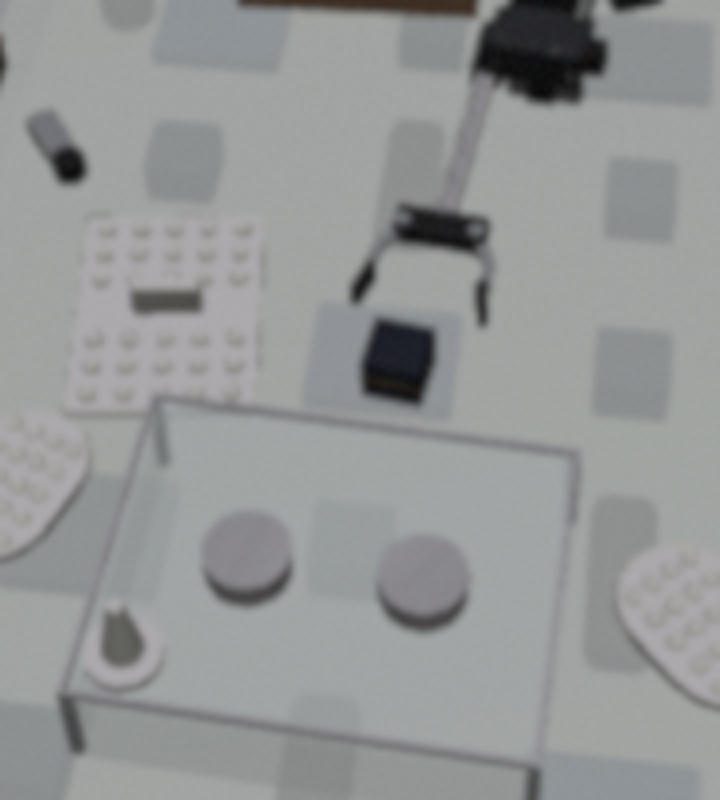

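```bash
python3 -m creep '{"dp":[[0,0,0],[0,0,0],[0,0,0],[0,0,0],[0,0,-0.5],[0,0,-1.5],[0,0,-3],[0,0,-3],[0,0,-3],[0,0,-3],[0,0,-2],[0,0,0]],"turn":[[0,0,0],[0,0,0],[0,0,0],[0,0,0],[0,0,0],[0,0,0],[0,0,0],[0,0,0],[0,0,0],[0,0,0],[0,0,0],[0,0,0]]}' -1
python3 - <<'E'
from h import *
plan((.440,.1105,.007),-97)
shot("side","s13")
shot("top","t13")
for c in("top","side"):tips(["ring_box_1_c","reacher_grip","reacher_jaws"],c); print(rect("ring_box_1_c",c,.038))
E
```

```text
time: 16.65
position: [0.4075, -0.1648, 0.1698]
tool_rot: [-0.663, 0.749, -0.003, 0.001]
ft_force: [0.4, 0.4, 0.6]
grip_width: 0.0869
head -97.0 tilt [ 0.0055 -0.0041] turn z 0.0 shift [-27.72   0.13  16.28] F [0.4 0.4 0.6] w 0.0869 p [ 0.4075 -0.1648  0.1698] t 16.6
top ring_box_1_c 0.59 [0.4893 0.1494 0.0203] [278. 253.]
top reacher_jaws 0.35 [ 0.7792 -0.0455 -0.005 ] [351. 141.]
[(0.69, array([486.8, 147.5]), array([46.6, 44.6]), 81.7, 325)]
side ring_box_1_c 0.9 [0.4868 0.1484 0.0173] [319. 280.]
side reacher_grip 0.59 [ 0.4068 -0.1628  0.0143] [356. 206.]
side reacher_grip 0.24 [0.2707 0.3215 0.0041] [397. 345.]
side reacher_grip 0.22 [ 0.36   -0.4619  0.0001] [374. 152.]
side reacher_jaws 0.61 [0.4808 0.0817 0.0116] [324. 263.]
side reacher_jaws 0.24 [ 0.7818 -0.0423 -0.0007] [232. 226.]
[(0.75, array([486.5, 164.1]), array([67.3, 46.8]), 82.8, 322), (0.69, array([562.1, 330.5]), array([55.6, 70.7]), 8.9, 471), (0.22, array([275.2, 347.2]), array([ 85.2, 117.6]), 45.7, 1290)]
```

View pics/s13.png

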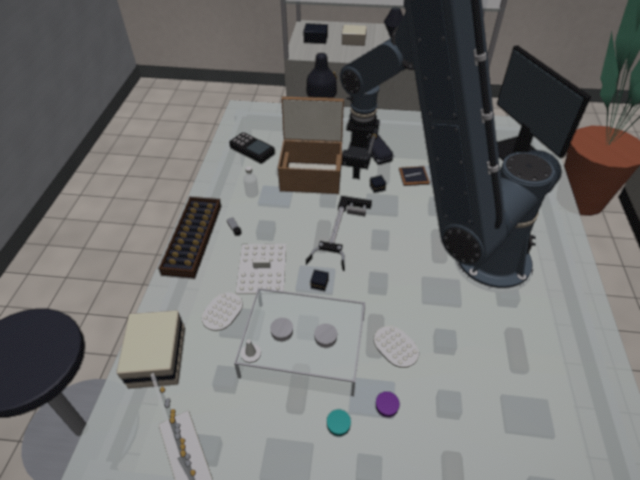

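View pics/t13.png

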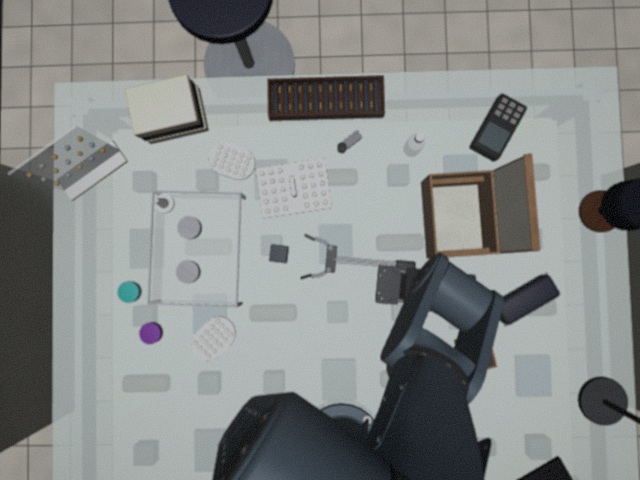

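```bash
python3 -m creep '{"dp":[[0,0,0],[0,0,0],[0,0,0],[0,0,0],[0,0,0],[0,0,0],[0,0,0],[0,0,0],[0,0,0],[0,0,0],[0,0,0],[0,0,0]],"turn":[[0,0,-8.1],[0,0,-8.1],[0,0,-8.1],[0,0,-8.1],[0,0,-8.1],[0,0,-8.1],[0,0,-8.1],[0,0,-8.1],[0,0,-8.1],[0,0,-8.1],[0,0,-8],[0,0,0]]}' -1
python3 - <<'E'
from h import *
plan((.4875,.149,.016),-8)
E
```

```text
time: 18.35
position: [0.406, -0.1638, 0.1668]
tool_rot: [0.998, -0.07, -0.0, -0.0]
ft_force: [0.0, -0.8, 0.5]
grip_width: 0.0873
head -8.02 tilt [-0.0005  0.0004] turn z -0.02 shift [  3.72 -32.11  15.08] F [ 0.  -0.8  0.5] w 0.0873 p [ 0.406  -0.1638  0.1668] t 18.4
```

```bash
python3 -m creep '{"dp":[[0.4,-3.2,0],[0.4,-4,0],[0.4,-4,0],[0.5,-4,0],[0.5,-4,0],[0.5,-4,0],[0.5,-4,0],[0.5,-3,1],[0,-1.9,2],[0,0,4],[0,0,3],[0,0,0],[0,0,0]],"turn":[[0,0,0],[0,0,0],[0,0,0],[0,0,0],[0,0,0],[0,0,0],[0,0,0],[0,0,0],[0,0,0],[0,0,0],[0,0,0],[0,0,0],[0,0,0]]}' -1
python3 - <<'E'
from h import *
plan((.4875,.149,.016),-8)
shot("side","s14",(280,200,400,310),6)
E
```

```text
time: 19.65
position: [0.4872, 0.1489, 0.0668]
tool_rot: [0.998, -0.071, -0.001, 0.0]
ft_force: [-0.2, -0.3, 0.2]
grip_width: 0.087
head -8.1 tilt [-0.0014 -0.0001] turn z -0.1 shift [ 0.03 -0.02  5.08] F [-0.2 -0.3  0.2] w 0.087 p [0.4872 0.1489 0.0668] t 19.6
```

View pics/s14.png

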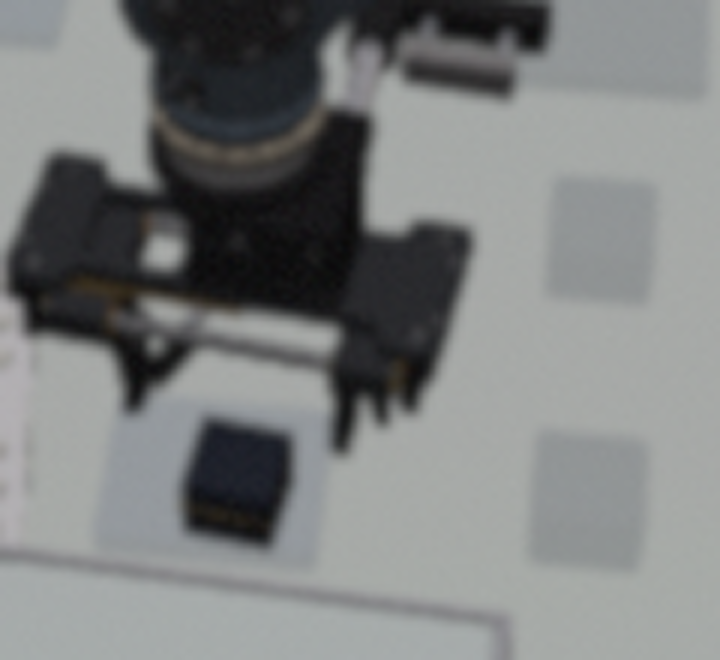

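```bash
python3 -m creep '{"dp":[[0,0,2],[0,0,2],[0,0,1],[0,0,0.1],[0,0,0]],"turn":[[0,0,0],[0,0,0],[0,0,0],[0,0,0],[0,0,0]]}' -1
python3 -m creep '{"dp":[[0,0,0],[0,0,0],[0,0,0],[0,0,0],[0,0,0],[0,0,0],[0,0,-1],[0,0,-2.5],[0,0,-4],[0,0,-4],[0,0,-4],[0,0,-2],[0,0,0]],"turn":[[0,0,0],[0,0,0],[0,0,0],[0,0,0],[0,0,0],[0,0,0],[0,0,0],[0,0,0],[0,0,0],[0,0,0],[0,0,0],[0,0,0],[0,0,0]]}' 1 20
python3 - <<'E'
from h import *
plan((.571,-.298,.036),0)
shot("side","s15",(280,100,440,310),3.5)
for c in("top","side"):
  if c=="top": shot("top","t15",(400,150,560,270),5)
  tips(["carton_in","lid_hinge","lid_edge","divider_bar"],c,.4)
E
```

```text
time: 20.2
position: [0.4881, 0.1489, 0.0169]
tool_rot: [0.998, -0.07, 0.001, -0.0]
ft_force: [0.2, 0.5, -0.6]
grip_width: 0.0872
time: 21.5
position: [0.4894, 0.1492, 0.1947]
tool_rot: [0.998, -0.07, 0.004, -0.001]
ft_force: [0.2, -0.8, -0.5]
grip_width: 0.0437
head -7.99 tilt [0.008  0.0007] turn z -7.99 shift [ 8.16 44.72 15.87] F [ 0.2 -0.8 -0.5] w 0.0437 p [0.4894 0.1492 0.1947] t 21.5
top carton_in 0.96 [ 0.5702 -0.2967  0.0091] [451. 217.]
top lid_hinge 0.69 [ 0.5749 -0.3785  0.0993] [497. 210.]
top lid_edge 0.84 [ 0.5715 -0.3979  0.2495] [535. 202.]
top divider_bar 0.8 [0.6571 0.1101 0.0214] [292. 187.]
side carton_in 0.58 [ 0.571  -0.3015  0.0034] [310. 176.]
side lid_hinge 0.89 [ 0.5709 -0.3728  0.0999] [313. 141.]
side lid_edge 0.89 [ 0.5747 -0.3946  0.2504] [312.  97.]
side divider_bar 0.7 [0.6587 0.1135 0.018 ] [261. 264.]
```

View pics/s15.png

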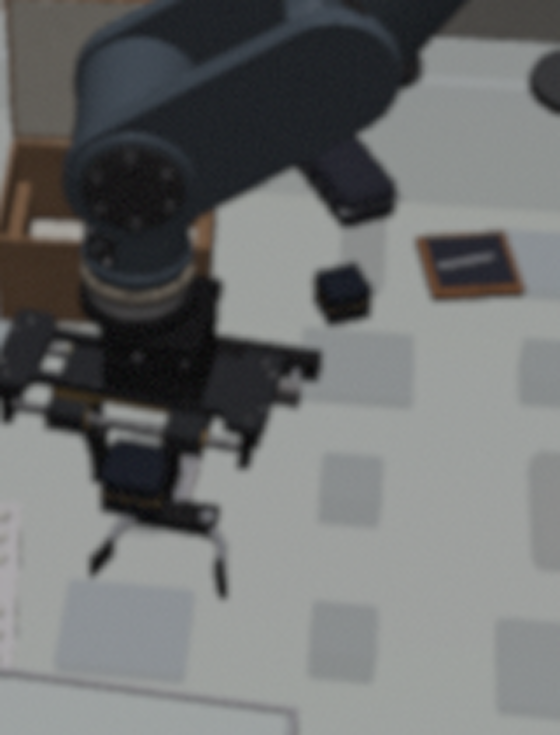

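View pics/t15.png

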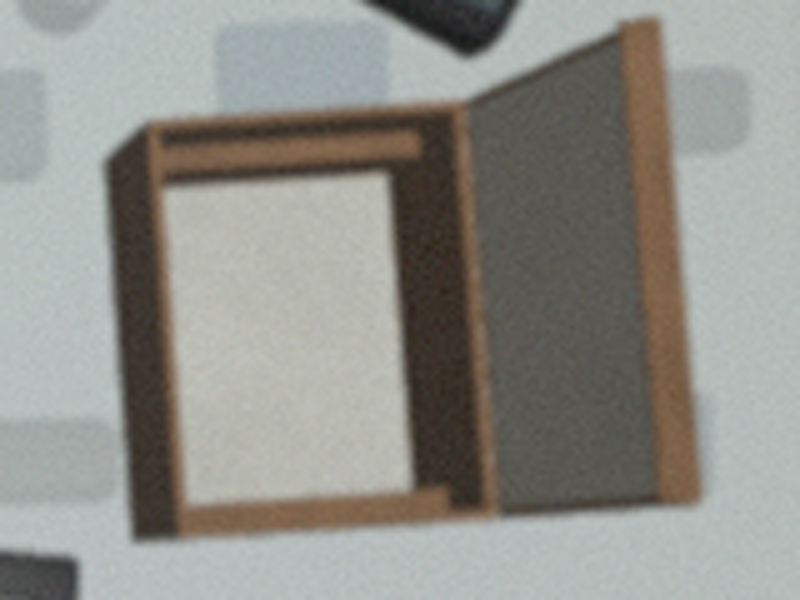

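```bash
python3 - <<'E'
from h import *
a=ray("top",np.array([(150,123),(466,104),(494,514),(180,533)])/5+(400,150),.1)[:,:2]; print(a,a.mean(0))
for i,j in((1,0),(2,3),(0,3),(1,2)):
  d=a[i]-a[j]; print(np.degrees(np.arctan2(d[1],d[0])),np.linalg.norm(d))
im=cv2.imread("pics/s13.png"); cv2.imwrite("pics/s13c.png",cv2.resize(im[90:200,260:360],None,fx=6,fy=6,interpolation=cv2.INTER_CUBIC))
E
```

```text
[[ 0.664  -0.2238]
 [ 0.6692 -0.3737]
 [ 0.4744 -0.3787]
 [ 0.4689 -0.2312]] [ 0.5691 -0.3019]
-87.99138963112864 0.1499053360864273
-87.86620116114136 0.14764130782817456
2.1598379569383788 0.1952284001704322
1.4944480198583137 0.19491297944826905
```

View pics/s13c.png

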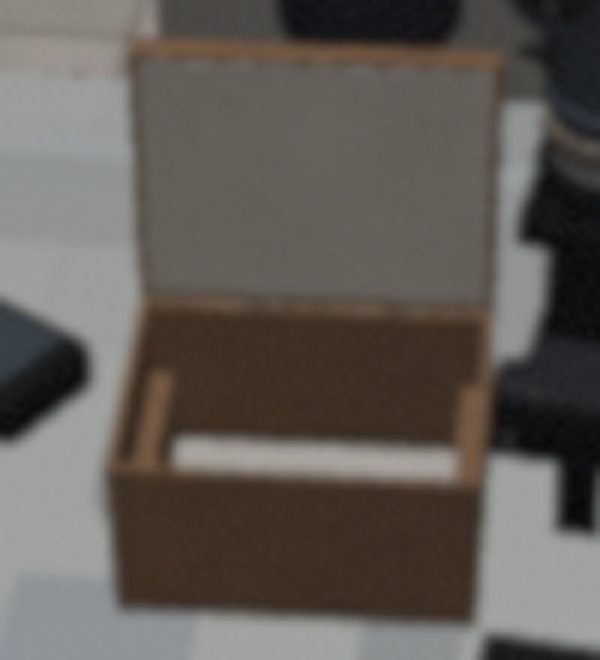

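```bash
python3 - <<'E'
from h import *
a=ray("side",np.array([(110,467),(144,300),(492,312),(484,484)])/6+(260,90),.1)[:,:2]; print(a,a.mean(0))
for i,j in((1,0),(2,3),(0,3),(1,2)):
  d=a[i]-a[j]; print(np.degrees(np.arctan2(d[1],d[0])),np.linalg.norm(d))
plan((.53,-.299,.15),2)
plan((.61,-.299,.15),2)
E
```

```text
[[ 0.6608 -0.2187]
 [ 0.667  -0.3655]
 [ 0.4721 -0.376 ]
 [ 0.4632 -0.2269]] [ 0.5658 -0.2968]
-87.56923617209799 0.1468993121348016
-86.5775483353766 0.1493643357585893
2.3654730464900173 0.1978316428407631
3.0813856197635916 0.19525900191607518
head -8.0 tilt [-0.0018 -0.0001] turn z -10.0 shift [ 2.73 44.91  4.02] F [-0.1  0.2 -0.7] w 0.0439 p [0.487  0.1488 0.1902] t 22.0
head -8.0 tilt [-0.0018 -0.0001] turn z -10.0 shift [10.73 45.18  4.02] F [-0.1  0.2 -0.7] w 0.0439 p [0.487  0.1488 0.1902] t 22.0
```

```bash
python3 -m creep '{"dp":[[0,0,0],[0,0,0],[0.5,2.5,0],[1,4,0],[1,4,0],[1,4,0],[1,4,0],[1,4,0],[1,4,0],[1,4,0],[1,4,0],[1,4,0],[1,4,0],[0.98,2.57,0],[0,0,0],[0,0,0]],"turn":[[0,0,-5.1],[0,0,-5.1],[0,0,0],[0,0,0],[0,0,0],[0,0,0],[0,0,0],[0,0,0],[0,0,0],[0,0,0],[0,0,0],[0,0,0],[0,0,0],[0,0,0],[0,0,0],[0,0,0]]}'
python3 - <<'E'
from h import *
plan((.609,-.2975,.037),2.2)
shot("side","s16",(240,60,400,200),5)
E
```

```text
time: 23.6
position: [0.6188, -0.2971, 0.1899]
tool_rot: [1.0, 0.019, -0.001, -0.001]
ft_force: [0.4, -0.4, -0.5]
grip_width: 0.0434
head 2.13 tilt [-0.0017  0.0018] turn z -0.07 shift [-0.98 -0.   15.29] F [ 0.4 -0.4 -0.5] w 0.0434 p [ 0.6188 -0.2971  0.1899] t 23.6
```

View pics/s16.png

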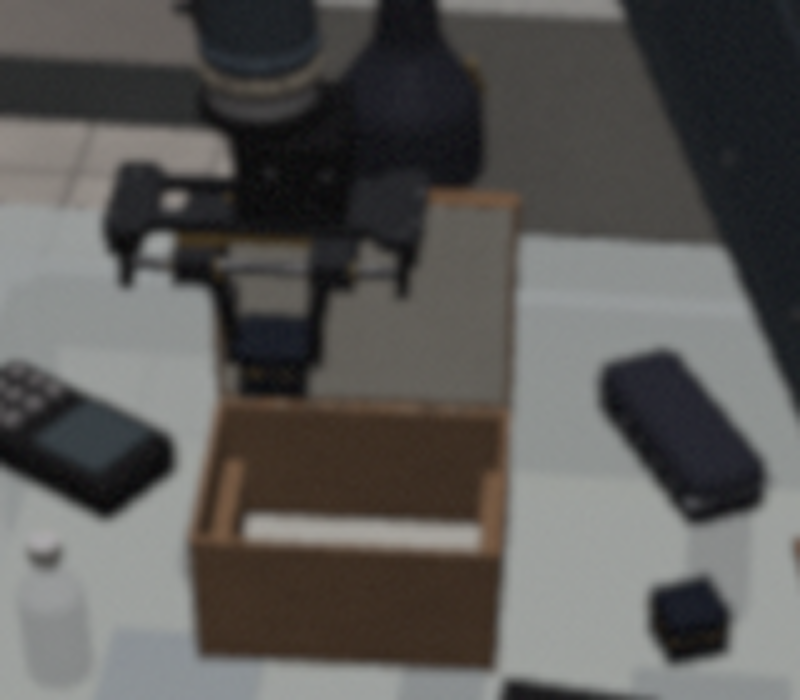

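```bash
python3 -m creep '{"dp":[[-0.5,0,0],[-0.5,0,2],[0,0,3],[0,0,3],[0,0,3],[0,0,2],[0,0,1.5],[0,0,0.8],[0,0,0],[0,0,0]],"turn":[[0,0,0],[0,0,0],[0,0,0],[0,0,0],[0,0,0],[0,0,0],[0,0,0],[0,0,0],[0,0,0],[0,0,0]]}'
python3 - <<'E'
from h import *
plan((.609,-.2975,.037),2.2)
shot("side","s17",(240,60,400,200),5)
E
```

```text
time: 24.65
position: [0.61, -0.2977, 0.039]
tool_rot: [1.0, 0.019, 0.001, 0.0]
ft_force: [-0.0, -0.7, -0.9]
grip_width: 0.0436
head 2.22 tilt [ 0.0013 -0.0009] turn z 0.02 shift [-0.1  -0.02  0.2 ] F [-0.  -0.7 -0.9] w 0.0436 p [ 0.61   -0.2977  0.039 ] t 24.6
```

View pics/s17.png

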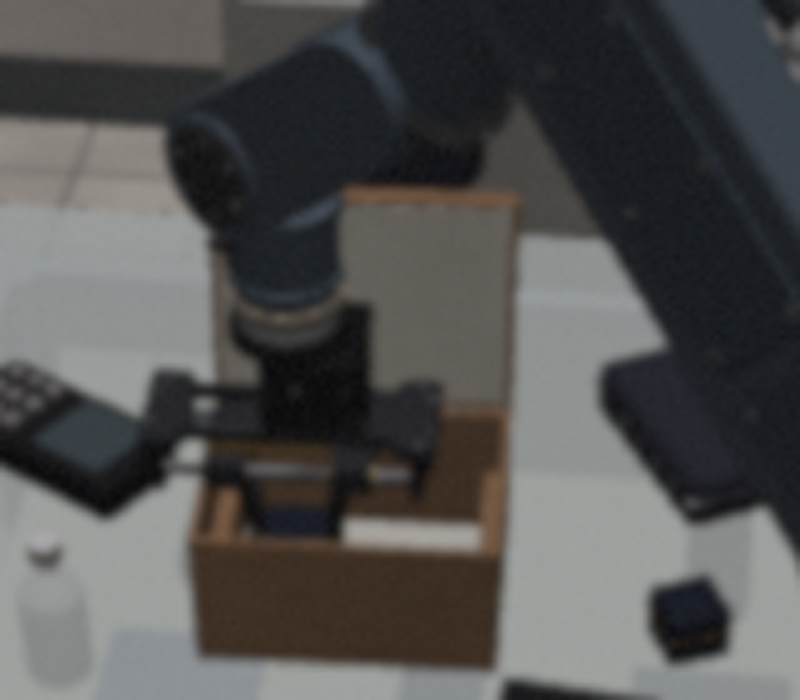

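```bash
python3 -m creep '{"dp":[[0,0,0.2],[0,0,0.1],[0,0,0]],"turn":[[0,0,0],[0,0,0],[0,0,0]]}'
python3 -m creep '{"dp":[[0,0,0],[0,0,0],[0,0,0],[0,0,0],[0,0,-1],[0,0,-2],[0,0,-3],[0,0,-4],[0,0,-4],[0,0,-3],[0,0,0]],"turn":[[0,0,0],[0,0,0],[0,0,0],[0,0,0],[0,0,0],[0,0,0],[0,0,0],[0,0,0],[0,0,0],[0,0,0],[0,0,0]]}' -0.4
python3 - <<'E'
from h import *
shot("side","s18",(240,60,420,210),4.4)
tips(["ring_box_2_c"],"side",.3)
robot.camera("top"); tips(["ring_box_2_c"],"top",.3);print(rect("ring_box_2_c","top",.038))
plan((.569,-.299,.2),0)
E
```

```text
time: 25.0
position: [0.6095, -0.2976, 0.0354]
tool_rot: [1.0, 0.019, 0.0, 0.0]
ft_force: [0.4, -0.2, -1.1]
grip_width: 0.0439
time: 26.1
position: [0.6124, -0.2994, 0.2121]
tool_rot: [1.0, 0.019, 0.005, 0.004]
ft_force: [0.6, -0.9, -0.7]
grip_width: 0.0608
[]
head 2.2 tilt [-0.0028  0.002 ] turn z 2.2 shift [-3.94  0.22  0.34] F [-0.7 -1.2 -0.1] w 0.0608 p [ 0.6084 -0.2968  0.2034] t 26.4
```

View pics/s18.png

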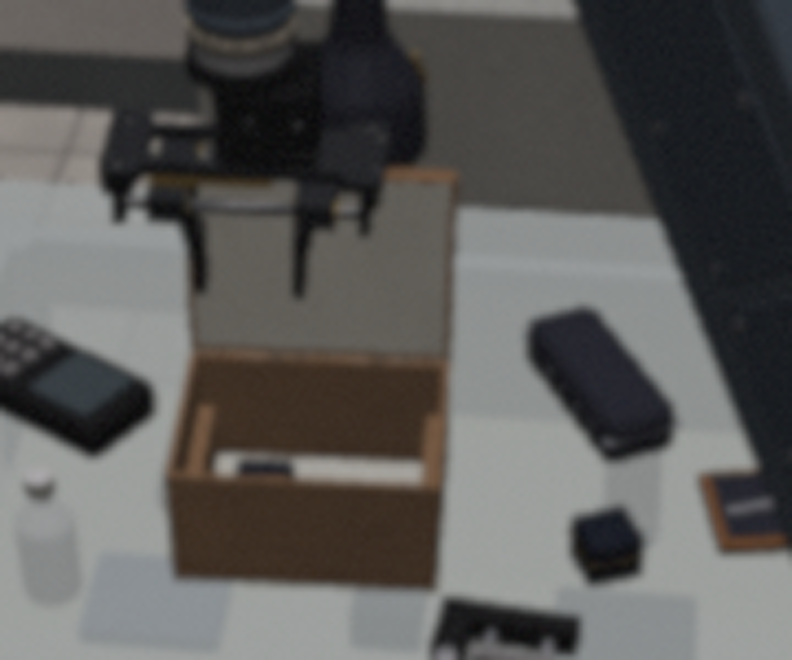

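```bash
python3 - <<'E'
from h import *
a=cv2.imread("pics/t2.png"); 
im=shot("side","s19",(350,160,410,205),12)
for nm in ("t0",):
  pass
b=cv2.imread("pics/top0.png")[285:330,425:475]; cv2.imwrite("pics/t19.png",cv2.resize(b,None,fx=12,fy=12,interpolation=cv2.INTER_CUBIC))
E
```

```text
(no output)
```

View pics/s19.png

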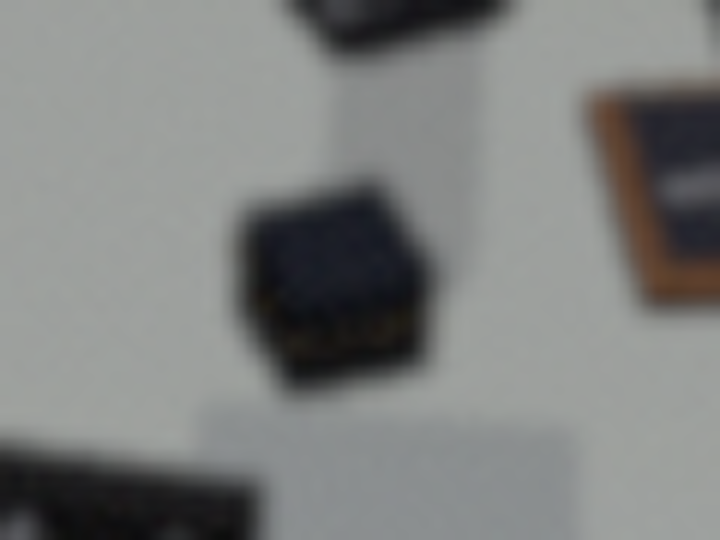

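View pics/t19.png

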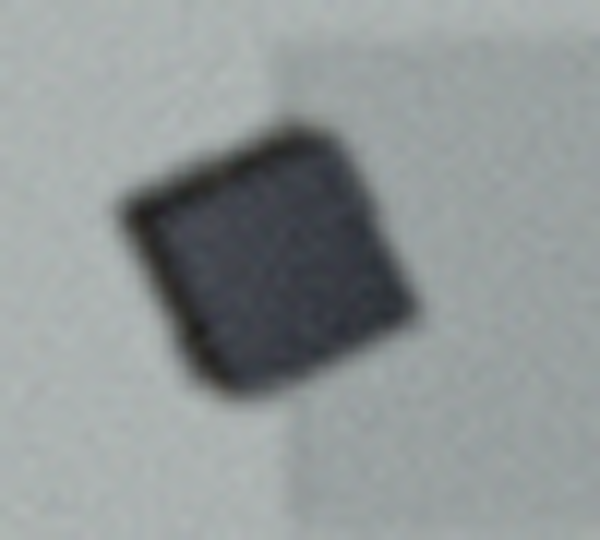

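```bash
python3 - <<'E'
from h import *
a=ray("top",np.array([(160,215),(325,145),(418,315),(245,390)])/12+(425,285),.038)[:,:2]
b=ray("side",np.array([(247,215),(380,185),(430,285),(288,315)])/12+(350,160),.038)[:,:2]
for s in(a,b):
  print(s,s.mean(0))
  for i,j in((1,0),(2,3),(0,3),(1,2)):
    d=s[i]-s[j]; print(round(np.degrees(np.arctan2(d[1],d[0])),1),np.linalg.norm(d).round(4))
m=(a.mean(0)+b.mean(0))/2
plan((*m,.016),24)
plan((*m,.016),-66)
E
```

```text
[[ 0.3547 -0.2484]
 [ 0.3684 -0.2829]
 [ 0.3329 -0.3008]
 [ 0.3183 -0.2647]] [ 0.3436 -0.2742]
-68.4 0.0372
-68.0 0.039
24.1 0.0399
26.8 0.0397
[[ 0.3673 -0.2757]
 [ 0.3316 -0.2924]
 [ 0.3168 -0.2521]
 [ 0.3543 -0.2356]] [ 0.3425 -0.2639]
-154.9 0.0394
-156.3 0.041
-72.0 0.0421
-69.7 0.0429
head 2.19 tilt [-0.0029  0.0021] turn z -21.81 shift [-23.12 -13.33  18.73] F [-0.4 -0.1 -0.1] w 0.0609 p [ 0.6084 -0.2969  0.2033] t 26.4
head 2.19 tilt [-0.0029  0.0021] turn z 68.19 shift [-13.33  23.12  18.73] F [-0.4 -0.1 -0.1] w 0.0609 p [ 0.6084 -0.2969  0.2033] t 26.4
```

```bash
python3 -m creep '{"dp":[[0,0,0],[0,0,0],[0,0,0],[0,0,0]],"turn":[[0,0,-6.8],[0,0,-6.8],[0,0,-6.7],[0,0,0]]}' -1
python3 - <<'E'
from h import *
plan((.343,-.269,.016),22.5)
E
```

```text
time: 26.8
position: [0.6088, -0.2971, 0.2035]
tool_rot: [0.981, 0.195, -0.001, -0.001]
ft_force: [-0.9, -0.1, -0.7]
grip_width: 0.0834
head 22.49 tilt [-0.0023  0.0017] turn z -0.01 shift [-23.48 -12.77  18.75] F [-0.9 -0.1 -0.7] w 0.0834 p [ 0.6088 -0.2971  0.2035] t 26.8
```

```bash
python3 -m creep '{"dp":[[-2.5,-1.4,0],[-3.5,-1.9,0],[-3.5,-1.9,0],[-3.5,-1.9,0],[-3.5,-1.9,0],[-3.5,-1.9,2],[-3.48,-1.87,3],[0,0,3],[0,0,3],[0,0,2],[0,0,0],[0,0,0]],"turn":[[0,0,0],[0,0,0],[0,0,0],[0,0,0],[0,0,0],[0,0,0],[0,0,0],[0,0,0],[0,0,0],[0,0,0],[0,0,0],[0,0,0]]}' -1
python3 - <<'E'
from h import *
plan((.343,-.269,.016),22.5)
shot("side","s20",(330,130,430,220),7)
tips(["ring_box_2_c"],"side",.1)
E
```

```text
time: 28.0
position: [0.3435, -0.2692, 0.0748]
tool_rot: [0.981, 0.194, -0.0, -0.001]
ft_force: [-0.1, -1.2, -0.3]
grip_width: 0.0867
head 22.42 tilt [-0.0008  0.0011] turn z -0.08 shift [-0.04 -0.04  5.88] F [-0.1 -1.2 -0.3] w 0.0867 p [ 0.3435 -0.2692  0.0748] t 28.0
```

View pics/s20.png

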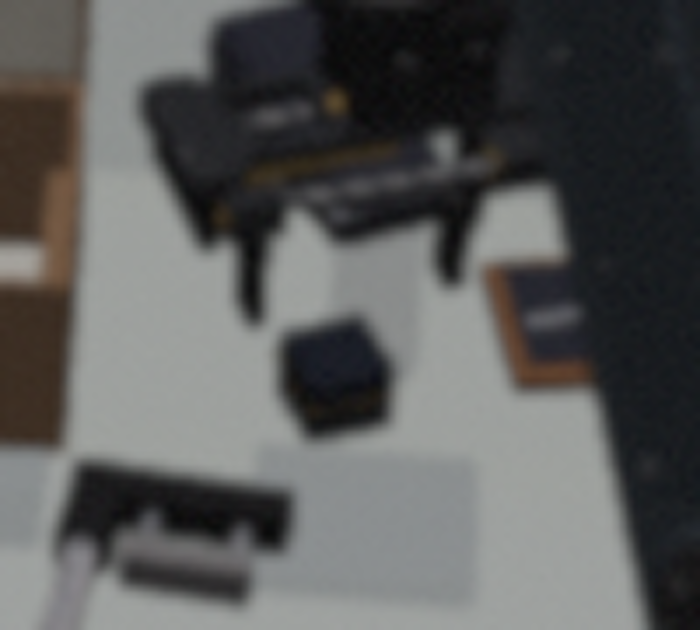

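```bash
python3 - <<'E'
from h import *
print(px("side",[(.343,-.269,.019),(.343,-.264,.019)]),px("top",[(.343,-.269,.019),(.343,-.274,.019)]))
E
python3 -m creep '{"dp":[[0,0,2],[0,0,2],[0,0,1.3],[0,0,0.5],[0,0,0]],"turn":[[0,0,0],[0,0,0],[0,0,0],[0,0,0],[0,0,0]]}' -1
python3 -m creep '{"dp":[[0,0,0],[0,0,0],[0,0,0],[0,0,0],[0,0,0],[0,0,0],[0,0,-1],[0,0,-2.5],[0,0,-4],[0,0,-4],[0,0,-4],[0,0,-2],[0,0,0],[0,0,0]],"turn":[[0,0,0],[0,0,0],[0,0,0],[0,0,0],[0,0,0],[0,0,0],[0,0,0],[0,0,0],[0,0,0],[0,0,0],[0,0,0],[0,0,0],[0,0,0],[0,0,0]]}' 1 20
python3 - <<'E'
from h import *
plan((.529,-.3005,.036),2.2)
shot("side","s21",(240,60,420,210),4.4)
E
```

```text
[[377.4565 184.1788]
 [377.3947 185.1762]] [[444.7733 306.7409]
 [446.7581 306.6975]]
time: 28.6
position: [0.3439, -0.2696, 0.0173]
tool_rot: [0.981, 0.195, 0.0, 0.0]
ft_force: [0.2, -0.8, -0.4]
grip_width: 0.0869
time: 30.0
position: [0.3433, -0.2689, 0.1924]
tool_rot: [0.981, 0.195, 0.0, 0.0]
ft_force: [0.5, -0.5, -0.5]
grip_width: 0.0442
head 22.5 tilt [ 0.0004 -0.0005] turn z 20.3 shift [18.43  3.87 15.64] F [ 0.5 -0.5 -0.5] w 0.0442 p [ 0.3433 -0.2689  0.1924] t 30.0
```

View pics/s21.png

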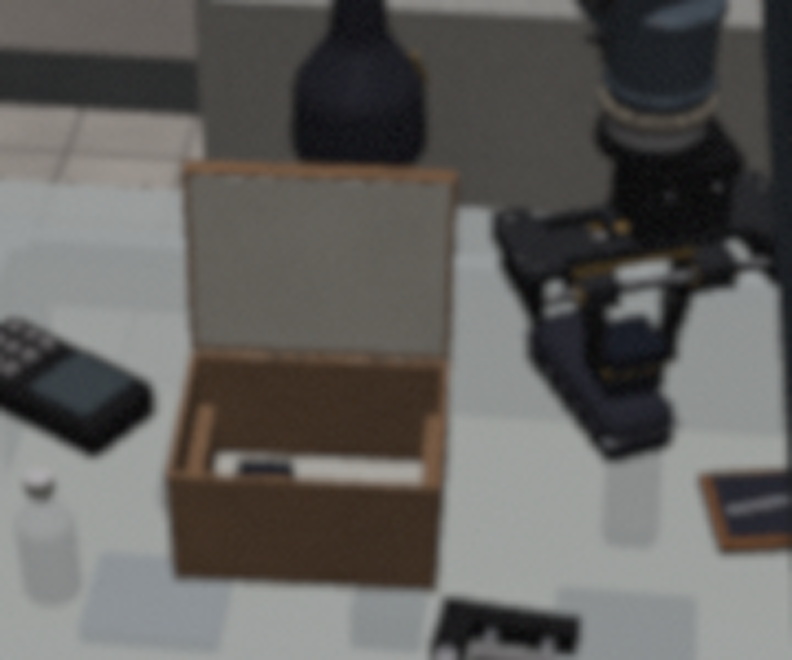

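```bash
python3 -m creep '{"dp":[[0,0,0],[0,0,0],[0,0,0],[2.4,0.5,0],[4,0.8,0],[4,0.9,0],[4,0.9,0],[4,0.77,0],[0,0,2],[0,0,3],[0,0,3],[0,0,3],[0,0,2.5],[0,0,1.5],[0,0,0.4],[0,0,0],[0,0,0]],"turn":[[0,0,6.8],[0,0,6.8],[0,0,6.7],[0,0,0],[0,0,0],[0,0,0],[0,0,0],[0,0,0],[0,0,0],[0,0,0],[0,0,0],[0,0,0],[0,0,0],[0,0,0],[0,0,0],[0,0,0],[0,0,0]]}'
python3 - <<'E'
from h import *
plan((.529,-.3005,.0355),2.2)
shot("side","s22",(240,60,420,210),4.4)
E
```

```text
time: 31.75
position: [0.5295, -0.3014, 0.0388]
tool_rot: [1.0, 0.019, 0.001, 0.001]
ft_force: [-0.3, -0.1, -0.5]
grip_width: 0.044
head 2.2 tilt [ 0.0012 -0.001 ] turn z -0.0 shift [-0.05 -0.1   0.33] F [-0.3 -0.1 -0.5] w 0.044 p [ 0.5295 -0.3014  0.0388] t 31.8
```

View pics/s22.png

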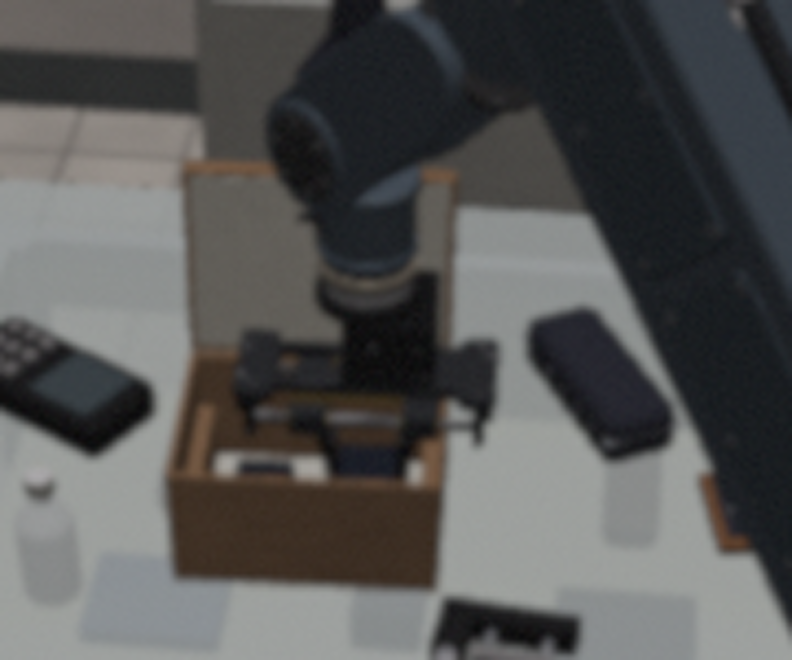

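```bash
python3 -m creep '{"dp":[[0,0,0.2],[0,0,0.1],[0,0,0]],"turn":[[0,0,0],[0,0,0],[0,0,0]]}'
python3 -m creep '{"dp":[[0,0,0],[0,0,0],[0,0,0],[0,0,0],[0,0,-1],[0,0,-2],[0,0,-3],[0,0,-4],[0,0,-4],[0,0,-3],[0,0,0],[0,0,0]],"turn":[[0,0,0],[0,0,0],[0,0,0],[0,0,0],[0,0,0],[0,0,0],[0,0,0],[0,0,0],[0,0,0],[0,0,0],[0,0,0],[0,0,0]]}' -0.4
python3 - <<'E'
from h import *
plan((.6585,.111,.02),-82)
shot("side","s23",(220,60,400,290),3.4)
shot("top","t23")
for c in("top","side"):
  tips(["divider_bar","divider_base","tin_1_c","ring_box_1_c"],c,.4); print(rect("divider_base",c,.005))
E
```

```text
time: 32.1
position: [0.5291, -0.301, 0.0355]
tool_rot: [1.0, 0.019, 0.0, 0.0]
ft_force: [-0.6, 0.2, -0.1]
grip_width: 0.0438
time: 33.3
position: [0.5291, -0.301, 0.2063]
tool_rot: [1.0, 0.019, 0.001, 0.001]
ft_force: [-0.8, 0.8, -0.7]
grip_width: 0.0607
head 2.21 tilt [ 0.0015 -0.0013] turn z 84.21 shift [-38.99 -18.55  18.63] F [-0.8  0.8 -0.7] w 0.0607 p [ 0.5291 -0.301   0.2063] t 33.3
top divider_bar 0.86 [0.6595 0.1104 0.0216] [292. 186.]
top divider_base 0.79 [ 0.6577  0.1111 -0.0019] [293. 188.]
top divider_base 0.47 [0.4463 0.3602 0.0791] [189. 272.]
top tin_1_c 0.6 [0.5544 0.3605 0.0838] [188. 227.]
top ring_box_1_c 0.7 [ 0.2707  0.3223 -0.0001] [214. 339.]
top ring_box_1_c 0.59 [ 0.6101 -0.2953  0.0262] [452. 201.]
[(0.82, array([658.7, 109.9]), array([134.8, 183.2]), 7.2, 3539)]
side divider_bar 0.84 [0.6568 0.1113 0.0205] [261. 263.]
side divider_base 0.74 [0.6605 0.1069 0.0011] [261. 266.]
side tin_1_c 0.81 [0.5582 0.358  0.0829] [279. 328.]
side ring_box_1_c 0.6 [ 0.6069 -0.2988  0.0193] [300. 173.]
[(0.8, array([658.5, 113.5]), array([132.1, 187.6]), 7.3, 2180)]
```

View pics/s23.png

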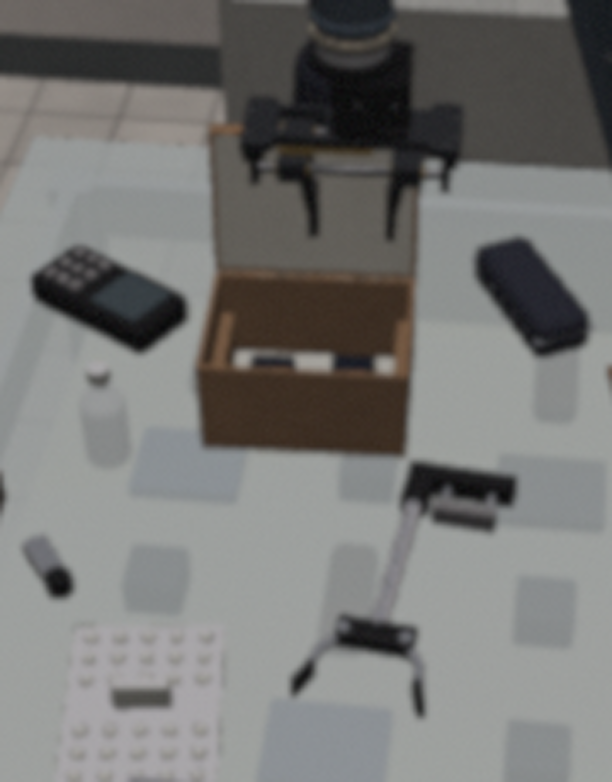

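View pics/t23.png

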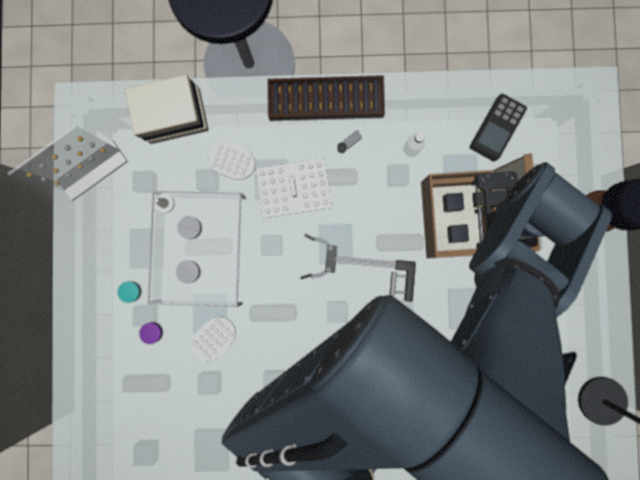

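```bash
python3 -m creep '{"dp":[[0,-2.5,0],[0,-4,0],[0,-4,0],[0,-4,0],[0,-2.5,0],[0,0,0],[0,0,0],[0,0,0],[0,0,0],[0,0,0],[0,0,0],[0,0,0],[0,0,0],[0,0,0],[0,0,0],[0,0,0]],"turn":[[0,0,0],[0,0,0],[0,0,0],[0,0,0],[0,0,0],[0,0,8.5],[0,0,8.5],[0,0,8.5],[0,0,8.5],[0,0,8.5],[0,0,8.5],[0,0,8.5],[0,0,8.5],[0,0,8.5],[0,0,8.5],[0,0,0]]}'
python3 - <<'E'
from h import *
plan((.6586,.1112,.012),-82.8)
E
```

```text
time: 35.5
position: [0.5226, -0.1311, 0.2052]
tool_rot: [0.75, -0.661, 0.0, -0.0]
ft_force: [-0.6, -0.2, 0.4]
grip_width: 0.0608
head -82.79 tilt [ 0.0003 -0.0001] turn z 0.01 shift [-22.34 -16.53  19.32] F [-0.6 -0.2  0.4] w 0.0608 p [ 0.5226 -0.1311  0.2052] t 35.5
```

```bash
python3 -m creep '{"dp":[[-2.3,-1.7,0],[-3,-2.2,0],[-3,-2.2,0],[-3,-2.2,0],[-3,-2.2,0],[-3,-2.2,2],[-3,-2.2,3],[-2.04,-1.63,3],[0,0,3],[0,0,2],[0,0,1],[0,0,0],[0,0,0]],"turn":[[0,0,0],[0,0,0],[0,0,0],[0,0,0],[0,0,0],[0,0,0],[0,0,0],[0,0,0],[0,0,0],[0,0,0],[0,0,0],[0,0,0],[0,0,0]]}' -0.4
python3 - <<'E'
from h import *
plan((.6586,.1112,.013),-82.8)
shot("side","s24",(210,200,330,310),6)
tips(["divider_bar"],"side",.4)
E
```

```text
time: 36.8
position: [0.6592, 0.111, 0.0659]
tool_rot: [0.75, -0.661, 0.001, -0.001]
ft_force: [0.2, -0.0, 0.8]
grip_width: 0.0611
head -82.76 tilt [0.0016 0.    ] turn z 0.04 shift [-0.03  0.06  5.29] F [ 0.2 -0.   0.8] w 0.0611 p [0.6592 0.111  0.0659] t 36.8
side divider_bar 0.7 [0.657  0.1062 0.0176] [262. 263.]
```

View pics/s24.png

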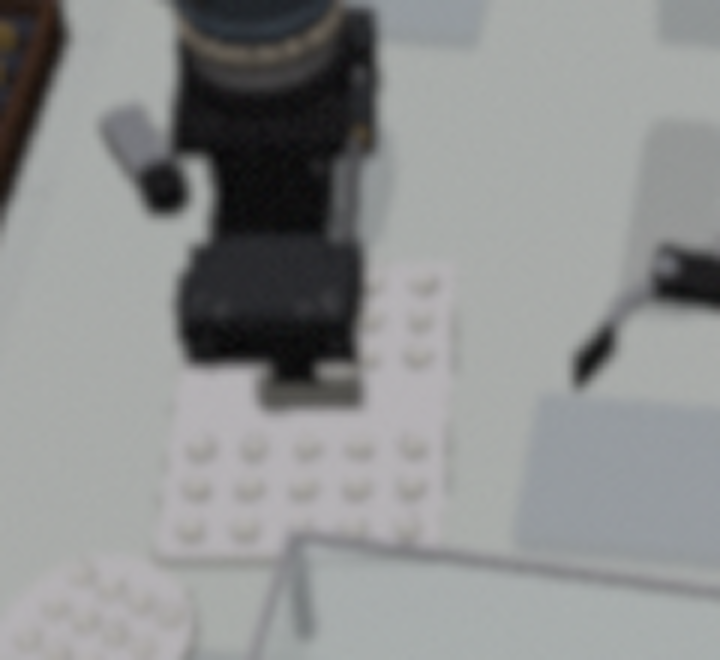

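```bash
python3 - <<'E'
from h import *
print((px("side",[(.6592,.111,.0659),(.6592,.141,.066),(.6586,.1112,.035),(.6586,.1112,.0),(.6338,.1080,.035),(.6834,.1142,.035)])-(210,200))*6)
E
```

```text
[[295.4981 316.1594]
 [282.4379 365.1479]
 [302.5988 359.8434]
 [309.0696 407.228 ]
 [355.7409 359.2643]
 [249.5204 360.1047]]
```

```bash
python3 -m creep '{"dp":[[0,0,2],[0,0,2],[0,0,1],[0,0,0.3],[0,0,0]],"turn":[[0,0,0],[0,0,0],[0,0,0],[0,0,0],[0,0,0]]}'
python3 -m creep '{"dp":[[0,0,0],[0,0,0],[0,0,0],[0,0,0],[0,0,0],[0,0,0],[0,0,0],[0,0,0],[0,0,-0.5],[0,0,-2],[0,0,-3],[0,0,-4],[0,0,-4],[0,0,-4],[0,0,-2.5],[0,0,0],[0,0,0]],"turn":[[0,0,0],[0,0,0],[0,0,0],[0,0,0],[0,0,0],[0,0,0],[0,0,0],[0,0,0],[0,0,0],[0,0,0],[0,0,0],[0,0,0],[0,0,0],[0,0,0],[0,0,0],[0,0,0],[0,0,0]]}' 1 35
python3 - <<'E'
from h import *
plan((.5697,-.2989,.2),2.2)
shot("side","s25",(170,120,350,300),4)
E
```

```text
time: 37.4
position: [0.6588, 0.1112, 0.0125]
tool_rot: [0.75, -0.661, 0.0, -0.0]
ft_force: [-0.3, -0.1, 0.7]
grip_width: 0.0613
time: 39.1
position: [0.658, 0.1113, 0.2121]
tool_rot: [0.75, -0.661, -0.0, -0.0]
ft_force: [-1.3, 0.7, -0.7]
grip_width: 0.0118
head -82.8 tilt [-0.      0.0001] turn z -85.0 shift [-10.4   40.66   1.21] F [-1.3  0.7 -0.7] w 0.0118 p [0.658  0.1113 0.2121] t 39.1
```

View pics/s25.png

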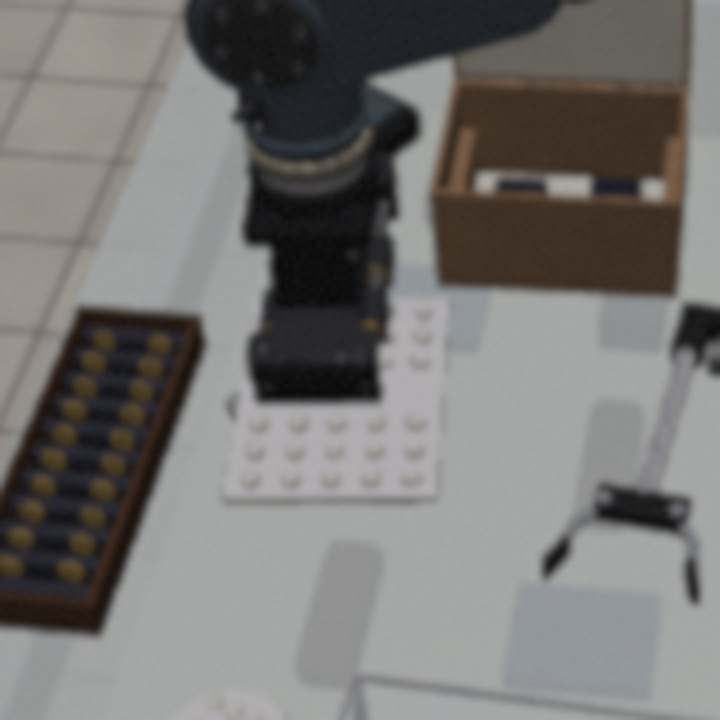

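```bash
python3 -m creep '{"dp":[[0,0,0],[0,0,0],[0,0,0],[0,0,0],[0,0,0],[0,0,0],[0,0,0],[0,0,0],[0,0,0],[0,0,0],[0,0,0]],"turn":[[0,0,-8.5],[0,0,-8.5],[0,0,-8.5],[0,0,-8.5],[0,0,-8.5],[0,0,-8.5],[0,0,-8.5],[0,0,-8.5],[0,0,-8.5],[0,0,-8.5],[0,0,0]]}'
python3 -m creep '{"dp":[[-0.6,2,0],[-1,4,0],[-1,4,0],[-1,4,0],[-1,4,0],[-1,4,0],[-1,4,0],[-1,4,0],[-1,4,0],[-1,3,0],[-0.8,2,1],[0,1.6,2],[0,0,2],[0,0,0],[0,0,0]],"turn":[[0,0,0],[0,0,0],[0,0,0],[0,0,0],[0,0,0],[0,0,0],[0,0,0],[0,0,0],[0,0,0],[0,0,0],[0,0,0],[0,0,0],[0,0,0],[0,0,0],[0,0,0]]}'
python3 - <<'E'
from h import *
plan((.5697,-.2989,.2),2.2)
shot("side","s26",(250,80,370,200),6)
shot("top","t26",(400,140,560,260),5)
for c in("side","top"): tips(["divider_base","divider_bar","carton_in"],c,.3)
E
```

```text
time: 40.25
position: [0.6569, 0.1113, 0.2091]
tool_rot: [1.0, 0.019, -0.003, -0.0]
ft_force: [-0.5, -0.0, -0.9]
grip_width: 0.0119
time: 41.75
position: [0.5694, -0.2978, 0.1608]
tool_rot: [1.0, 0.018, -0.001, -0.001]
ft_force: [-0.3, 0.3, -1.0]
grip_width: 0.0116
head 2.1 tilt [-0.0024  0.0021] turn z -0.1 shift [ 0.03  0.11 -3.92] F [-0.3  0.3 -1. ] w 0.0116 p [ 0.5694 -0.2978  0.1608] t 41.8
side divider_base 0.76 [ 0.5699 -0.2958  0.146 ] [310. 143.]
side divider_bar 0.69 [ 0.5651 -0.2976  0.1675] [311. 137.]
side carton_in 0.73 [ 0.5708 -0.3034  0.0016] [310. 177.]
side carton_in 0.53 [0.4811 0.0787 0.0101] [324. 262.]
top divider_base 0.82 [ 0.568  -0.2952  0.1484] [468. 211.]
top divider_bar 0.97 [ 0.5647 -0.2974  0.1684] [472. 212.]
top divider_bar 0.35 [ 0.7324  0.2709 -0.0008] [232. 162.]
top carton_in 0.57 [ 0.5727 -0.295   0.0093] [451. 216.]
```

View pics/s26.png

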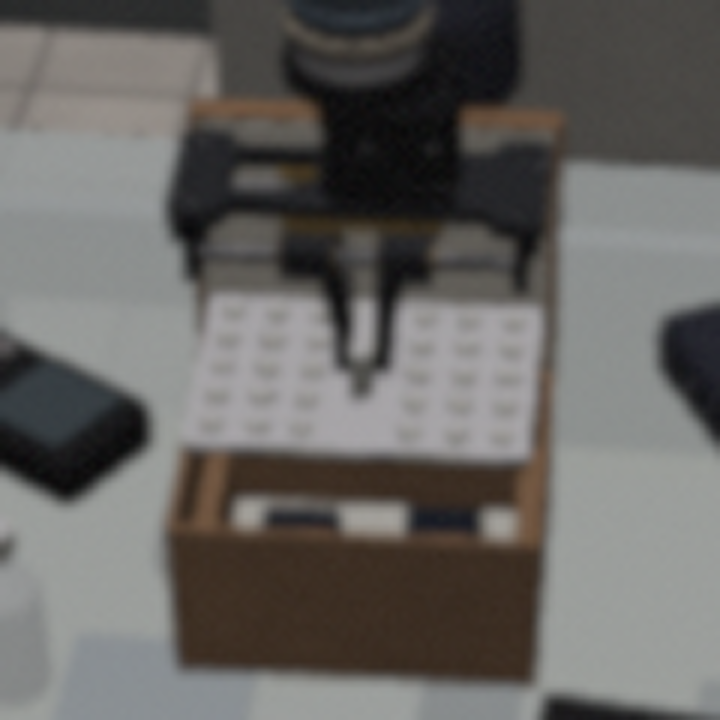

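View pics/t26.png

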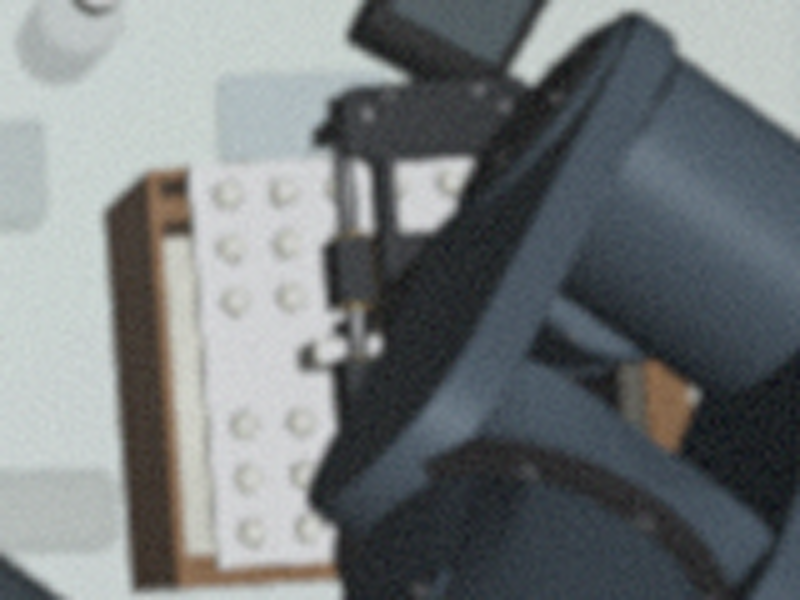

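```bash
python3 - <<'E'
from h import *
s=ray("side",np.array([(207,293),(548,304),(530,459),(185,446)])/6+(250,80),.1525)[:,:2]; print(s,s.mean(0))
for i,j in((0,1),(3,2),(0,3),(1,2)):
  d=s[i]-s[j]; print(round(np.degrees(np.arctan2(d[1],d[0])),1),np.linalg.norm(d).round(4))
t=ray("top",np.array([(190,170),(218,568)])/5+(400,140),.1525)[:,:2]; print(t); d=t[0]-t[1]; print(np.degrees(np.arctan2(d[1],d[0])),np.linalg.norm(d))
h=np.radians(2.2); m=t.mean(0); print("top plate centre", m+.066*np.array([np.sin(h),-np.cos(h)]))
E
```

```text
[[ 0.6607 -0.3551]
 [ 0.4748 -0.3655]
 [ 0.4721 -0.2302]
 [ 0.65   -0.2211]] [ 0.5644 -0.293 ]
3.2 0.1861
2.9 0.1781
-85.4 0.1344
-88.8 0.1353
[[ 0.6541 -0.2292]
 [ 0.4744 -0.2354]]
1.9504675761638264 0.17986221727540763
top plate centre [ 0.5668 -0.2983]
```

```bash
python3 - <<'E'
from h import *
plan((.5714,-.3015,.1608),2.2)
E
python3 -m creep '{"dp":[[0.2,0.37,0],[0,0,1],[0,0,1.5],[0,0,1],[0,0,0.5],[0,0,0],[0,0,0]],"turn":[[0,0,0.0],[0,0,0],[0,0,0],[0,0,0],[0,0,0],[0,0,0],[0,0,0]]}'
python3 - <<'E'
from h import *
plan((.5714,-.3015,.0645),2.2)
shot("side","s27",(250,80,370,200),6)
shot("top","t27",(400,140,560,260),5)
E
```

```text
head 2.21 tilt [ 0.001  -0.0007] turn z 0.01 shift [0.08 0.32 0.2 ] F [-0.1  0.8 -1.2] w 0.012 p [ 0.5705 -0.2983  0.1628] t 42.1
time: 42.85
position: [0.5723, -0.3021, 0.1218]
tool_rot: [1.0, 0.019, -0.0, -0.0]
ft_force: [0.3, -0.4, -1.3]
grip_width: 0.0116
head 2.2 tilt [-0.0002  0.0002] turn z -0.0 shift [-0.09 -0.06  5.73] F [ 0.3 -0.4 -1.3] w 0.0116 p [ 0.5723 -0.3021  0.1218] t 42.9
```

View pics/s27.png

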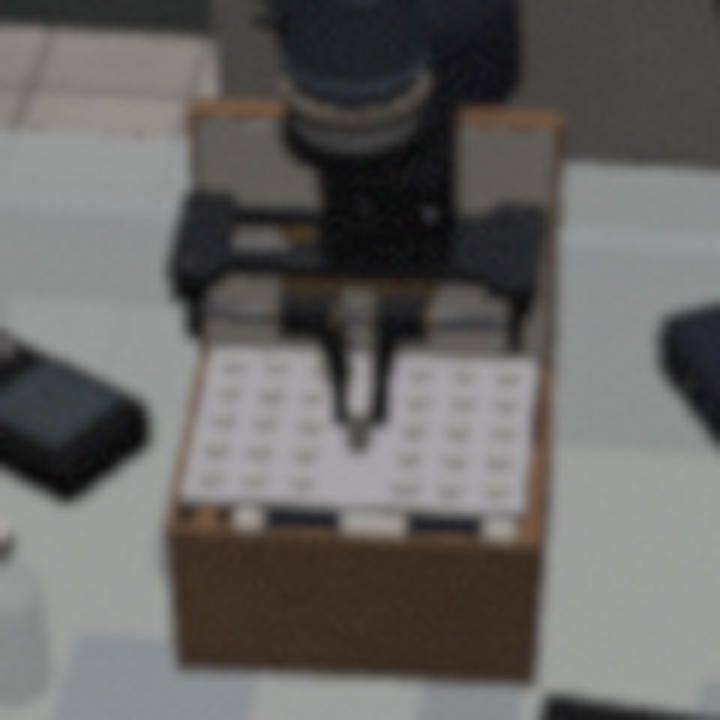

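View pics/t27.png

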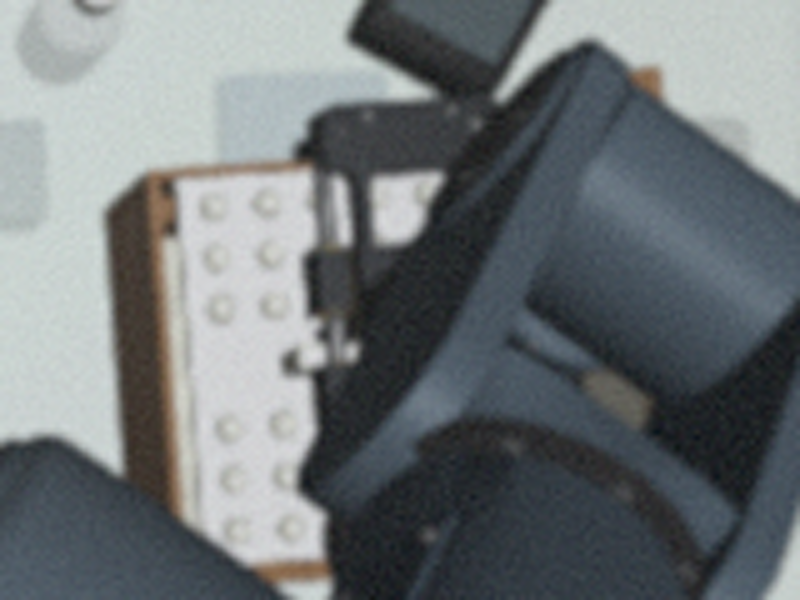

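```bash
python3 - <<'E'
from h import *
s=ray("side",np.array([(208,347),(540,359),(530,515),(181,501)])/6+(250,80),.1135)[:,:2]; print(s,s.mean(0), "rim side centre .5658 -.2968")
t=ray("top",np.array([(176,181),(200,515)])/5+(400,140),.1135)[:,:2]; print(t); d=t[0]-t[1]; print(np.degrees(np.arctan2(d[1],d[0])))
r=ray("top",np.array([(150,174),(180,520)])/5+(400,140),.1)[:,:2]; print(r)
h=np.radians(2.2); u=np.array([np.cos(h),np.sin(h)]);v=np.array([-np.sin(h),np.cos(h)])
print("inset of plate corner from rim outer corner along x,y", (r[0]-t[0])@u,(r[0]-t[0])@v, "expect .009 .009; lower edge", (r[1]-t[1])@v)
E
```

```text
[[ 0.663  -0.3595]
 [ 0.4785 -0.3688]
 [ 0.4714 -0.2333]
 [ 0.655  -0.2243]] [ 0.567  -0.2965] rim side centre .5658 -.2968
[[ 0.6571 -0.2326]
 [ 0.5001 -0.2382]]
2.0507423768062485
[[ 0.6635 -0.2238]
 [ 0.4986 -0.2322]]
inset of plate corner from rim outer corner along x,y 0.0067150264897821495 0.008533258319584893 expect .009 .009; lower edge 0.006053116758083151
```

```bash
python3 -m creep '{"dp":[[-0.15,0.05,0],[0,0,0.5],[0,0,0.5],[0,0,0.5],[0,0,0.5],[0,0,0.5],[0,0,0.5],[0,0,0]],"turn":[[0,0,0.0],[0,0,0],[0,0,0],[0,0,0],[0,0,0],[0,0,0],[0,0,0],[0,0,0]]}'
python3 - <<'E'
from h import *
plan((.5714,-.3015,.0645),2.2)
shot("side","s28",(250,80,370,200),6)
E
```

```text
time: 43.75
position: [0.5702, -0.3022, 0.091]
tool_rot: [1.0, 0.019, -0.001, -0.001]
ft_force: [0.0, 0.2, -1.7]
grip_width: 0.0117
head 2.2 tilt [-0.0016  0.0012] turn z -0.0 shift [ 0.12 -0.06  2.65] F [ 0.   0.2 -1.7] w 0.0117 p [ 0.5702 -0.3022  0.091 ] t 43.8
```

View pics/s28.png

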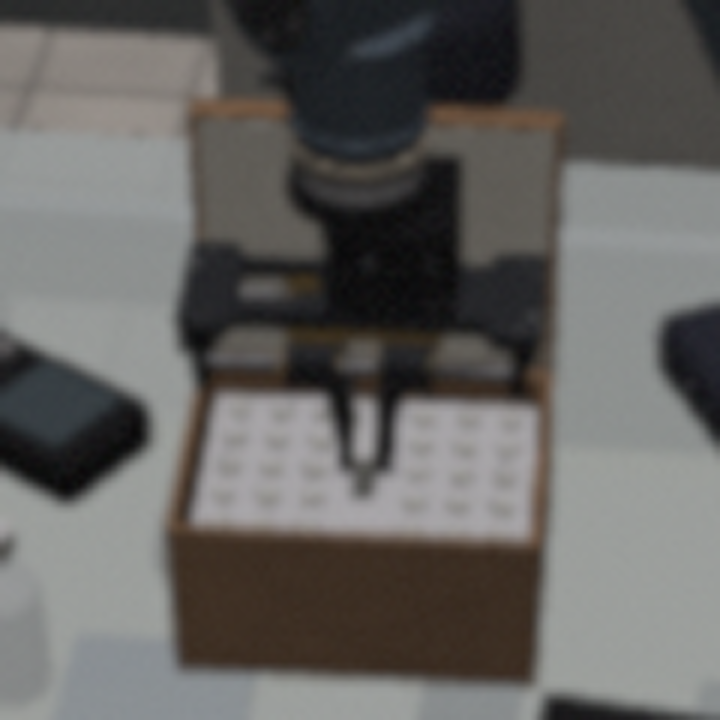

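```bash
python3 -m creep '{"dp":[[0.08,0,0],[0,0,0.5],[0,0,0.5],[0,0,0.5],[0,0,0.5],[0,0,0.3],[0,0,0.2],[0,0,0]],"turn":[[0,0,0.0],[0,0,0],[0,0,0],[0,0,0],[0,0,0],[0,0,0],[0,0,0],[0,0,0]]}'
python3 - <<'E'
from h import *
plan((.5714,-.3015,.0645),2.2)
E
```

```text
time: 44.6
position: [0.5714, -0.3024, 0.0666]
tool_rot: [1.0, 0.019, -0.0, -0.0]
ft_force: [0.3, 0.1, -1.0]
grip_width: 0.0117
head 2.2 tilt [-0.0006  0.0004] turn z 0.0 shift [ 0.01 -0.09  0.21] F [ 0.3  0.1 -1. ] w 0.0117 p [ 0.5714 -0.3024  0.0666] t 44.6
```

```bash
python3 -m creep '{"dp":[[0,0,0.1],[0,0,0.1],[0,0,0]],"turn":[[0,0,0.0],[0,0,0],[0,0,0]]}'
python3 -m creep '{"dp":[[0,0,0],[0,0,0],[0,0,0],[0,0,0],[0,0,-0.5],[0,0,-1],[0,0,-3],[0,0,-4],[0,0,-4],[0,0,-3],[0,0,0],[0,0,0]],"turn":[[0,0,0],[0,0,0],[0,0,0],[0,0,0],[0,0,0],[0,0,0],[0,0,0],[0,0,0],[0,0,0],[0,0,0],[0,0,0],[0,0,0]]}' -0.3
python3 - <<'E'
from h import *
shot("side","s29",(250,80,370,200),6)
shot("top","t29",(400,140,560,260),5)
for c in("side","top"): tips(["divider_base","divider_bar"],c,.3); tips(["tin_1_c"],c,.3)
plan((.5714,-.3015,.0645),2.2)
E
```

```text
time: 44.9
position: [0.5716, -0.3026, 0.0651]
tool_rot: [1.0, 0.019, 0.0, 0.0]
ft_force: [-0.9, 0.3, -1.1]
grip_width: 0.0116
time: 46.1
position: [0.5717, -0.3027, 0.2215]
tool_rot: [1.0, 0.019, 0.001, 0.001]
ft_force: [1.1, 0.1, -0.3]
grip_width: 0.0565
side divider_base 0.92 [ 0.5711 -0.3029  0.0532] [310. 165.]
side divider_bar 0.93 [ 0.5716 -0.2987  0.0724] [310. 161.]
side tin_1_c 0.82 [0.5598 0.3593 0.0839] [279. 329.]
top divider_base 0.71 [ 0.5695 -0.2995  0.0504] [457. 216.]
top divider_bar 0.71 [ 0.5703 -0.2995  0.0716] [460. 214.]
top tin_1_c 0.87 [0.5534 0.3615 0.0827] [188. 228.]
head 2.2 tilt [-0.0016  0.0012] turn z -0.0 shift [ 0.02 -0.08 15.45] F [0.6 0.4 0.4] w 0.0563 p [ 0.5712 -0.3023  0.219 ] t 46.5
```

View pics/s29.png

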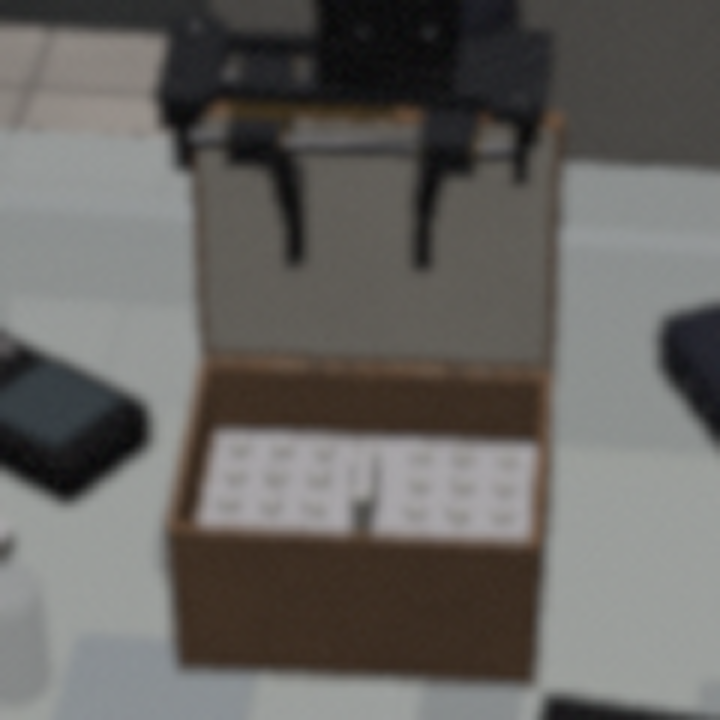

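View pics/t29.png

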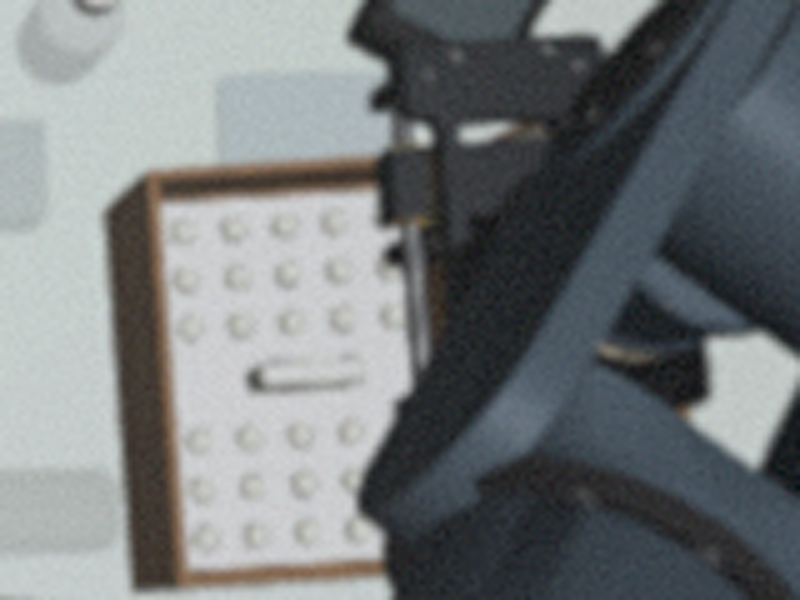

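```bash
python3 - <<'E'
from h import *
plan((.5567,.360,.079),2.2)
E
python3 -m creep '{"dp":[[0,-2,0],[0.1,-4,0],[0.1,-4,0],[0.1,-4,0],[0.1,-4,0],[0.1,-4,0],[0.1,-4,0],[0.1,-4,0],[0.1,-4,0],[0.1,-4,0],[0.1,-4,0],[0,-4,0],[0,-4,0],[0,-4,0],[0,-4,0],[0,-4,0],[0,-4,0],[0,-2,0],[0,0,0]],"turn":[[0,0,0],[0,0,0],[0,0,0],[0,0,0],[0,0,0],[0,0,0],[0,0,0],[0,0,0],[0,0,0],[0,0,0],[0,0,0],[0,0,0],[0,0,0],[0,0,0],[0,0,0],[0,0,0],[0,0,0],[0,0,0],[0,0,0]]}' -1
python3 - <<'E'
from h import *
plan((.5567,.360,.079),2.2)
shot("side","s30",(210,240,400,430),4)
for c in ("side","top"):
  if c=="top": shot("top","t30")
  tips(["tin_1_c"],c,.3)
E
```

```text
head 2.2 tilt [-0.0016  0.0012] turn z -0.0 shift [  1.09 -66.24  14.  ] F [0.6 0.4 0.4] w 0.0563 p [ 0.5712 -0.3023  0.219 ] t 46.5
time: 48.4
position: [0.5539, 0.3803, 0.2197]
tool_rot: [1.0, 0.021, -0.0, -0.0]
ft_force: [-0.1, -0.5, 0.7]
grip_width: 0.087
head 2.44 tilt [-0.0004  0.0004] turn z 0.24 shift [ 0.2   2.03 14.07] F [-0.1 -0.5  0.7] w 0.087 p [0.5539 0.3803 0.2197] t 48.4
side tin_1_c 0.78 [0.558  0.3625 0.0824] [279. 330.]
top tin_1_c 0.65 [0.5534 0.361  0.0815] [188. 228.]
```

View pics/s30.png

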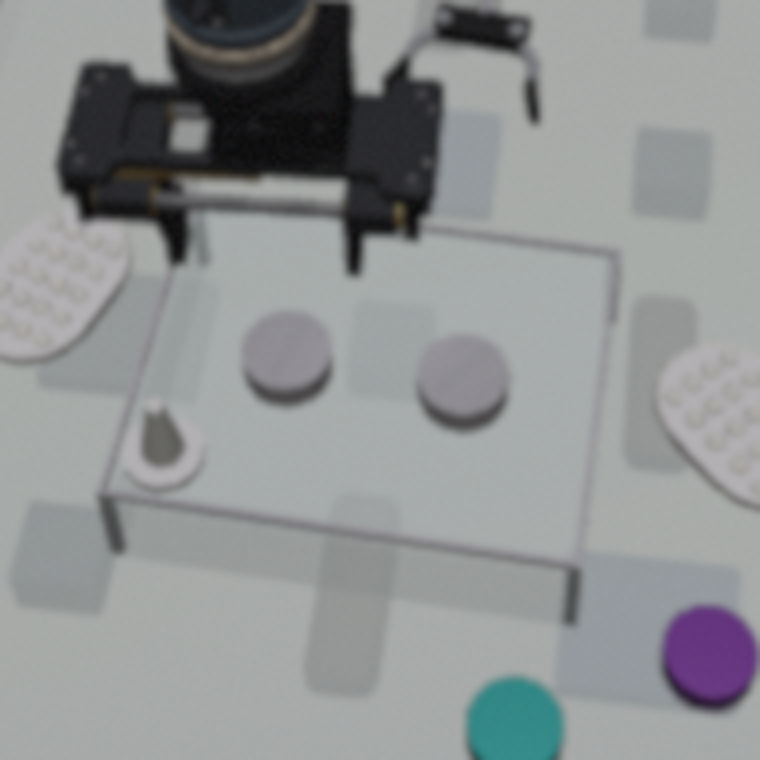

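View pics/t30.png

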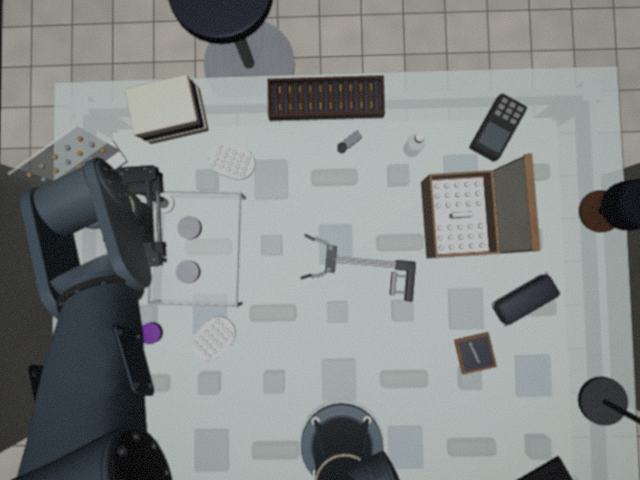

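```bash
python3 -m creep '{"dp":[[0.25,1.98,0],[0,0,2],[0,0,3],[0,0,3],[0,0,3],[0,0,0],[0,0,0]],"turn":[[0,0,0],[0,0,0],[0,0,0],[0,0,0],[0,0,0],[0,0,0],[0,0,0]]}' -1
python3 - <<'E'
from h import *
plan((.5565,.3605,.079),2.2)
shot("side","s31",(210,240,400,430),4)
E
```

```text
time: 49.3
position: [0.5592, 0.3558, 0.1102]
tool_rot: [1.0, 0.018, -0.0, 0.0]
ft_force: [0.3, 0.0, 0.8]
grip_width: 0.0867
head 2.09 tilt [-0.0008 -0.0007] turn z -0.11 shift [-0.25 -0.48  3.12] F [0.3 0.  0.8] w 0.0867 p [0.5592 0.3558 0.1102] t 49.3
```

View pics/s31.png

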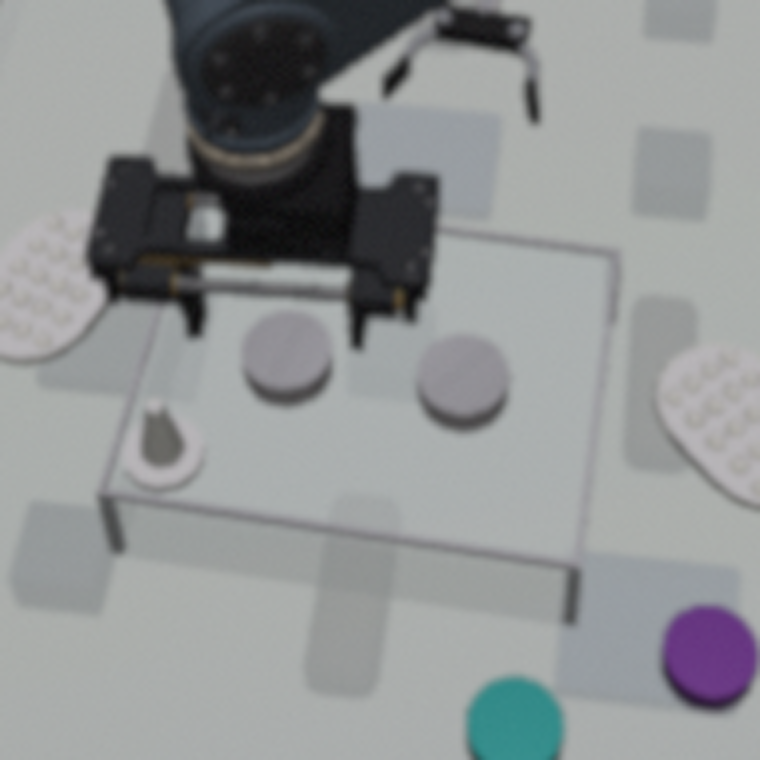

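```bash
python3 -m creep '{"dp":[[-0.25,-0.48,0],[0,0,1],[0,0,1],[0,0,0],[0,0,0]],"turn":[[0,0,0],[0,0,0],[0,0,0],[0,0,0],[0,0,0]]}' -1
python3 - <<'E'
from h import *
plan((.5565,.3605,.079),2.2)
shot("side","s32",(210,240,330,360),6)
E
```

```text
time: 49.85
position: [0.5555, 0.3623, 0.0894]
tool_rot: [1.0, 0.019, -0.001, 0.0]
ft_force: [-0.6, -0.2, 0.4]
grip_width: 0.0869
head 2.22 tilt [-0.0012 -0.0006] turn z 0.02 shift [0.09 0.18 1.04] F [-0.6 -0.2  0.4] w 0.0869 p [0.5555 0.3623 0.0894] t 49.9
```

View pics/s32.png

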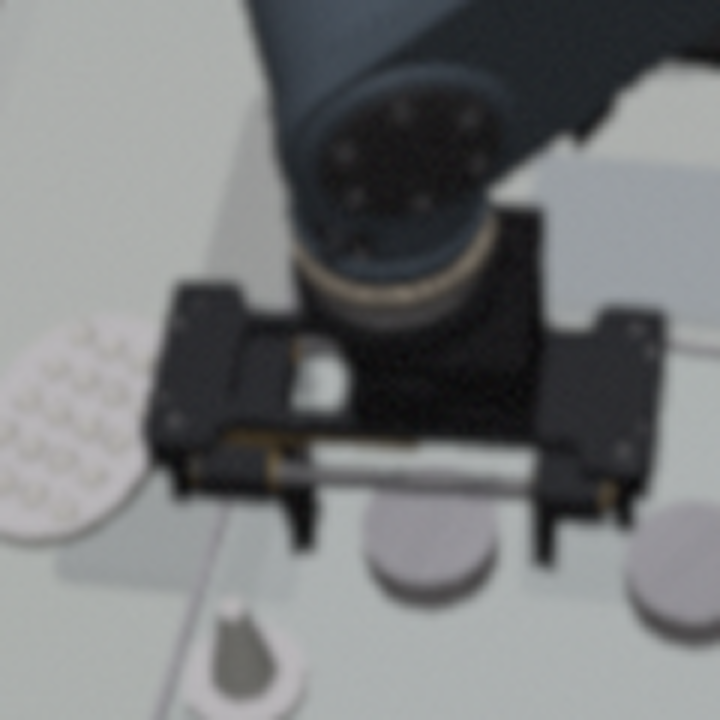

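```bash
python3 -m creep '{"dp":[[0.08,0.15,0],[0,0,0.5],[0,0,0.5],[0,0,0]],"turn":[[0,0,0],[0,0,0],[0,0,0],[0,0,0]]}' -1
python3 -m creep '{"dp":[[0,0,0],[0,0,0],[0,0,0],[0,0,0],[0,0,0],[0,0,0],[0,0,-1],[0,0,-2],[0,0,-3],[0,0,-4],[0,0,-3],[0,0,0],[0,0,0]],"turn":[[0,0,0],[0,0,0],[0,0,0],[0,0,0],[0,0,0],[0,0,0],[0,0,0],[0,0,0],[0,0,0],[0,0,0],[0,0,0],[0,0,0],[0,0,0]]}' 1 20
python3 - <<'E'
from h import *
h=np.radians(2.2);u=np.array([np.cos(h),np.sin(h)]);cx=np.array([np.sin(h),-np.cos(h)])
C=np.array([.571,-.300]); P1=C+.045*u-.038*cx; P2=C-.045*u-.038*cx; print(P1,P2)
plan((*P1,.2),2.2)
shot("side","s33",(210,200,370,360),4.5)
E
```

```text
time: 50.3
position: [0.5562, 0.3605, 0.079]
tool_rot: [1.0, 0.019, -0.001, 0.0]
ft_force: [0.5, -0.7, 0.5]
grip_width: 0.087
time: 51.6
position: [0.5571, 0.361, 0.2113]
tool_rot: [1.0, 0.019, 0.001, -0.0]
ft_force: [-0.0, 0.2, -1.1]
grip_width: 0.0532
[ 0.6145 -0.2603] [ 0.5246 -0.2638]
head 2.2 tilt [0.0019 0.0008] turn z 0.0 shift [ 3.35 62.3   1.13] F [-0.   0.2 -1.1] w 0.0532 p [0.5571 0.361  0.2113] t 51.6
```

View pics/s33.png

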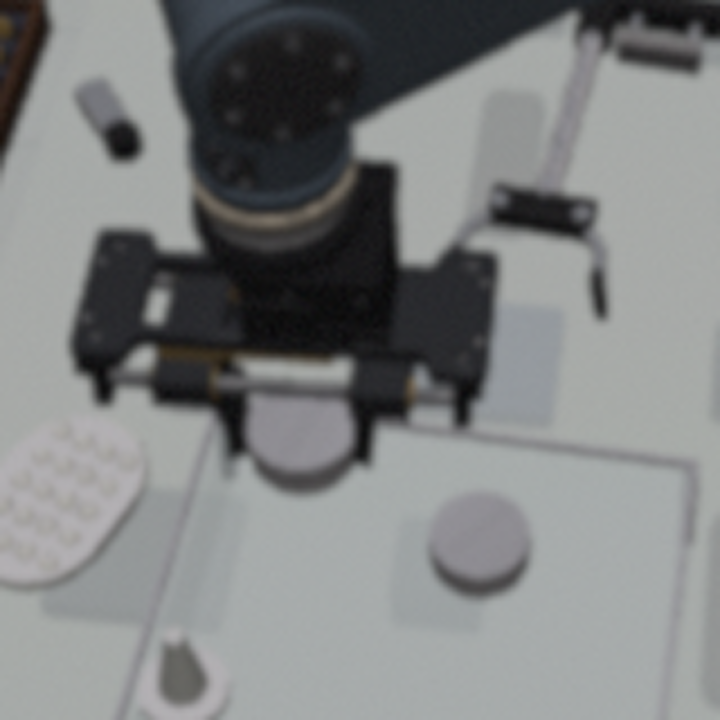

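```bash
python3 -m creep '{"dp":[[0,2,0],[0.2,4,0],[0.2,4,0],[0.2,4,0],[0.2,4,0],[0.2,4,0],[0.2,4,0],[0.2,4,0],[0.2,4,0],[0.3,4,0],[0.3,4,0],[0.3,4,0],[0.3,4,0],[0.3,4,0],[0.3,4,0],[0.15,2.5,0],[0,1.8,0],[0,0,0],[0,0,0]],"turn":[[0,0,0],[0,0,0],[0,0,0],[0,0,0],[0,0,0],[0,0,0],[0,0,0],[0,0,0],[0,0,0],[0,0,0],[0,0,0],[0,0,0],[0,0,0],[0,0,0],[0,0,0],[0,0,0],[0,0,0],[0,0,0],[0,0,0]]}'
python3 - <<'E'
from h import *
plan((.6145,-.2603,.071),2.2)
shot("side","s34",(250,80,370,200),6)
E
```

```text
time: 53.55
position: [0.6151, -0.2595, 0.209]
tool_rot: [1.0, 0.019, -0.001, -0.001]
ft_force: [-0.6, 1.0, -0.6]
grip_width: 0.0532
head 2.17 tilt [-0.0023  0.0022] turn z -0.03 shift [-0.07  0.08 13.8 ] F [-0.6  1.  -0.6] w 0.0532 p [ 0.6151 -0.2595  0.209 ] t 53.5
```

View pics/s34.png

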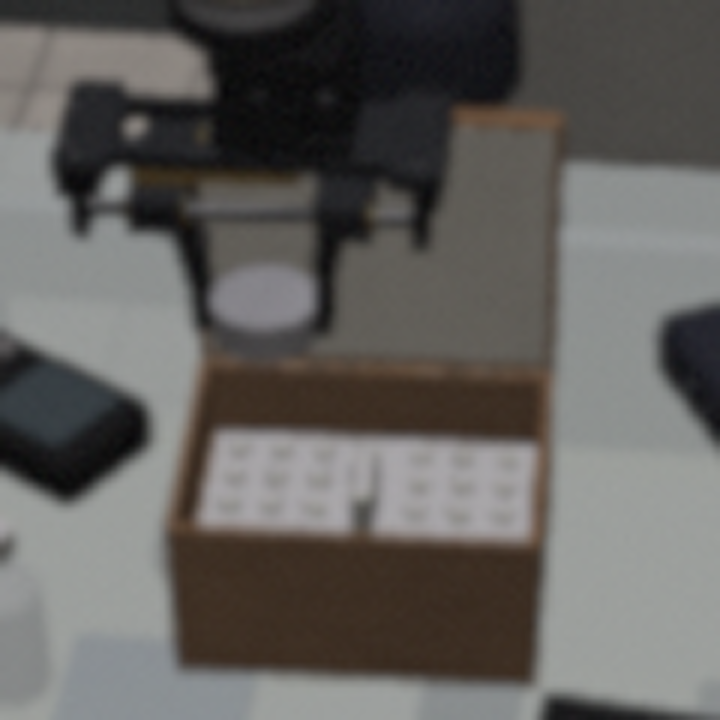

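```bash
python3 -m creep '{"dp":[[-0.1,0.3,0],[0,0,2],[0,0,3],[0,0,3],[0,0,1.5],[0,0,0],[0,0,0]],"turn":[[0,0,0],[0,0,0],[0,0,0],[0,0,0],[0,0,0],[0,0,0],[0,0,0]]}'
python3 - <<'E'
from h import *
plan((.6145,-.263,.071),2.2)
shot("side","s35",(250,80,370,200),6)
shot("top","t35",(400,140,560,260),5)
E
```

```text
time: 54.3
position: [0.616, -0.2632, 0.1158]
tool_rot: [1.0, 0.02, 0.0, 0.0]
ft_force: [0.2, -0.4, 0.0]
grip_width: 0.053
head 2.24 tilt [ 0.001  -0.0006] turn z 0.04 shift [-0.15 -0.02  4.48] F [ 0.2 -0.4  0. ] w 0.053 p [ 0.616  -0.2632  0.1158] t 54.3
```

View pics/s35.png

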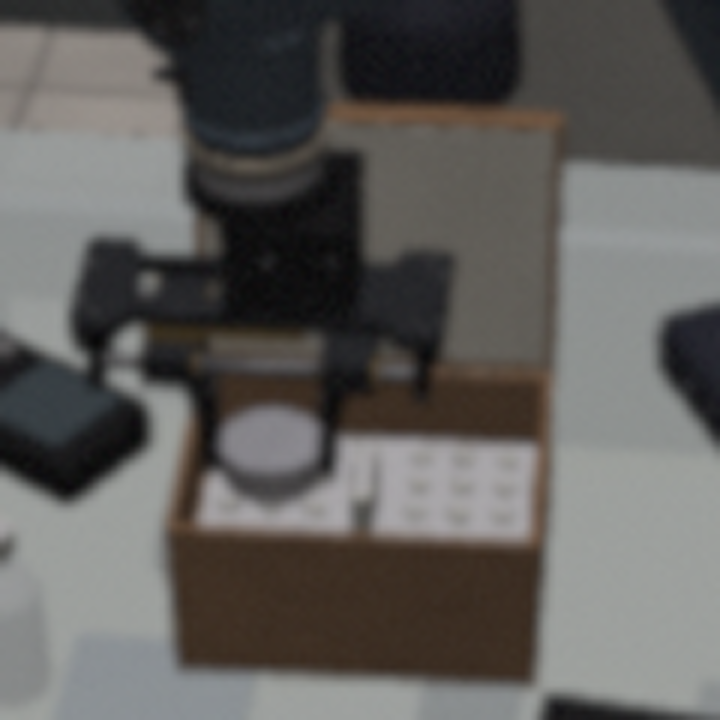

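View pics/t35.png

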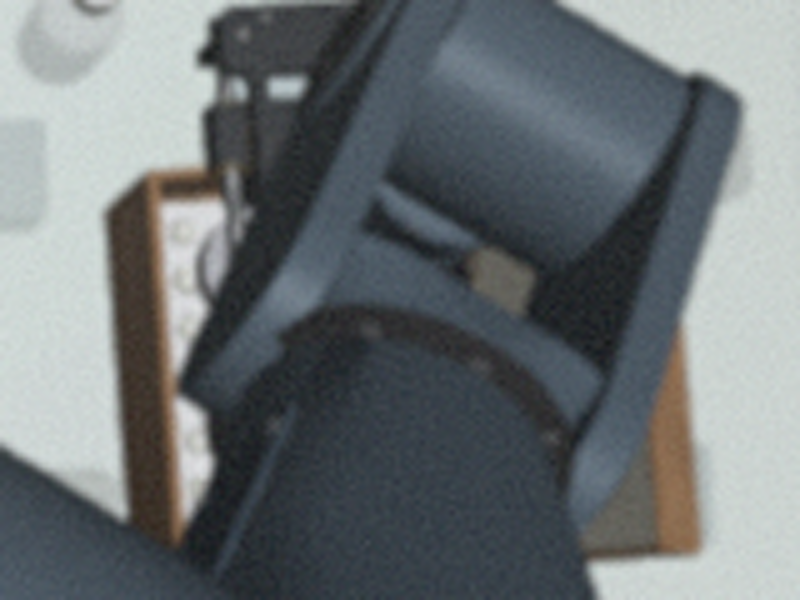

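```bash
python3 -m creep '{"dp":[[-0.15,0,0],[0,0,1.5],[0,0,1.5],[0,0,1],[0,0,0.3],[0,0,0.2],[0,0,0]],"turn":[[0,0,0],[0,0,0],[0,0,0],[0,0,0],[0,0,0],[0,0,0],[0,0,0]]}'
python3 - <<'E'
from h import *
plan((.6145,-.263,.069),2.2)
shot("side","s36",(250,80,370,200),6)
E
```

```text
time: 55.1
position: [0.6139, -0.2635, 0.0697]
tool_rot: [1.0, 0.019, -0.0, -0.0]
ft_force: [0.4, 0.4, -1.1]
grip_width: 0.0533
head 2.2 tilt [-0.0003  0.0002] turn z -0.0 shift [ 0.06 -0.04  0.07] F [ 0.4  0.4 -1.1] w 0.0533 p [ 0.6139 -0.2635  0.0697] t 55.1
```

View pics/s36.png

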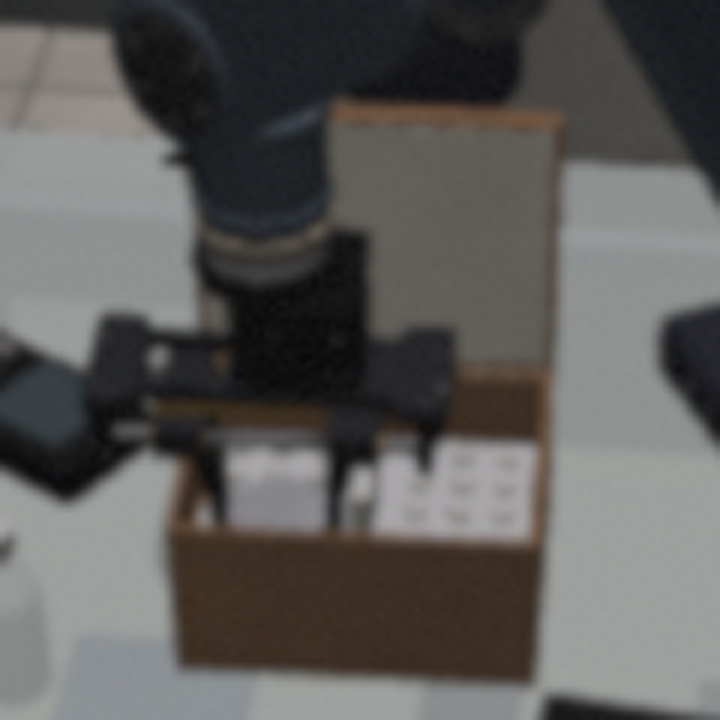

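```bash
python3 -m creep '{"dp":[[0,0,0.1],[0,0,0.1],[0,0,0]],"turn":[[0,0,0],[0,0,0],[0,0,0]]}'
python3 -m creep '{"dp":[[0,0,0],[0,0,0],[0,0,0],[0,0,0],[0,0,-0.5],[0,0,-1],[0,0,-3],[0,0,-4],[0,0,-4],[0,0,-2.5],[0,0,0],[0,0,0]],"turn":[[0,0,0],[0,0,0],[0,0,0],[0,0,0],[0,0,0],[0,0,0],[0,0,0],[0,0,0],[0,0,0],[0,0,0],[0,0,0],[0,0,0]]}' -0.42
python3 - <<'E'
from h import *
shot("side","s37",(250,80,370,200),6)
for c in("side",): tips(["divider_base","divider_bar","tin_1_c"],c,.3)
plan((.447,.3625,.079),2.2)
E
```

```text
time: 55.45
position: [0.614, -0.2634, 0.0682]
tool_rot: [1.0, 0.019, 0.0, 0.0]
ft_force: [0.4, -0.1, -0.5]
grip_width: 0.0526
time: 56.65
position: [0.6139, -0.2635, 0.2191]
tool_rot: [1.0, 0.019, 0.001, 0.0]
ft_force: [0.0, -0.1, -1.4]
grip_width: 0.0618
side divider_base 0.88 [ 0.5724 -0.2985  0.0499] [310. 166.]
side divider_base 0.59 [ 0.2198 -0.3417 -0.0038] [414. 178.]
side divider_bar 0.69 [ 0.5656 -0.3005  0.072 ] [312. 161.]
side divider_bar 0.48 [ 0.269   0.3231 -0.0018] [397. 347.]
side tin_1_c 0.63 [ 0.6154 -0.2675  0.0658] [295. 168.]
head 2.2 tilt [-0.0032  0.002 ] turn z -0.0 shift [-14.17 -63.12  13.71] F [-0.4 -0.4 -0. ] w 0.0617 p [ 0.6129 -0.2628  0.2161] t 56.9
```

View pics/s37.png

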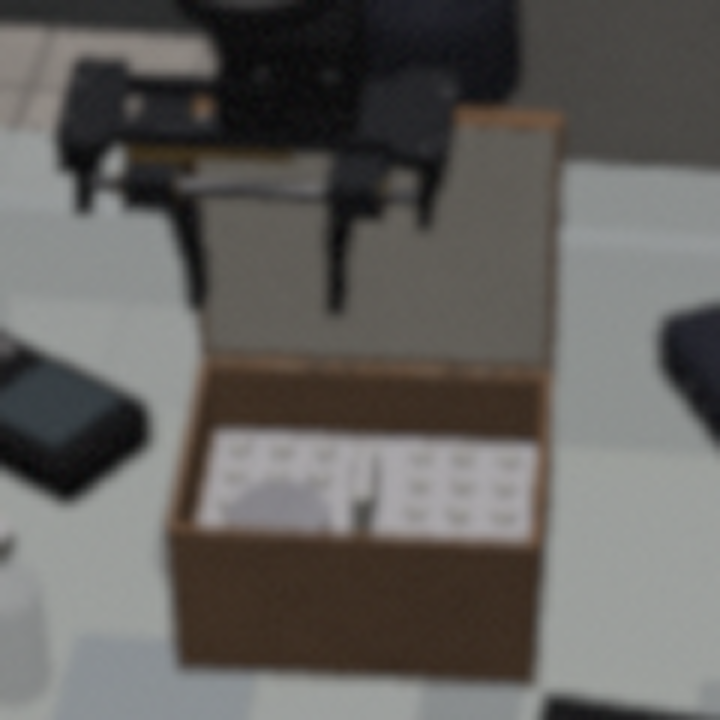

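```bash
python3 -m creep '{"dp":[[-0.5,-2,0],[-0.9,-4,0],[-0.9,-4,0],[-0.9,-4,0],[-0.9,-4,0],[-0.9,-4,0],[-0.9,-4,0],[-0.9,-4,0],[-0.9,-4,0],[-0.9,-4,0],[-0.9,-4,0],[-0.9,-4,0],[-0.9,-4,0],[-0.9,-4,0],[-0.9,-4,0],[-0.9,-3.2,0],[-0.2,-1.9,0],[0,0,0],[0,0,0]],"turn":[[0,0,0],[0,0,0],[0,0,0],[0,0,0],[0,0,0],[0,0,0],[0,0,0],[0,0,0],[0,0,0],[0,0,0],[0,0,0],[0,0,0],[0,0,0],[0,0,0],[0,0,0],[0,0,0],[0,0,0],[0,0,0],[0,0,0]]}' -1
python3 - <<'E'
from h import *
plan((.447,.3625,.079),2.2)
shot("side","s38",(210,240,400,430),4)
for c in ("side","top"):
  if c=="top": shot("top","t38")
  tips(["tin_2_c"],c,.3)
E
```

```text
time: 58.75
position: [0.4472, 0.3613, 0.217]
tool_rot: [1.0, 0.02, -0.001, 0.001]
ft_force: [0.4, -0.0, 1.0]
grip_width: 0.0869
head 2.27 tilt [-0.0018 -0.0017] turn z 0.07 shift [-0.01 -0.12 13.8 ] F [ 0.4 -0.   1. ] w 0.0869 p [0.4472 0.3613 0.217 ] t 58.8
side tin_2_c 0.97 [0.3977 0.5383 0.0109] [338. 422.]
side tin_2_c 0.73 [0.4765 0.325  0.0827] [315. 320.]
side tin_2_c 0.67 [0.291  0.4809 0.0098] [387. 403.]
top tin_2_c 0.64 [0.2909 0.4854 0.0091] [150. 333.]
top tin_2_c 0.63 [0.4751 0.3214 0.0798] [205. 260.]
```

View pics/s38.png

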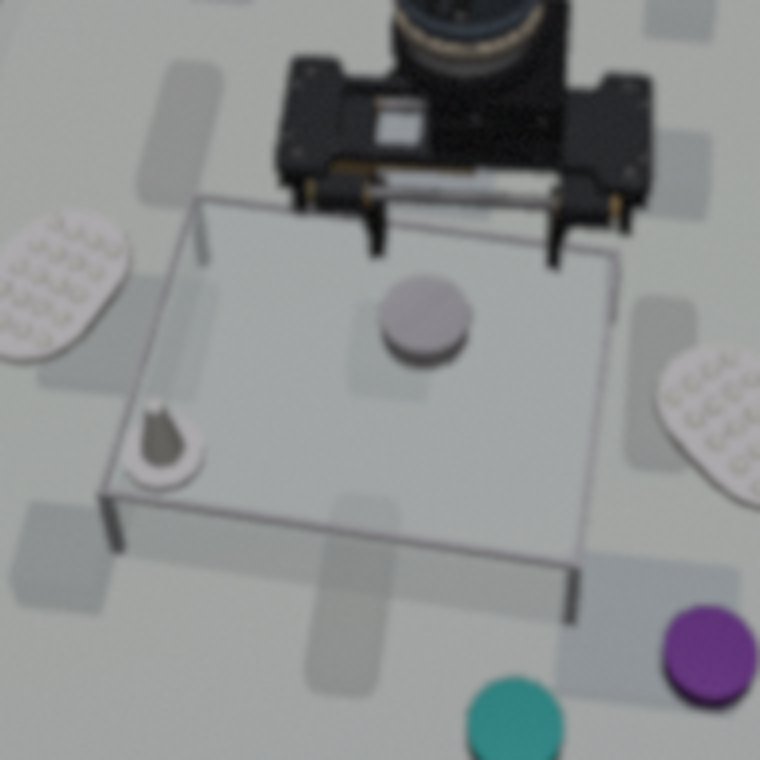

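View pics/t38.png

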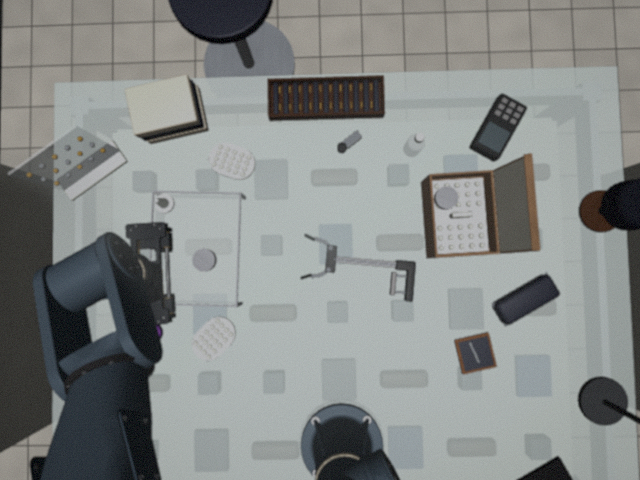

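The second tin has been knocked aside: it is now at top (205,260), about (0.476, 0.323), so I'm retargeting.

```bash
python3 -m creep '{"dp":[[1.3,1.9,0],[1.4,2.0,0],[0,0,2],[0,0,3],[0,0,3],[0,0,3],[0,0,1.2],[0,0,0],[0,0,0],[0,0,0]],"turn":[[0,0,0],[0,0,0],[0,0,0],[0,0,0],[0,0,0],[0,0,0],[0,0,0],[0,0,0],[0,0,0],[0,0,0]]}' -1
python3 - <<'E'
from h import *
plan((.4758,.3232,.079),2.2)
shot("side","s39",(250,220,370,340),6)
tips(["tin_2_c"],"side",.3)
E
```

```text
time: 59.95
position: [0.4775, 0.3242, 0.0977]
tool_rot: [1.0, 0.019, 0.002, -0.001]
ft_force: [-1.3, -1.1, -0.1]
grip_width: 0.087
head 2.18 tilt [0.0031 0.0013] turn z -0.02 shift [-0.18  0.09  1.87] F [-1.3 -1.1 -0.1] w 0.087 p [0.4775 0.3242 0.0977] t 60.0
side tin_2_c 0.93 [0.4784 0.3279 0.0799] [314. 322.]
side tin_2_c 0.83 [0.3986 0.5385 0.0135] [338. 422.]
side tin_2_c 0.6 [0.2902 0.481  0.0105] [387. 403.]
```

View pics/s39.png

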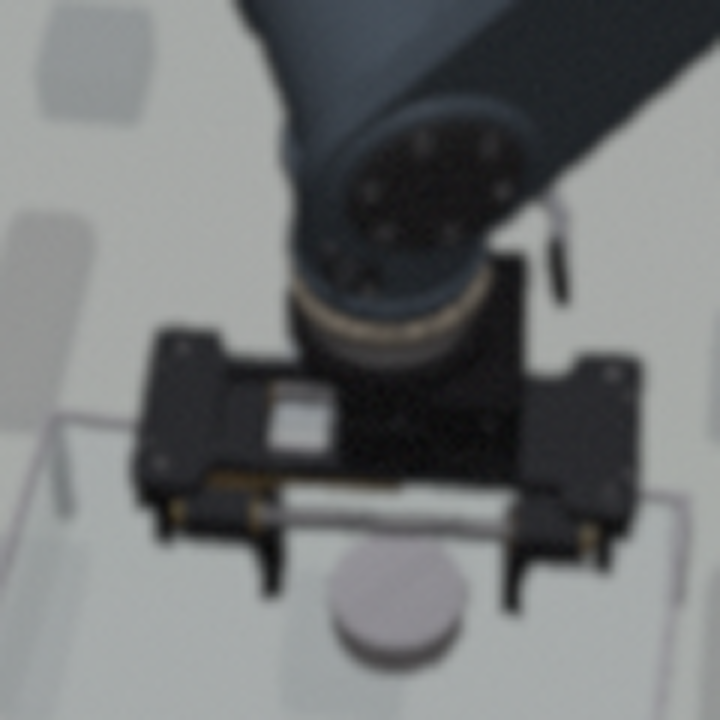

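```bash
python3 -m creep '{"dp":[[-0.1,0,0.5],[0,0,0.8],[0,0,0.5],[0,0,0]],"turn":[[0,0,0],[0,0,0],[0,0,0],[0,0,0]]}' -1
python3 -m creep '{"dp":[[0,0,0],[0,0,0],[0,0,0],[0,0,0],[0,0,0],[0,0,0],[0,0,-1],[0,0,-2],[0,0,-3],[0,0,-4],[0,0,-3],[0,0,0],[0,0,0]],"turn":[[0,0,0],[0,0,0],[0,0,0],[0,0,0],[0,0,0],[0,0,0],[0,0,0],[0,0,0],[0,0,0],[0,0,0],[0,0,0],[0,0,0],[0,0,0]]}' 1 20
python3 - <<'E'
from h import *
plan((.525,-.267,.2),2.2)
shot("side","s40",(210,200,370,360),4.5)
E
```

```text
time: 60.45
position: [0.4744, 0.3234, 0.0769]
tool_rot: [1.0, 0.019, -0.001, 0.0]
ft_force: [0.1, -0.1, 0.6]
grip_width: 0.0868
time: 61.75
position: [0.4753, 0.3238, 0.2091]
tool_rot: [1.0, 0.019, 0.001, -0.0]
ft_force: [-1.0, 0.5, -1.5]
grip_width: 0.0537
head 2.2 tilt [0.0017 0.0007] turn z 0.0 shift [ 2.7  59.22  0.91] F [-1.   0.5 -1.5] w 0.0537 p [0.4753 0.3238 0.2091] t 61.8
```

View pics/s40.png

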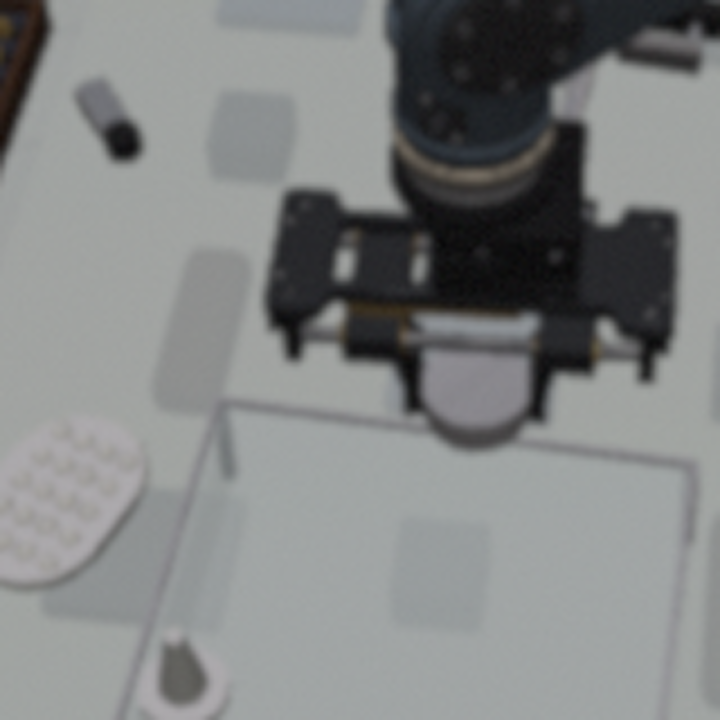

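```bash
python3 -m creep '{"dp":[[0,2,0],[0.2,4,0],[0.2,4,0],[0.2,4,0],[0.2,4,0],[0.2,4,0],[0.2,4,0],[0.2,4,0],[0.2,4,0],[0.2,4,0],[0.2,4,0],[0.2,4,0],[0.2,4,0],[0.2,4,0],[0.2,3.2,0],[0,2,0],[0,0,0],[0,0,0]],"turn":[[0,0,0],[0,0,0],[0,0,0],[0,0,0],[0,0,0],[0,0,0],[0,0,0],[0,0,0],[0,0,0],[0,0,0],[0,0,0],[0,0,0],[0,0,0],[0,0,0],[0,0,0],[0,0,0],[0,0,0],[0,0,0]]}'
python3 - <<'E'
from h import *
plan((.526,-.2665,.115),2.2)
E
```

```text
time: 63.6
position: [0.525, -0.2654, 0.2069]
tool_rot: [1.0, 0.019, -0.001, -0.002]
ft_force: [-0.8, 0.5, -0.3]
grip_width: 0.0531
head 2.17 tilt [-0.0025  0.003 ] turn z -0.03 shift [0.1  0.11 9.19] F [-0.8  0.5 -0.3] w 0.0531 p [ 0.525  -0.2654  0.2069] t 63.6
```

```bash
python3 -m creep '{"dp":[[0.1,0.05,0],[0,0,2],[0,0,3],[0,0,3],[0,0,1.2],[0,0,0],[0,0,0]],"turn":[[0,0,0],[0,0,0],[0,0,0],[0,0,0],[0,0,0],[0,0,0],[0,0,0]]}'
python3 - <<'E'
from h import *
plan((.526,-.266,.066),2.2)
shot("side","s41",(250,80,370,200),6)
E
```

```text
time: 64.3
position: [0.5277, -0.267, 0.1169]
tool_rot: [1.0, 0.02, 0.0, 0.0]
ft_force: [0.2, 0.1, -0.4]
grip_width: 0.0533
head 2.25 tilt [ 0.001  -0.0006] turn z 0.05 shift [-0.16 -0.1   5.09] F [ 0.2  0.1 -0.4] w 0.0533 p [ 0.5277 -0.267   0.1169] t 64.3
```

View pics/s41.png

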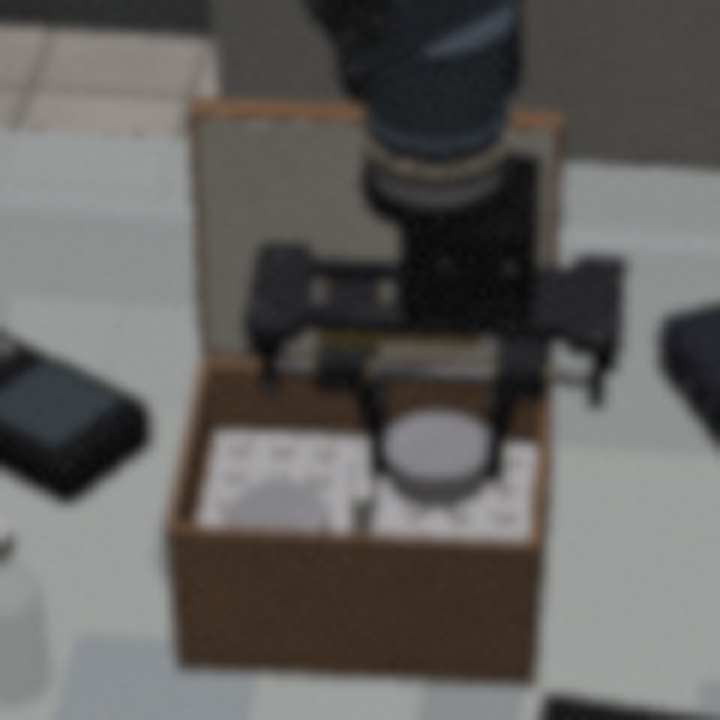

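```bash
python3 -m creep '{"dp":[[-0.25,-0.4,0],[0,0,1.5],[0,0,1.5],[0,0,1],[0,0,0.5],[0,0,0.3],[0,0,0],[0,0,0]],"turn":[[0,0,0],[0,0,0],[0,0,0],[0,0,0],[0,0,0],[0,0,0],[0,0,0],[0,0,0]]}'
python3 - <<'E'
from h import *
plan((.525,-.263,.066),2.2)
shot("side","s42",(250,80,370,200),6)
E
```

```text
time: 65.15
position: [0.5246, -0.2636, 0.0685]
tool_rot: [1.0, 0.019, 0.0, 0.0]
ft_force: [0.1, 0.2, 0.2]
grip_width: 0.0534
head 2.2 tilt [ 0.0007 -0.0006] turn z -0.0 shift [ 0.04 -0.06  0.25] F [0.1 0.2 0.2] w 0.0534 p [ 0.5246 -0.2636  0.0685] t 65.2
```

View pics/s42.png

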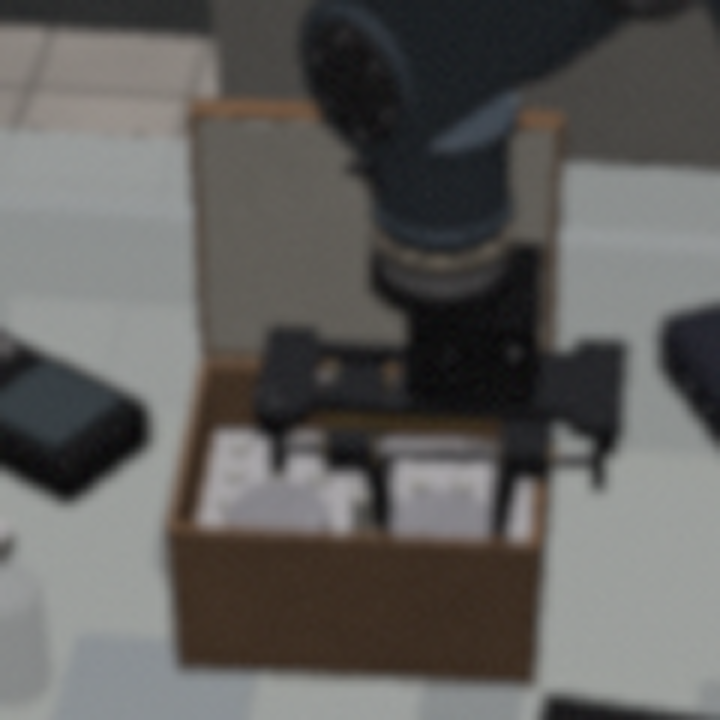

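```bash
python3 -m creep '{"dp":[[0,0,0.1],[0,0,0.1],[0,0,0]],"turn":[[0,0,0],[0,0,0],[0,0,0]]}'
python3 -m creep '{"dp":[[0,0,0],[0,0,0],[0,0,0],[0,0,0],[0,0,-0.5],[0,0,-1],[0,0,-3],[0,0,-4],[0,0,-4],[0,0,-2.5],[0,0,0],[0,0,0]],"turn":[[0,0,0],[0,0,0],[0,0,0],[0,0,0],[0,0,0],[0,0,0],[0,0,0],[0,0,0],[0,0,0],[0,0,0],[0,0,0],[0,0,0]]}' -0.42
python3 -m creep '{"dp":[[0,-2.5,0],[0,-4,0],[0,-4,0],[0,-4,0],[0,-2,0],[0,0,0]],"turn":[[0,0,0],[0,0,0],[0,0,0],[0,0,0],[0,0,0],[0,0,0]]}'
python3 - <<'E'
from h import *
shot("side","s43",(250,80,370,200),6)
shot("top","t43",(400,140,560,260),5)
for c in("side","top"): tips(["divider_base","tin_1_c","lid_edge","lid_hinge","reacher_grip"],c,.3)
plan((.525,-.263,.066),2.2)
E
```

```text
time: 65.5
position: [0.5243, -0.2633, 0.066]
tool_rot: [1.0, 0.019, -0.0, -0.0]
ft_force: [1.0, -0.2, -0.4]
grip_width: 0.053
time: 66.7
position: [0.5243, -0.2633, 0.2171]
tool_rot: [1.0, 0.019, 0.001, 0.001]
ft_force: [-0.9, -0.1, -0.9]
grip_width: 0.0618
time: 67.3
position: [0.5159, -0.0951, 0.2144]
tool_rot: [1.0, 0.021, -0.002, -0.001]
ft_force: [0.8, 0.8, -0.1]
grip_width: 0.062
side divider_base 0.85 [ 0.573  -0.3016  0.0522] [309. 165.]
side tin_1_c 0.51 [ 0.616  -0.2624  0.0692] [295. 168.]
side lid_edge 0.67 [ 0.5738 -0.3943  0.2464] [312.  99.]
side lid_edge 0.66 [ 0.7338  0.2706 -0.0012] [222. 312.]
side lid_edge 0.61 [ 0.2723  0.3239 -0.0008] [396. 347.]
side lid_hinge 0.96 [ 0.5733 -0.3714  0.1008] [312. 141.]
side reacher_grip 0.55 [ 0.5719 -0.3017  0.0525] [310. 165.]
top divider_base 0.68 [ 0.5694 -0.2994  0.0505] [457. 216.]
top tin_1_c 0.77 [ 0.6118 -0.2646  0.0661] [444. 198.]
top tin_1_c 0.64 [ 0.5725 -0.3974  0.2499] [535. 202.]
top lid_edge 0.98 [ 0.5699 -0.394   0.246 ] [533. 203.]
top lid_hinge 0.82 [ 0.572  -0.3755  0.1029] [496. 211.]
head 2.16 tilt [-0.0001  0.    ] turn z -0.04 shift [ 0.07 16.43 15.  ] F [-0.4 -0.5  0.8] w 0.0618 p [ 0.5179 -0.0989  0.216 ] t 67.9
```

View pics/s43.png

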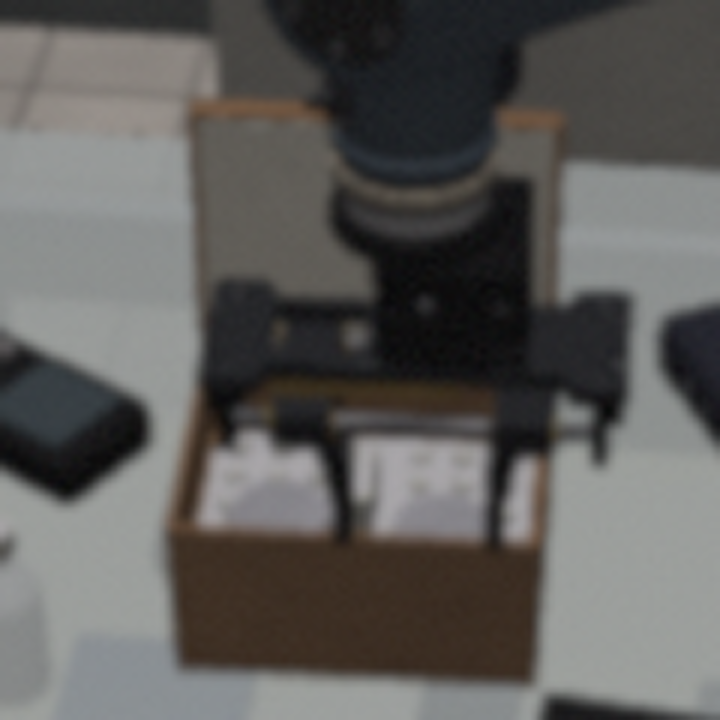

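View pics/t43.png

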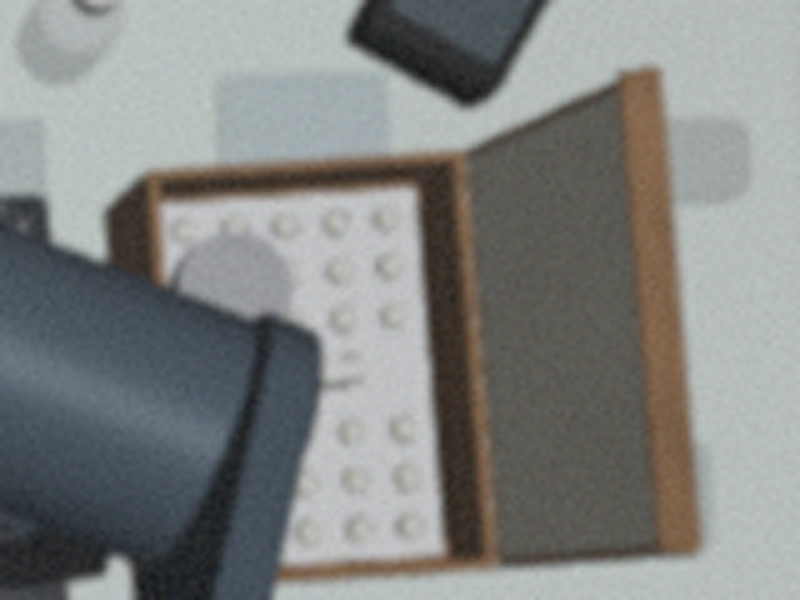

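```bash
python3 - <<'E'
from h import *
H=np.array([-.3735,.1]); prev=None
for th in [100,98,90,80,70,60,50,40,30,20,15,10,5,2,0,-1]:
    a=np.radians(th); c=H+.12*np.array([np.cos(a),np.sin(a)])+.006*np.array([-np.sin(a),np.cos(a)])-[.0095,0]
    print(th,c.round(4), None if prev is None else ((prev-c)*100).round(2)); prev=c
plan((.572,-.46,.335),2.2)
E
python3 -m creep '{"dp":[[0,0,-2],[0,0,-4],[0,0,-4],[0,0,-2],[0,2,0],[0.4,4,0],[0.5,4,0],[0.5,4,0],[0.6,4,0],[0.6,4,0],[0.6,4,0],[0.6,4,0],[0.6,4,0],[0.6,2,0],[0.3,0,0],[0,0,0],[0,0,0]],"turn":[[0,0,0],[0,0,0],[0,0,0],[0,0,0],[0,0,0],[0,0,0],[0,0,0],[0,0,0],[0,0,0],[0,0,0],[0,0,0],[0,0,0],[0,0,0],[0,0,0],[0,0,0],[0,0,0],[0,0,0]]}' 1 10
python3 - <<'E'
from h import *
plan((.572,-.46,.195),2.2)
shot("side","s44",(220,0,420,200),4)
shot("top","t44")
E
```

```text
100 [-0.4097  0.2171] None
98 [-0.4056  0.218 ] [-0.41 -0.09]
90 [-0.389  0.22 ] [-1.66 -0.2 ]
80 [-0.3681  0.2192] [-2.09  0.08]
70 [-0.3476  0.2148] [-2.05  0.44]
60 [-0.3282  0.2069] [-1.94  0.79]
50 [-0.3105  0.1958] [-1.77  1.11]
40 [-0.2949  0.1817] [-1.55  1.41]
30 [-0.2821  0.1652] [-1.29  1.65]
20 [-0.2723  0.1467] [-0.98  1.85]
15 [-0.2686  0.1369] [-0.36  0.98]
10 [-0.2659  0.1267] [-0.28  1.01]
5 [-0.264   0.1164] [-0.19  1.03]
2 [-0.2633  0.1102] [-0.07  0.63]
0 [-0.263  0.106] [-0.03  0.42]
-1 [-0.2629  0.1039] [-0.01  0.21]
head 2.16 tilt [-0.0001  0.    ] turn z -0.04 shift [  4.01  36.29 -11.9 ] F [-0.4 -0.5  0.8] w 0.0618 p [ 0.5179 -0.0989  0.216 ] t 67.9
time: 69.6
position: [0.5848, -0.4547, 0.3361]
tool_rot: [1.0, 0.02, -0.0, -0.001]
ft_force: [0.6, 1.0, 0.1]
grip_width: -0.0
head 2.27 tilt [-0.0005  0.001 ] turn z 0.07 shift [-1.3   0.48 14.11] F [0.6 1.  0.1] w -0.0 p [ 0.5848 -0.4547  0.3361] t 69.6
```

View pics/s44.png

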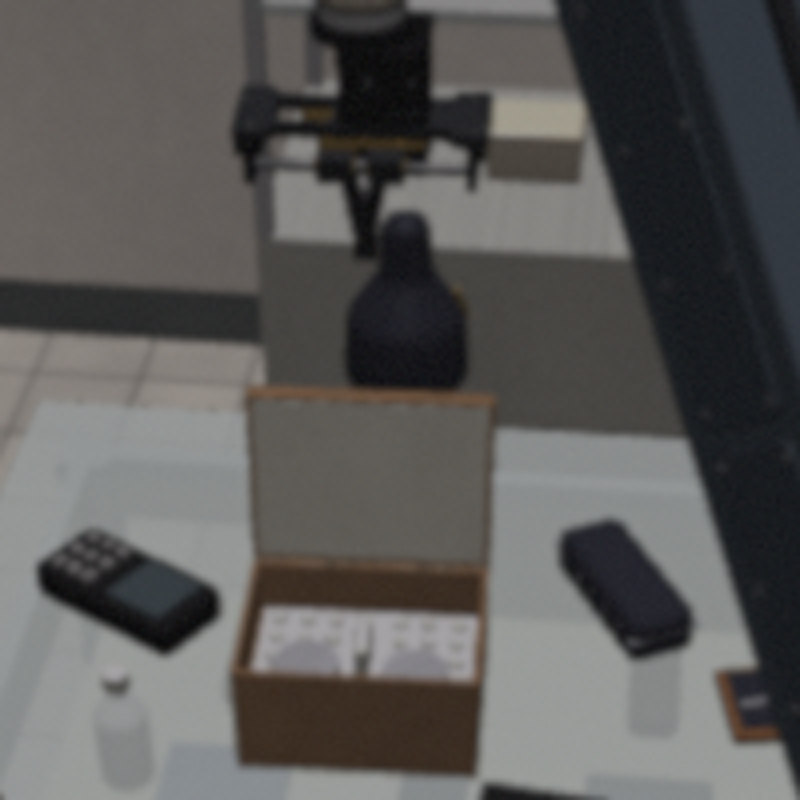

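View pics/t44.png

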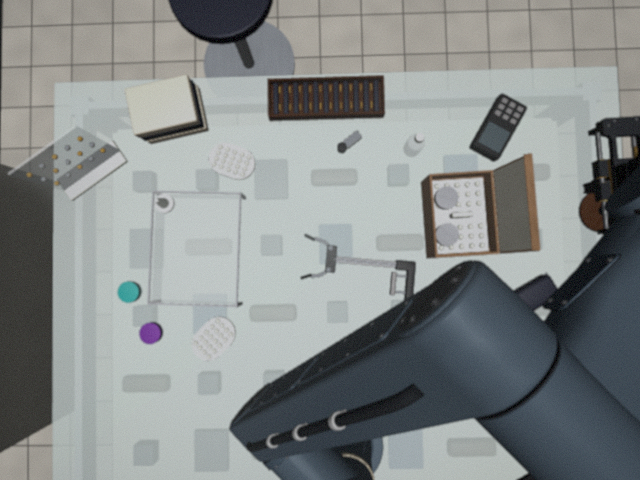

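```bash
python3 -m creep '{"dp":[[-1.2,0,1],[0,0,3],[0,0,3],[0,0,3],[0,0,2],[0,-1,0.1],[0,-2,0],[0,-1.5,0],[0,0,0],[0,0,0]],"turn":[[0,0,0],[0,0,0],[0,0,0],[0,0,0],[0,0,0],[0,0,0],[0,0,0],[0,0,0],[0,0,0],[0,0,0]]}' 1
python3 - <<'E'
from h import *
plan((.572,-.4056,.218),2.2)
shot("side","s45",(220,40,400,200),4.4)
E
```

```text
time: 70.7
position: [0.5718, -0.4115, 0.2167]
tool_rot: [1.0, 0.02, 0.001, 0.001]
ft_force: [-0.1, -1.1, -0.3]
grip_width: 0.0006
head 2.27 tilt [ 0.0018 -0.0022] turn z 0.07 shift [ 0.04 -0.59 -0.13] F [-0.1 -1.1 -0.3] w 0.0006 p [ 0.5718 -0.4115  0.2167] t 70.7
```

View pics/s45.png

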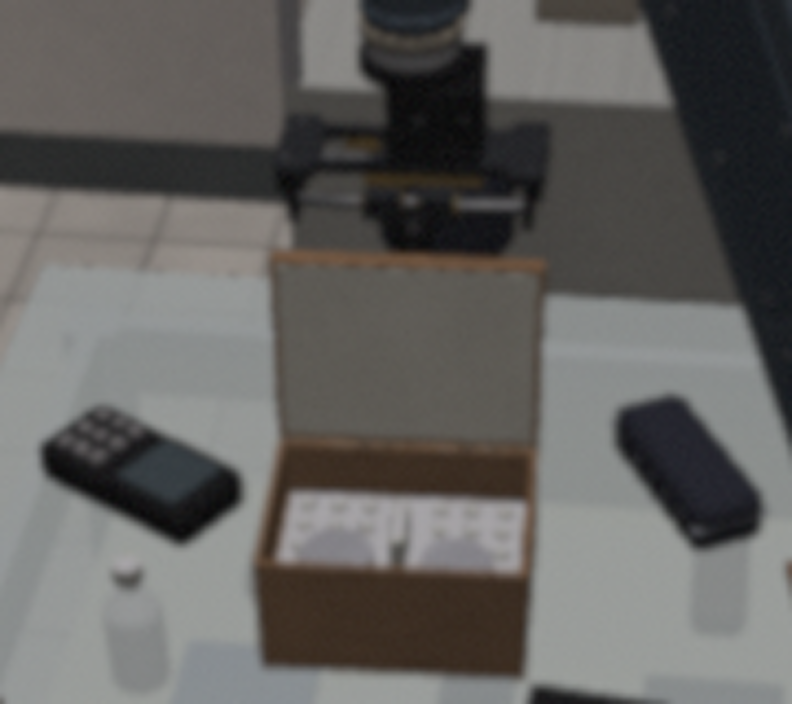

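```bash
python3 -m creep '{"dp":[[0,-0.6,-0.1],[0,-0.8,-0.1],[0,-0.85,0],[0,-1.05,0.04],[0,-1.05,0.04],[0,-1.02,0.22],[0,-1.03,0.22],[0,-0.97,0.4],[0,-0.97,0.4],[0,0,0]],"turn":[[0,0,0],[0,0,0],[0,0,0],[0,0,0],[0,0,0],[0,0,0],[0,0,0],[0,0,0],[0,0,0],[0,0,0]]}' 1
python3 - <<'E'
from h import *
plan((.572,-.3282,.2069),2.2)
shot("side","s46",(220,40,400,200),4.4)
tips(["lid_edge"],"side",.2)
E
```

```text
time: 71.75
position: [0.5673, -0.3259, 0.2028]
tool_rot: [1.0, 0.02, -0.001, -0.001]
ft_force: [0.0, -0.0, -0.8]
grip_width: 0.0003
head 2.27 tilt [-0.0019  0.0028] turn z 0.07 shift [ 0.46  0.25 -0.41] F [ 0.  -0.  -0.8] w 0.0003 p [ 0.5673 -0.3259  0.2028] t 71.8
side lid_edge 0.87 [ 0.572  -0.2911  0.2242] [308. 123.]
```

View pics/s46.png

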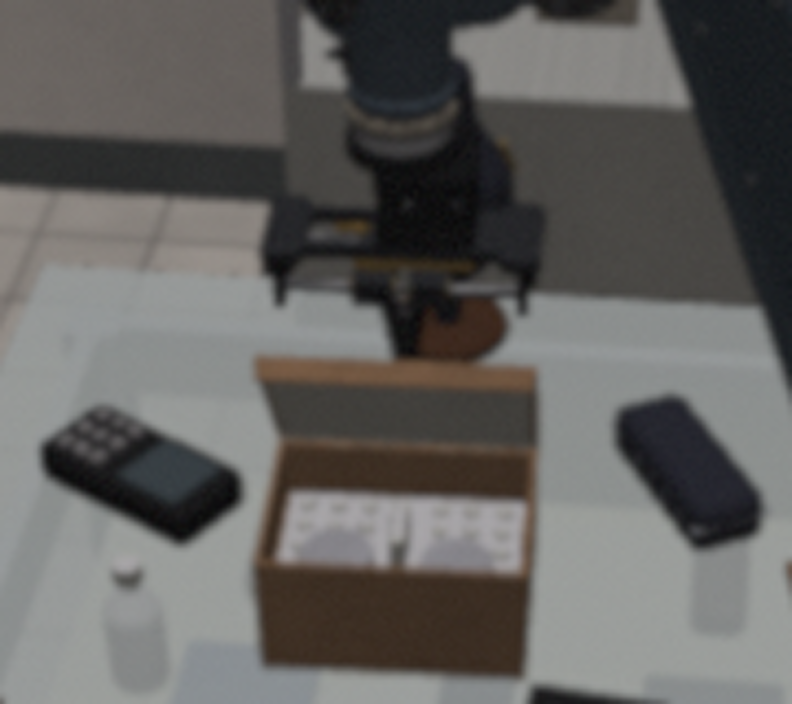

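```bash
python3 -m creep '{"dp":[[0,-0.7,0.4],[0,-0.7,0.5],[0,-0.78,0.7],[0,-0.78,0.7],[0,-0.65,0.83],[0,-0.65,0.83],[0,-0.49,0.93],[0,-0.49,0.93],[0,0,0]],"turn":[[0,0,0],[0,0,0],[0,0,0],[0,0,0],[0,0,0],[0,0,0],[0,0,0],[0,0,0],[0,0,0]]}' 1
python3 - <<'E'
from h import *
plan((.572,-.2723,.1467),2.2)
shot("side","s47",(220,40,400,200),4.4)
tips(["lid_edge"],"side",.2)
E
```

```text
time: 72.75
position: [0.5646, -0.2743, 0.1436]
tool_rot: [1.0, 0.019, -0.002, -0.002]
ft_force: [-1.0, -0.8, -0.6]
grip_width: 0.0006
head 2.23 tilt [-0.0036  0.0029] turn z 0.03 shift [ 0.75 -0.17 -0.31] F [-1.  -0.8 -0.6] w 0.0006 p [ 0.5646 -0.2743  0.1436] t 72.8
side lid_edge 0.63 [ 0.5701 -0.2324  0.1492] [307. 155.]
side lid_edge 0.28 [ 0.7799 -0.0426  0.0013] [233. 226.]
```

View pics/s47.png

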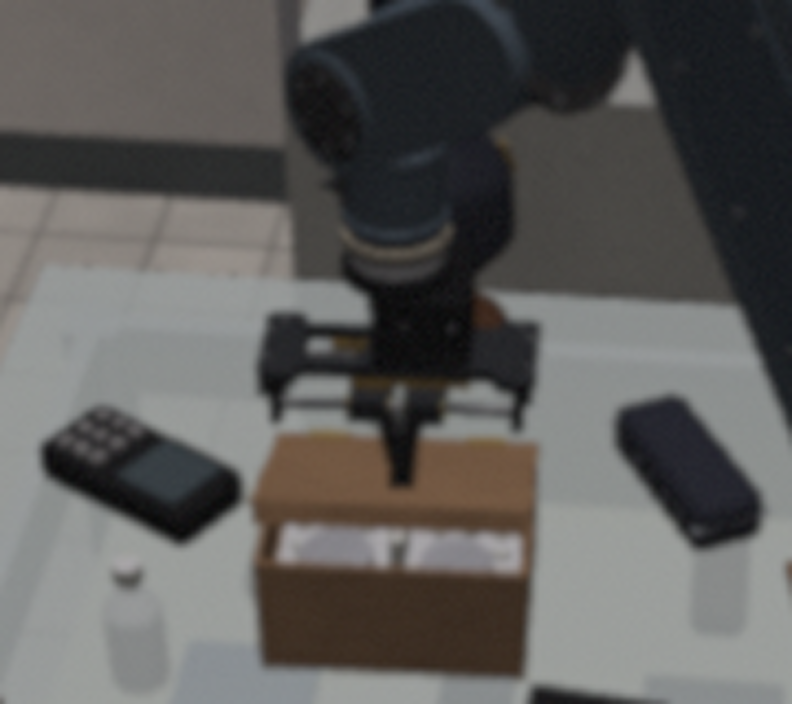

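```bash
python3 -m creep '{"dp":[[0,-0.3,0.8],[0,-0.2,0.8],[0,-0.2,0.8],[0,-0.1,0.6],[0,0,0.4],[0,0,0.2],[0,0,0.1],[0,0,0]],"turn":[[0,0,0],[0,0,0],[0,0,0],[0,0,0],[0,0,0],[0,0,0],[0,0,0],[0,0,0]]}' 1
python3 - <<'E'
from h import *
plan((.572,-.263,.106),2.2)
shot("side","s48",(250,80,370,200),6)
tips(["lid_edge"],"side",.2)
E
```

```text
time: 73.65
position: [0.5654, -0.268, 0.1085]
tool_rot: [1.0, 0.019, -0.0, -0.0]
ft_force: [0.0, -0.4, 0.2]
grip_width: 0.0005
head 2.2 tilt [-0.0003  0.0001] turn z -0.0 shift [ 0.68 -0.47  0.25] F [ 0.  -0.4  0.2] w 0.0005 p [ 0.5654 -0.268   0.1085] t 73.7
side lid_edge 0.82 [ 0.5701 -0.2232  0.1033] [307. 168.]
side lid_edge 0.26 [0.4392 0.0244 0.0108] [340. 249.]
```

View pics/s48.png

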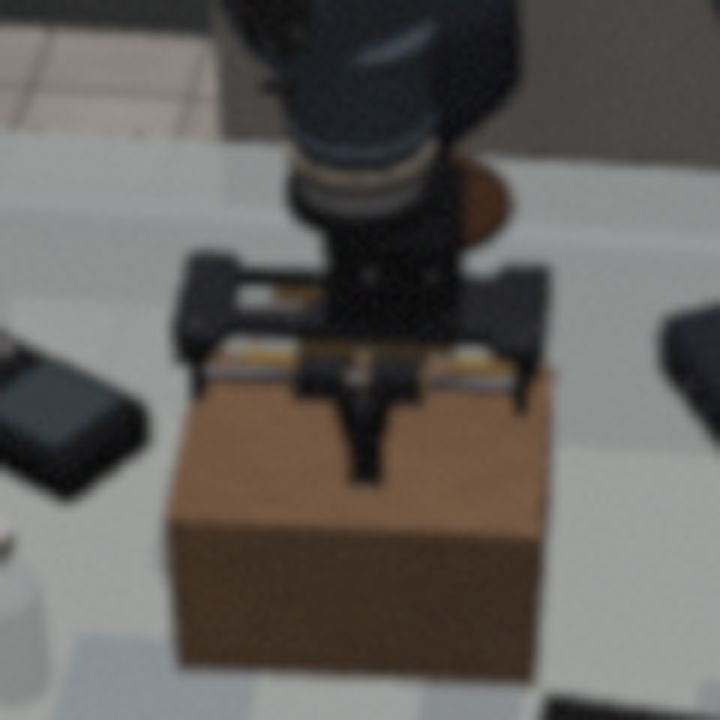

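```bash
for i in 1; do python3 -m creep '{"dp":[[0,0,0.1],[0,0,0.1],[0,0,0]],"turn":[[0,0,0],[0,0,0],[0,0,0]]}' 1; done
python3 -m creep '{"dp":[[0,0,0.1],[0,0,0]],"turn":[[0,0,0],[0,0,0]]}' 1
```

```text
time: 74.05
position: [0.5658, -0.2682, 0.1069]
tool_rot: [1.0, 0.019, 0.0, 0.0]
ft_force: [-0.8, 0.3, 1.4]
grip_width: 0.0004
time: 74.25
position: [0.5658, -0.2682, 0.1069]
tool_rot: [1.0, 0.019, 0.0, 0.0]
ft_force: [-1.3, 0.2, 6.6]
grip_width: 0.0003
```

```bash
python3 -m creep '{"dp":[[0,0,-1],[0,0,-3],[0,0,-4],[0,0,-4],[0,0,-2],[0,0,0],[-2,-4,0],[-2,-4,0],[0,-4,0],[0,0,0],[0,0,0]],"turn":[[0,0,0],[0,0,0],[0,0,0],[0,0,0],[0,0,0],[0,0,0],[0,0,0],[0,0,0],[0,0,0],[0,0,0],[0,0,0]]}'
python3 - <<'E'
from h import *
for c in ("side","top"):
  shot(c,c+"50")
  tips(["lid_edge","lid_hinge","reacher_grip","reacher_jaws","ring_cone","loupe","spray","pad_dish","glasses_case","oval_pad_1"],c,.4)
st()
E
```

```text
time: 75.35
position: [0.5204, -0.1486, 0.2447]
tool_rot: [1.0, 0.02, -0.001, -0.0]
ft_force: [1.2, -0.3, -0.5]
grip_width: 0.0006
side lid_edge 0.86 [ 0.5686 -0.2253  0.1033] [307. 168.]
side lid_edge 0.45 [0.6185 0.4254 0.0645] [250. 355.]
side lid_hinge 0.73 [ 0.5737 -0.3696  0.0989] [312. 141.]
side reacher_grip 0.83 [ 0.4034 -0.167   0.0141] [357. 205.]
side reacher_jaws 0.81 [0.482  0.0806 0.0121] [324. 262.]
side reacher_jaws 0.53 [0.6225 0.4267 0.0675] [248. 354.]
side loupe 0.5 [ 0.781  -0.0439  0.0017] [232. 226.]
side spray 0.93 [ 0.751  -0.2008 -0.0029] [253. 194.]
side spray 0.56 [0.2717 0.3239 0.0006] [396. 346.]
side pad_dish 0.84 [ 0.2179 -0.3448 -0.0015] [415. 177.]
side glasses_case 0.74 [ 0.3631 -0.4651  0.0021] [374. 151.]
side oval_pad_1 0.73 [ 0.2715  0.3238 -0.0004] [396. 347.]
side oval_pad_1 0.62 [0.7348 0.2699 0.0021] [222. 311.]
top lid_hinge 0.43 [0.6143 0.4237 0.0687] [164. 204.]
top ring_cone 0.7 [0.6141 0.4214 0.0696] [165. 204.]
top loupe 0.81 [ 0.7798 -0.047  -0.0047] [352. 141.]
top spray 0.69 [ 0.751  -0.1957 -0.0021] [409. 150.]
top pad_dish 0.7 [ 0.221  -0.3417  0.0043] [474. 354.]
top glasses_case 0.61 [ 0.3553 -0.4736  0.0012] [523. 300.]
top oval_pad_1 0.88 [ 0.2746  0.3209 -0.0006] [215. 337.]
top oval_pad_1 0.87 [0.7344 0.2698 0.0002] [232. 161.]
t 76.45 p [ 0.521  -0.1496  0.2457] euler zyx [[0.999, 0.038, 0.0], [0.038, -0.999, -0.0], [0.0, 0.0, -1.0]] F [-0.2726  0.1863 -0.2266] w 0.0007482941271731548
```

View pics/side50.png

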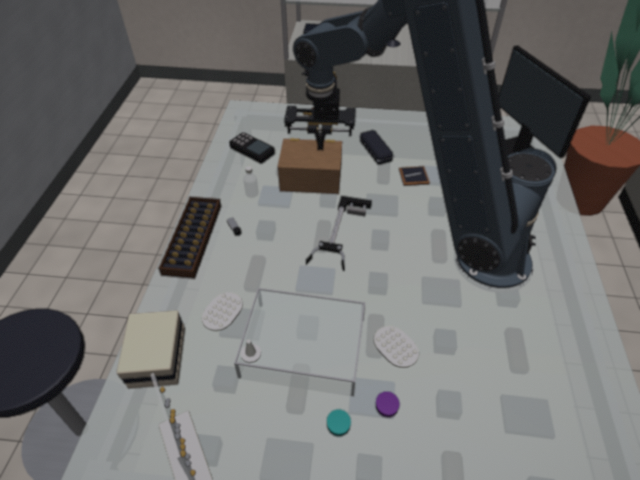

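View pics/top50.png

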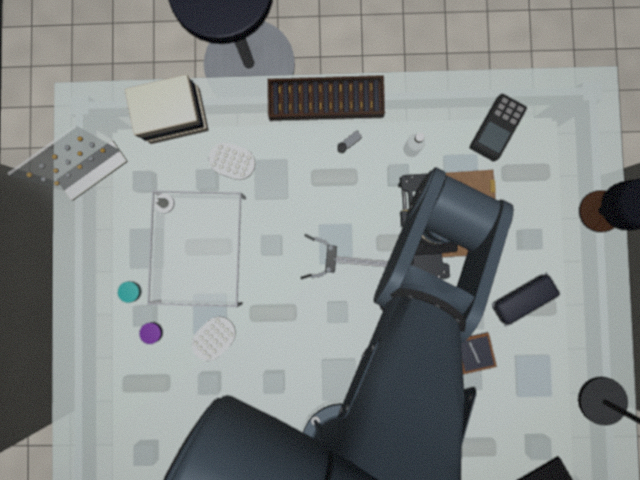

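The pictures show the lid flush shut (side view, carton at (310,165)), the reacher flat with its jaws at (324,262) outside the shelf, no ring box or grey tin left on the counter, and the bystanders where they were.

```bash
python3 -c "
from rig import robot
print(robot.hand_in())"
```

```text
the job is handed in; nothing more can be done
None
```

The job is done and handed in at about 76 s; the hand-in gives no verdict.

- **Stray box:** I gripped it with the reacher under the shelf and drew it out. The reacher now lies flat on the counter, with its grip about 14 mm up and its jaws about 0.16 m in front of the shelf.
- **Carton:** Both ring boxes are on the floor; I saw no third one. The divider lies over them on the ledges, 52 mm above the counter against 52 expected, and within about 3 mm of centre. Both grey tins lie flat on the divider.
- **Lid:** It is folded shut. The fingertips stopped at 107 mm under 6.6 N, and the free edge read about 103 mm high, as a shut lid should.
- **Knocked tin:** The second tin had been pushed about 5 cm aside on the shelf. I spotted this before reaching for it and took it from its new place.
- **Last checks:** The pictures showed nothing out of place and no bystander had visibly moved. The purple and turquoise look-alikes were left alone.
- **Not confirmed:** With the lid shut I could not look inside again. The top camera's view of the lid was partly blocked by the arm, so the lid check rests on the side camera and the contact force. The two cameras differed by up to 10 mm on the second ring box, so I used the average and the grasp held.

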